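# Shut a wooden mould away in its spring keeper press

### The arm

A 6-joint arm with a two-finger parallel gripper is mounted at the origin on the work surface. World frame = base frame: x ahead of the robot, y to its left, z up, the work surface at z = 0. Lengths are in m, angles in rad, forces in N, time in s.
With the tool pointing down it reaches from about 0.325 to 0.875 m from the base axis. Payload 4.4 kg.
Tool frame: the origin (TCP) lies midway between the tips of the shut fingers; the grasp point (between the pads) lies 19 mm behind it; z points along the fingers, y is the direction in which the jaws open and shut (so a half turn about z gives the same grasp; the last joint's range is limited). The gripper opens to 85 mm and grips with 20 to 120 N. Pads are 22 mm wide; open, the fingers measure 114 mm over their backs; the gripper's body (76 mm by 85 mm) begins 54 mm behind the grasp point. The pads swing forward as they close: fully open they stand 13 mm farther back than shut.
Start: joints at [-1.435, 0.207, 1.542, -0, 1.393, -0.15], TCP at [0.163, -0.552, 0.207] pointing down, gripper open.
Joint ranges: [-2.73, 2.73], [-0.86, 2.22], [0.23, 2.46], [-1.11, 4.25], [0.08, 2.63], [-2.82, 2.82]. Speed limits (rad/s): [2.79, 2.79, 3.14, 3.14, 3.14, 3.14].

### API

Orientations are given as [roll, pitch, yaw] about the fixed x, y, z axes, in that order (R = Rz(yaw) Ry(pitch) Rx(roll)).
In Python, from workcell import ctrl, viewer, spotter gives the robot as it stands. The module is installed in compiled form; this text tells all that it offers.
- The arm moves only by the tool arm_command, never from a script. Its argument "increments" is a list that holds one entry, the list of rows, each a list of 6 numbers: the shift along the tool's x, y, z in cm, then the turn, a rotation vector about the tool's x, y, z in rad. In form: [[[dx, dy, dz, wx, wy, wz], ...]]. A call has exactly 5 rows; each row shifts and turns the pose as measured when the row begins, along the tool's axes as they then stand; what a row does not reach is not made up. A row lasts 1/12 s, in which the tool goes at most 41.7 mm and 7.16 degrees, less where a joint would pass 70% of its speed; a pose out of reach is approached as far as the arm can. A call is refused whole if a number of a shift passes 4.17 or a number of a turn 0.125, either way. A call with a gripper value outside its range is refused whole. "hand" is the finger opening in cm, from 0 to 8.54, set as the call begins (left out, the last holds). The fingers move at their own pace and stop on an object; the grip force is fixed at half the most. Time passes only in rows, so rows that do not move let the fingers close, or fill a call up. It gives the time, the measured TCP pose, the force and the opening at its end, in the units of the state.
- ctrl.state(): the state, without advancing time (a new reading comes with each control period).
- viewer.read_camera(name): name is "side" or "top"; returns the picture (420x560x3 uint8, red, green, blue); there is no depth.
- viewer.camera_params(name): a dict with "intrinsics" (3x3 intrinsics, pixels), "world_from_camera" (4x4, takes a point from camera to world coordinates). Camera axes: x right, y down, z forward; pixel columns grow to the right and rows downward; lengths in m; the calibration is good to about 2 mm. A picture is of the moment at which its call begins. camera_params takes no time and is no camera call.
- ctrl.sign_off(): hands the job in, once; it reports no verdict.
Trained networks look in the newest picture that a camera, given by its name, has taken for a name from the list of things; names that differ only in an ending like _2 or _b are one class to them, and where a whole thing is asked for, a point or a joint stands for the part that bears it (a point fixed in the world has none). Each returns a list of dicts, best first, with "conf" (0 to 1); they miss things now and then, are a little off and sometimes report something else, mostly with a low value. They report only what shows in the picture. A call takes as long as a camera call. They do not tell look-alikes from the thing itself.
- spotter.find_in(camera, label): "box" ([left, top, right, bottom] in pixels, round what is visible of it).
- spotter.silhouettes(camera, label): "mask" (420x560 bool, what is visible of it) and "box" ([left, top, right, bottom] in pixels, round what is visible of it).
- spotter.pinpoint(camera, label): "position" ([column, row] in pixels: a listed point, or the origin of a listed thing).
The state is a dict: "time": time; "joint_positions": joint angles; "dq": joint speeds; "effort": joint torques, N m; "eef_pos": TCP position; "eef_rot": TCP orientation; "wrist_force": force on the tool from outside, world axes, zero at the start; "wrist_torque": the same for the moment, N m; "gripper_width": finger opening in m.
Only numpy, scipy, OpenCV 4.12 (cv2) and the standard library are available. Lean on these libraries where they do the work, as an engineer would, in place of code of your own. Each camera call takes 0.05 s, during which the arm holds its last target.

### The job

Put the mould away in the green spring press so that it cannot warp: first lay the grooved half, grooves up, in the mouth of the press and push it down on the sprung platform until the brass catches spring back over it, then do the same with the plain brass-banded half on top of it. Then drive the red wedge in until it stops, so that it bears down on the pile. Leave all the other things on the bench where they are.

Things in the scene. Friction and masses are not known exactly. Their poses are not given: they have to be found in the camera images.
- mould_base_mid (a point): Grooved lower half of the mould, a dark-brown wooden bar 56 x 120 x 20 mm (x, y, z), about 0.1 kg; its top has ribs along x with 5 mm deep grooves between. The point is its centre, half-way up; z up, y along its length. It starts flat on the slab, grooves up. Grip it across its 56 mm width (fingers at mid-length).
- mould_lid_mid (a point): Plain upper half of the mould, a pale wooden bar of the same size, 56 x 120 x 20 mm, about 0.1 kg, smooth on both faces with two brass bands across it. The point is its centre, half-way up; z up, y along its length. Either way round will do. It starts flat on the slab.
- slab: Fixed round brown wooden slab, 380 mm across, 25 mm thick, on which both mould halves start; origin at the centre of its underside on the bench.
- press: Fixed green spring press, open above; origin on the bench under the centre of its mouth; z up, y along the bar's length. Four corner guides (inside 60 x 124 mm, straight to 100 mm above the bench, flared steel lead-ins to 115 mm) take a bar lengthwise along y. The long (x) sides are open for 84 mm at mid-length, for the fingers.
- press_mouth (a point): Middle of the press's mouth, 91 mm above the bench: a bar laid in the mouth rests on the catches' bevelled tops with its underside about here, and must be pushed down from there at its middle (5 to 15 N).
- press_catch (a point): Middle between the catches, level with their flat undersides, 78 mm above the bench. Brass catches with bevelled tops reach in from both y ends. When a bar's top is pushed about 3 mm (up to 8) below here, they spring back over it and the platform lifts it against them, top level with here. The next bar is loaded on it likewise and sinks the pile by 20 mm.
- platform (a joint): Sprung aluminium platform in the press: travel in m, 0 = empty, at its top (77 mm above the bench), growing downward to 0.056 at the bottom; 0.019 with one half held under the catches, 0.039 with two, about 0.041 when the wedge is home. Spring 6 N at the top, 14 N at the bottom.
- wedge (a joint): Red wedge in the slot at the press's -y end: its travel in m toward the press's +y, 0 = fully out, 0.040 = home, where it stops. It starts nearly out, moves with 4 N when free and about 7 to 18 N when it rides over the pile, and stays where it is left. Home, it covers the top bar's end by 25 mm and presses the pile down 1 to 3 mm.
- wedge_butt (a point): Centre of the flat outer face (butt) of the red wedge's head, where it is pushed; the face is 32 mm wide and 30 mm high, its centre 85 mm above the bench, and looks to the press's -y. Axes as the press's. Fully out it lies 165 mm from the press's origin in -y, home 125 mm.
- blade: Bystander: flat steel blade with a dark wooden back, 100 x 48 x 12 mm, on the slab. Origin at the centre of its underside.
- jar: Bystander: glass jar with a brass cap, 64 mm across, 85 mm high. Origin at the centre of its underside.
- gum_pot: Bystander: small amber pot with a black cap, 52 mm across, 70 mm high. Origin at the centre of its underside.
- brush: Bystander: flat brush with a wooden handle, about 200 mm long, lying on the bench; origin near its middle, on the bench.
- cup: Bystander: white mug, 76 mm across, 85 mm high. Origin at the centre of its underside.
- rule: Bystander: steel rule 18 x 160 x 4 mm lying on the bench. Origin at the centre of its underside.
- dish: Bystander: small blue bowl, 100 mm across, 30 mm high. Origin at the centre of its underside.
Not all that is in view belongs to the job. Leave any orange or purple look-alike of the part that bears mould_lid_mid alone.

How it is judged:
On the way, in this order (a step that is already met when the one before it is completed fails the run):
1. the grooved half lies under the catches on the platform, untouched (z of mould_base_mid in the frame of press between 0.062 and 0.0705 m and x of mould_base_mid in the frame of press between -0.006 and 0.006 m and y of mould_base_mid in the frame of press between -0.006 and 0.006 m and angle between mould_base_mid's own z axis and vertical below 0.08 rad and contact force between the fingers and anything else below 0.5 N), for 0.2 s.
2. the plain half lies under the catches on top of it, untouched (z of mould_lid_mid in the frame of press between 0.062 and 0.0705 m and x of mould_lid_mid in the frame of press between -0.006 and 0.006 m and y of mould_lid_mid in the frame of press between -0.006 and 0.006 m and angle between each of mould_lid_mid, mould_base_mid's own z axis and vertical below 0.08 rad and z of mould_base_mid in the frame of press between 0.042 and 0.0505 m and x of mould_base_mid in the frame of press between -0.006 and 0.006 m and y of mould_base_mid in the frame of press between -0.006 and 0.006 m and contact force between the fingers and anything else below 0.5 N), for 0.2 s.
3. the wedge is driven home over the pile (value of joint wedge above 0.0365 m), for 0.1 s.
At the end, for the whole second after the job is handed in: Grooved half on the platform, plain half on it, both within 6 mm of the press's centre in x and y and tilted under 0.08 rad; wedge at least 36.5 mm in over the pile: centres of the plain and grooved half 61 to 69.5 and 41 to 49.5 mm above the bench; all at rest (z of mould_lid_mid in the frame of press between 0.061 and 0.0695 m and x of mould_lid_mid in the frame of press between -0.006 and 0.006 m and y of mould_lid_mid in the frame of press between -0.006 and 0.006 m and angle between each of mould_lid_mid, mould_base_mid's own z axis and vertical below 0.08 rad and z of mould_base_mid in the frame of press between 0.041 and 0.0495 m and x of mould_base_mid in the frame of press between -0.006 and 0.006 m and y of mould_base_mid in the frame of press between -0.006 and 0.006 m and value of joint wedge above 0.0365 m and velocity of joint platform between -0.01 and 0.01 m/s and velocity of joint wedge below 0.005 m/s); the robot touches nothing.
It fails at once if another thing on the bench (blade, jar, pot, brush, mug, rule or bowl) is moved by more than 25 mm (distance of any of blade, jar, gum_pot, brush, cup, rule, dish from where it was at the start of the episode above 0.025 m).
It also fails if it takes over 70 s, if anything falls off the work surface, if the arm or the gripper's body presses on something with over 40 N, if the wrist force passes 120 N, or if a joint passes its speed limit or range.

## Working session

There is one attempt and no reset: what is moved stays moved. The work goes in short steps, Python scripts to look and compute and a tool call to move; the robot and the scene stay as the last step left them, time stands still between calls to the robot, and variables do not carry over. Pictures are saved under pics/ and viewed, and the job is handed in when it is done.

Besides the shell and the picture viewer there is one more tool, called after "Emit:" as name(argument=value, ...) on one line, values as JSON. arm_command: Moves the arm, as the interface text tells. Its arguments: {"type":"object","properties":{"increments":{"type":"array"},"hand":{"type":"number"}},"required":["increments"]}

```bash
mkdir -p pics; cat > h.py <<'E'
from workcell import ctrl, viewer, spotter
import numpy as np, cv2
from scipy.spatial.transform import Rotation as R
def snap(cam,name):
    im=viewer.read_camera(cam); cv2.imwrite(f'pics/{name}.png',cv2.cvtColor(im,cv2.COLOR_RGB2BGR)); return im
def ray(cam,px):
    p=viewer.camera_params(cam);K=np.array(p['intrinsics']);T=np.array(p['world_from_camera'])
    d=T[:3,:3]@np.linalg.inv(K)@np.array([px[0],px[1],1.]); return T[:3,3],d
def atz(cam,px,z):
    o,d=ray(cam,px); return o+d*(z-o[2])/d[2]
def proj(cam,P):
    p=viewer.camera_params(cam);K=np.array(p['intrinsics']);T=np.array(p['world_from_camera'])
    c=(np.asarray(P)-T[:3,3])@T[:3,:3]; q=K@c; return q[:2]/q[2]
E
python3 - <<'E'
from h import *
np.set_printoptions(precision=4,suppress=True)
s=ctrl.state();print(s)
for c in('top','side'):
    snap(c,c+'0');print(viewer.camera_params(c))
    for l in ['mould_base_mid','mould_lid_mid','press','press_mouth','wedge_butt','slab','press_catch']:
        print(c,l,[(np.round(d['position'],1),round(d['conf'],2)) for d in spotter.pinpoint(c,l)][:4])
E
```

```text
{'time': 0.0, 'joint_positions': array([-1.4345,  0.2074,  1.543 ,  0.    ,  1.3935, -0.1505]), 'dq': array([-0.0007, -0.0006,  0.0006, -0.0007,  0.0007,  0.0022]), 'effort': array([  0.0006, -38.3035, -29.1594,  -0.0001,   0.0106,   0.    ]), 'eef_pos': array([ 0.1625, -0.5507,  0.2062]), 'eef_rot': array([-3.1393, -0.0004,  0.2868]), 'wrist_force': array([-0.1726,  0.7399, -0.8058]), 'wrist_torque': array([0.0073, 0.0228, 0.0637]), 'gripper_width': 0.08513586277545397}
{'intrinsics': array([[520.7336,   0.    , 283.4028],
       [  0.    , 520.7336, 206.7759],
       [  0.    ,   0.    ,   1.    ]]), 'world_from_camera': array([[-0.0206, -0.996 ,  0.0872,  0.3438],
       [-0.9995,  0.0227,  0.0236,  0.0682],
       [-0.0255, -0.0867, -0.9959,  1.4672],
       [ 0.    ,  0.    ,  0.    ,  1.    ]])}
top mould_base_mid [(array([227., 154.]), 0.71)]
top mould_lid_mid [(array([244.9, 206.3]), 0.76), (array([316.3, 119.2]), 0.66), (array([214.3, 306.3]), 0.6), (array([117.5, 228.8]), 0.57)]
top press [(array([357.9, 196.4]), 0.95)]
top press_mouth [(array([359.6, 194.5]), 0.58)]
top we
[... 224 characters left out ...]

       [  0.    ,   0.    ,   1.    ]]), 'world_from_camera': array([[-0.7789, -0.348 ,  0.5218, -0.1737],
       [-0.6272,  0.4402, -0.6425,  0.8836],
       [-0.0061, -0.8277, -0.5611,  0.7771],
       [ 0.    ,  0.    ,  0.    ,  1.    ]])}
side mould_base_mid [(array([202.9, 232. ]), 0.86)]
side mould_lid_mid [(array([320.2, 311.3]), 0.85), (array([164.3, 341.5]), 0.71), (array([252.6, 247. ]), 0.7)]
side press [(array([306.6, 201. ]), 0.9)]
side press_mouth [(array([308.7, 177. ]), 0.96), (array([256. , 245.5]), 0.67), (array([208.5, 198.1]), 0.22)]
side wedge_butt [(array([344.8, 166.6]), 0.66)]
side slab [(array([228.6, 245.3]), 0.86)]
side press_catch [(array([304.2, 181.8]), 0.83)]
```

View pics/top0.png

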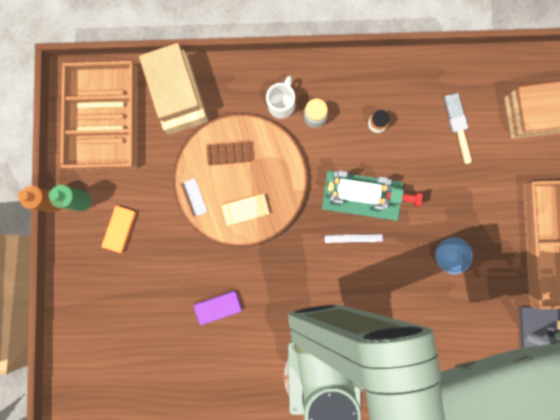

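View pics/side0.png

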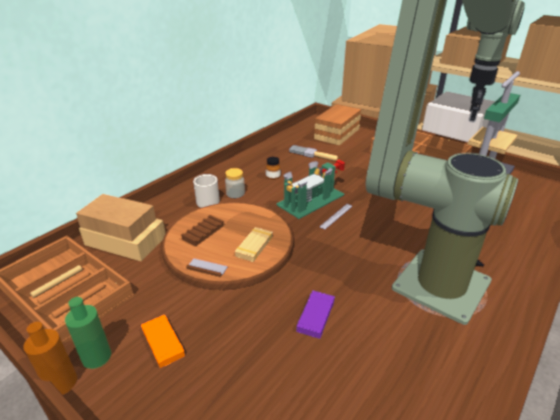

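The top view shows the grooved half at about (230,153), the pale banded half at (245,209), and the press at (360,192) with its red wedge at (418,199). The orange and purple bars are decoys. Next I'll measure more exactly.

```bash
python3 - <<'E'
from h import *
np.set_printoptions(precision=4,suppress=True)
im=snap('top','top1'); sd=snap('side','side1')
def zoom(im,x0,y0,x1,y1,k): return cv2.resize(im[y0:y1,x0:x1],None,fx=k,fy=k,interpolation=cv2.INTER_CUBIC)[:,:,::-1]
cv2.imwrite('pics/z_press.png',zoom(im,310,160,440,230,6))
cv2.imwrite('pics/z_slab.png',zoom(im,170,130,310,230,5))
cv2.imwrite('pics/z_side.png',zoom(sd,265,145,365,220,7))
cv2.imwrite('pics/z_side2.png',zoom(sd,165,200,295,280,6))
for l,z in [('mould_base_mid',.045),('mould_lid_mid',.045),('press',.0),('wedge',.1)]:
  for c,i in(('top',im),('side',sd)):
    for d in spotter.silhouettes(c,l)[:4]:
        m=d['mask'].astype(np.uint8); cs,_=cv2.findContours(m,cv2.RETR_EXTERNAL,cv2.CHAIN_APPROX_NONE); k=max(cs,key=cv2.contourArea)
        (cx,cy),wh,a=cv2.minAreaRect(k); 
        W=np.array([atz(c,p,z)[:2] for p in cv2.boxPoints(((cx,cy),(wh[0],wh[1]),a))])
        # rect in world
        Wk=np.array([atz(c,p,z)[:2] for p in k[:,0,:].astype(float)]).astype(np.float32)
        r=cv2.minAreaRect(Wk*1000)
        print(c,l,round(d['conf'],2),np.round([cx,cy],1),m.sum(),'world rect mm',np.round(r[0],1),np.round(r[1],1),round(r[2],1))
for l in ['blade','jar','gum_pot','brush','cup','rule','dish','slab']:
    print(l,[(np.round(atz('top',d['position'],0)[:3],3),round(d['conf'],2)) for d in spotter.pinpoint('top',l)][:2])
E
```

```text
top mould_base_mid 0.68 [228.3 152.7] 894 world rect mm [622.4 251.6] [ 58.3 121.1] 3.8
top mould_base_mid 0.48 [411.5 199. ] 189 world rect mm [ 481.7 -248.1] [51.8 32.9] 88.7
top mould_base_mid 0.37 [193.6 197.3] 553 world rect mm [500.4 349.3] [99.8 44.5] 18.1
side mould_base_mid 0.75 [202.4 230.8] 719 world rect mm [611.2 257.3] [ 78.8 138.9] 3.4
top mould_lid_mid 0.85 [217.5 307.5] 949 world rect mm [199.1 285.9] [ 57.7 121.5] 18.2
top mould_lid_mid 0.82 [245.1 209.3] 927 world rect mm [463.9 207.4] [ 59.7 121.4] 13.4
top mould_lid_mid 0.6 [118.6 229.2] 922 world rect mm [416.7 557.2] [ 63.7 115.6] 71.6
side mould_lid_mid 0.97 [162.9 340.5] 1248 world rect mm [390.6 579.1] [ 55.5 128.2] 71.4
side mould_lid_mid 0.83 [254.6 243.7] 696 world rect mm [453. 210.] [ 66.8 134.8] 12.8
side mould_lid_mid 0.58 [315.6 313.6] 1137 world rect mm [177.1 312.6] [ 58.6 134.8] 17.6
side mould_lid_mid 0.19 [313.6 153.3] 290 world rect mm [ 641.9 -345.7] [194.7  58.7] 11.5
top press 0.58 [372.5 195.8] 3120 world rect mm [ 498.  -148.8] [272.6 114.3] 80.0
top press 0.58 [459.4 127.6] 794 world rect mm [ 687.2 -401.9] [199.1  46.8] 12.7
side press 0.67 [312.3 186.6] 2238 world rect mm [ 549.8 -208.7] [215.1 421.3] 29.4
top wedge 0.77 [412. 199.] 166 world rect mm [ 476.6 -237.1] [46.9 31.7] 87.5
blade [(array([0.51 , 0.346, 0.   ]), 0.93), (array([0.467, 0.21 , 0.   ]), 0.47)]
jar [(array([0.717, 0.014, 0.   ]), 0.87)]
gum_pot [(array([ 0.71 , -0.172,  0.   ]), 0.59), (array([ 0.326, -0.354,  0.   ]), 0.54)]
brush [(array([ 0.685, -0.394,  0.   ]), 0.88), (array([ 0.376, -0.092,  0.   ]), 0.49)]
cup [(array([0.769, 0.104, 0.   ]), 0.9)]
rule [(array([ 0.383, -0.088,  0.   ]), 0.72), (array([ 0.509, -0.121,  0.   ]), 0.62)]
dish [(array([ 0.321, -0.362,  0.   ]), 0.97)]
slab [(array([0.548, 0.215, 0.   ]), 0.87)]
```

View pics/z_press.png

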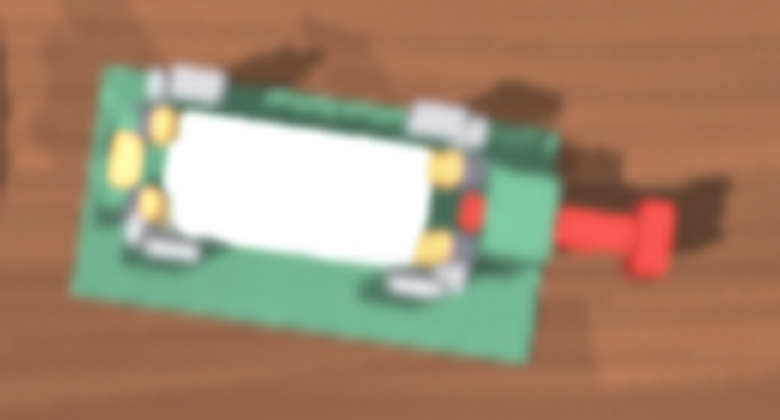

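View pics/z_slab.png

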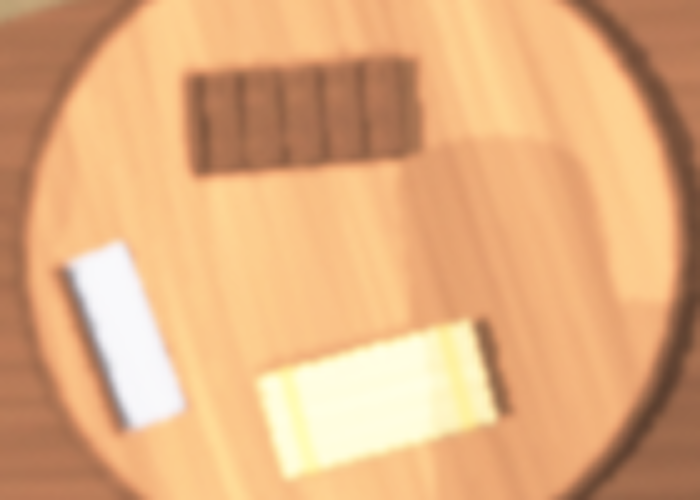

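View pics/z_side.png

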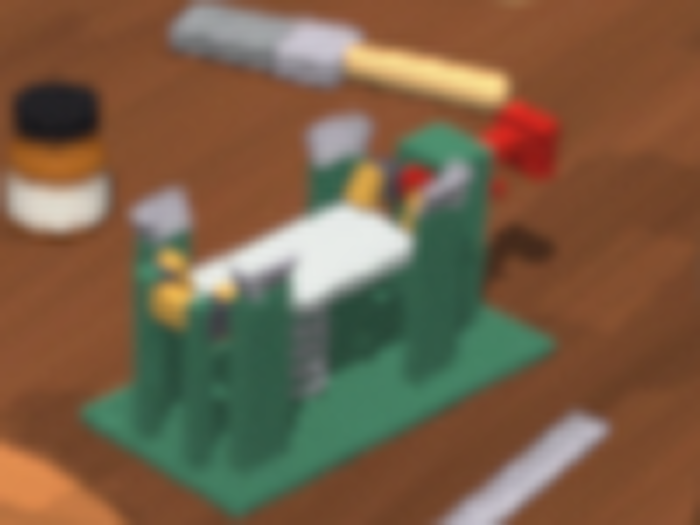

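```bash
python3 - <<'E'
from h import *
np.set_printoptions(precision=4,suppress=True)
im=cv2.imread('pics/top1.png');im=im
k=6
z=cv2.resize(im,None,fx=k,fy=k,interpolation=cv2.INTER_CUBIC)
toz=lambda pts,zz:np.array([atz('top',((p[0]+.5)/k-.5,(p[1]+.5)/k-.5),zz)[:2] for p in pts])
hsv=cv2.cvtColor(z,cv2.COLOR_BGR2HSV)
roi=np.zeros(hsv.shape[:2],np.uint8); roi[160*k:230*k,310*k:440*k]=1
def comps(mask,zz,amin=300,n=8):
    nn,lab,st,ce=cv2.connectedComponentsWithStats((mask&(roi>0)).astype(np.uint8))
    for i in sorted(range(1,nn),key=lambda i:-st[i,4])[:n]:
        if st[i,4]<amin: continue
        c=max(cv2.findContours((lab==i).astype(np.uint8),cv2.RETR_EXTERNAL,cv2.CHAIN_APPROX_NONE)[0],key=cv2.contourArea)
        W=toz(c[:,0,:].astype(float),zz); r=cv2.minAreaRect((W*1000).astype(np.float32))
        print(st[i,4],'px',np.round(ce[i]/k,1),'cent',toz([ce[i]],zz)[0],'rect',np.round(r[0],1),np.round(r[1],1),round(r[2],1))
H,S,V=[hsv[...,i].astype(int) for i in range(3)]
print('white');comps((S<25)&(V>235),.077)
print('steel');comps((S<60)&(V>120)&(V<236),.110)
print('green base');comps((H>60)&(H<90)&(S>90),.008)
print('red');comps(((H<5)|(H>174))&(S>170),.1)
print('gold');comps((H>15)&(H<32)&(S>90)&(V>180),.085)
E
```

```text
white
29342 px [359.5 191.7] cent [ 0.5026 -0.1024] rect [ 502.2 -101.3] [115.8  54.2] 80.0
steelTraceback (most recent call last):
  File "<stdin>", line 18, in <module>
  File "<stdin>", line 14, in comps
  File "<stdin>", line 6, in <lambda>
  File "h.py", line 10, in atz
    o,d=ray(cam,px); return o+d*(z-o[2])/d[2]
        ~~~^^^^^^^^
  File "h.py", line 7, in ray
    p=viewer.camera_params(cam);K=np.array(p['intrinsics']);T=np.array(p['world_from_camera'])
ValueError: time passes only in moves, steps and waits
```

View pics/z_side2.png

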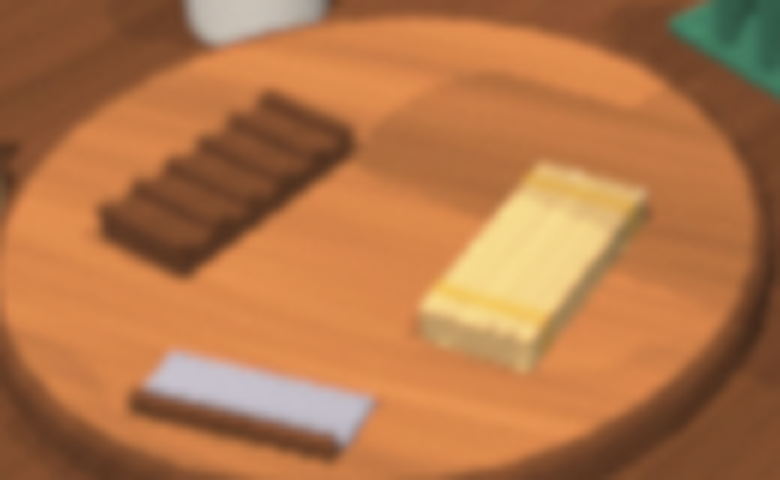

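```bash
python3 - <<'E'
import pickle
from workcell import viewer
pickle.dump({c:viewer.camera_params(c) for c in('top','side')},open('cam.pkl','wb'))
E
sed -i 's/^import numpy as np, cv2/import numpy as np, cv2, pickle\nCP=pickle.load(open("\.\/cam.pkl","rb"))/; s/p=viewer.camera_params(cam)/p=CP[cam]/' h.py
python3 - <<'E'
from h import *
np.set_printoptions(precision=4,suppress=True)
im=cv2.imread('pics/top1.png')
k=6
z=cv2.resize(im,None,fx=k,fy=k,interpolation=cv2.INTER_CUBIC)
toz=lambda pts,zz:np.array([atz('top',((p[0]+.5)/k-.5,(p[1]+.5)/k-.5),zz)[:2] for p in pts])
hsv=cv2.cvtColor(z,cv2.COLOR_BGR2HSV)
roi=np.zeros(hsv.shape[:2],np.uint8); roi[160*k:230*k,310*k:440*k]=1
def comps(mask,zz,amin=300,n=8):
    nn,lab,st,ce=cv2.connectedComponentsWithStats((mask&(roi>0)).astype(np.uint8))
    for i in sorted(range(1,nn),key=lambda i:-st[i,4])[:n]:
        if st[i,4]<amin: continue
        c=max(cv2.findContours((lab==i).astype(np.uint8),cv2.RETR_EXTERNAL,cv2.CHAIN_APPROX_NONE)[0],key=cv2.contourArea)
        W=toz(c[:,0,:].astype(float),zz); r=cv2.minAreaRect((W*1000).astype(np.float32))
        print(st[i,4],'px',np.round(ce[i]/k,1),'cent',toz([ce[i]],zz)[0],'rect',np.round(r[0],1),np.round(r[1],1),round(r[2],1))
H,S,V=[hsv[...,i].astype(int) for i in range(3)]
print('white');comps((S<25)&(V>235),.077)
print('steel');comps((S<60)&(V>120)&(V<236),.110)
print('green base');comps((H>60)&(H<90)&(S>90),.008)
print('red');comps(((H<5)|(H>174))&(S>170),.1)
print('gold');comps((H>15)&(H<32)&(S>90)&(V>180),.085)
# overlay model
def over(cx,cy,yaw,name):
    Rz=R.from_euler('z',yaw).as_matrix(); o=np.array([cx,cy,0])
    v=z.copy()
    def poly(pts,col):
        q=np.array([(proj('top',o+Rz@np.array(p))+.5)*k-.5 for p in pts]);cv2.polylines(v,[np.round(q).astype(np.int32)],True,col,1)
    for zz,hx,hy,c in((.1,.030,.062,(255,0,0)),(.077,.028,.060,(0,0,255)),(.115,.030,.062,(255,0,255))):
        poly([(-hx,-hy,zz),(hx,-hy,zz),(hx,hy,zz),(-hx,hy,zz)],c)
    poly([(-.016,-.165,.07),(.016,-.165,.07),(.016,-.165,.1),(-.016,-.165,.1)],(0,255,255))
    cv2.imwrite(name,v[160*k:230*k,310*k:440*k])
over(.5022,-.1018,np.radians(-10),'pics/ov1.png')
E
```

```text
white
29342 px [359.5 191.7] cent [ 0.5026 -0.1024] rect [ 502.2 -101.3] [115.8  54.2] 80.0
steel
25627 px [360.8 192.2] cent [ 0.4974 -0.1016] rect [ 490.4 -107.7] [205.2 109.2] 80.0
487 px [381.5 194.7] cent [ 0.4896 -0.1552] rect [ 489.4 -156. ] [ 6.3 23.6] 78.0
green base
26889 px [369.9 206.4] cent [ 0.4683 -0.1384] rect [ 497.1 -120.3] [209.7  97.9] 80.1
1379 px [364. 179.] cent [ 0.5462 -0.1246] rect [ 546.3 -124.6] [66.3  6.5] 79.0
873 px [330.  176.6] cent [ 0.5551 -0.0292] rect [553.8 -29.6] [12.2 22.7] 76.0
red
4953 px [414.5 199. ] cent [ 0.4772 -0.2426] rect [ 478.7 -238.3] [47.7 33.7] 76.4
gold
857 px [384.3 188.1] cent [ 0.5098 -0.1673] rect [ 509.6 -167.2] [11.9 15.2] 87.8
804 px [382.2 201.2] cent [ 0.4747 -0.1606] rect [ 474.5 -160.4] [13.2 14.4] 87.9
645 px [330.7 185.7] cent [ 0.5195 -0.0252] rect [517.4 -26.2] [12.9 21.5] 88.3
641 px [337.4 180.9] cent [ 0.5321 -0.0435] rect [532.1 -43.6] [ 9.9 14.8] 81.2
547 px [335.7 194.1] cent [ 0.4968 -0.0379] rect [496.7 -37.8] [ 8.9 14.7] 88.3
```

View pics/ov1.png

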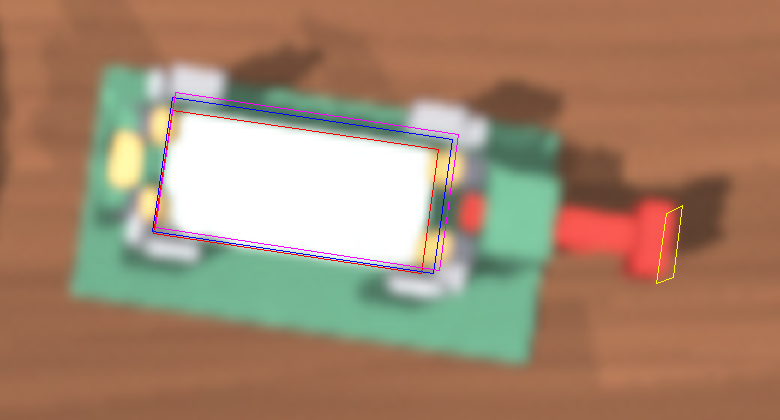

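```bash
python3 - <<'E'
from h import *
np.set_printoptions(precision=4,suppress=True)
print('press top z0',atz('top',(357.9,196.4),0),'side',atz('side',(306.6,201),0))
print('mouth top',atz('top',(359.6,194.5),.091),'side',atz('side',(308.7,177),.091),'catch side',atz('side',(304.2,181.8),.078))
sd=cv2.imread('pics/side1.png');k=7
def over(cx,cy,yaw,name):
    z=cv2.resize(sd,None,fx=k,fy=k,interpolation=cv2.INTER_CUBIC)
    Rz=R.from_euler('z',yaw).as_matrix(); o=np.array([cx,cy,0])
    def poly(pts,col):
        q=np.array([(proj('side',o+Rz@np.array(p))+.5)*k-.5 for p in pts]);cv2.polylines(z,[np.round(q).astype(np.int32)],True,col,1)
    for zz,hx,hy,c in((.1,.030,.062,(255,0,0)),(.077,.028,.060,(0,0,255)),(.115,.030,.062,(255,0,255))):
        poly([(-hx,-hy,zz),(hx,-hy,zz),(hx,hy,zz),(-hx,hy,zz)],c)
    for zz in (0,.008): poly([(-.049,-.125,zz),(.049,-.125,zz),(.049,.085,zz),(-.049,.085,zz)],(0,255,255))
    cv2.imwrite(name,z[145*k:220*k,265*k:365*k])
over(.5025,-.1018,np.radians(-10),'pics/ov2.png')
def bar(cam,src,x,y,yaw,box,k,name):
    z=cv2.resize(cv2.imread(src),None,fx=k,fy=k,interpolation=cv2.INTER_CUBIC)
    for (x,y,yaw) in ((.6235,.2515,3.8),(.464,.2075,13.4)):
      Rz=R.from_euler('z',np.radians(yaw)).as_matrix(); o=np.array([x,y,0])
      for zz,c in((.025,(255,0,0)),(.045,(0,0,255))):
        q=np.array([(proj(cam,o+Rz@np.array(p))+.5)*k-.5 for p in [(-.028,-.06,zz),(.028,-.06,zz),(.028,.06,zz),(-.028,.06,zz)]]);cv2.polylines(z,[np.round(q).astype(np.int32)],True,c,1)
    a,b,c,d=box;cv2.imwrite(name,z[b*k:d*k,a*k:c*k])
bar('top','pics/top1.png',0,0,0,(170,130,310,230),5,'pics/ov3.png')
bar('side','pics/side1.png',0,0,0,(165,200,295,280),6,'pics/ov4.png')
E
```

```text
press top z0 [ 0.4969 -0.1079  0.    ] side [ 0.5052 -0.1114  0.    ]
mouth top [ 0.4923 -0.1017  0.091 ] side [ 0.5042 -0.1166  0.091 ] catch side [ 0.5103 -0.1007  0.078 ]
```

View pics/ov2.png

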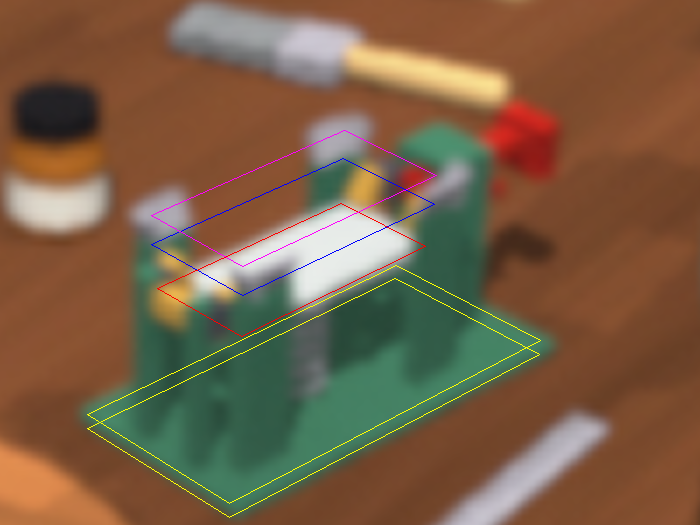

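View pics/ov3.png

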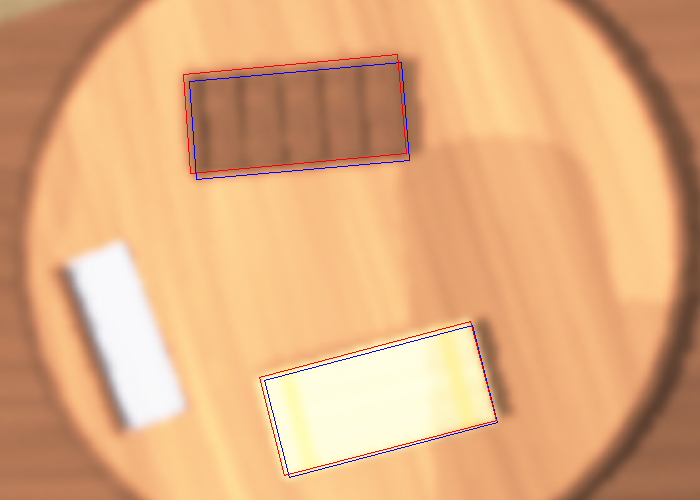

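View pics/ov4.png

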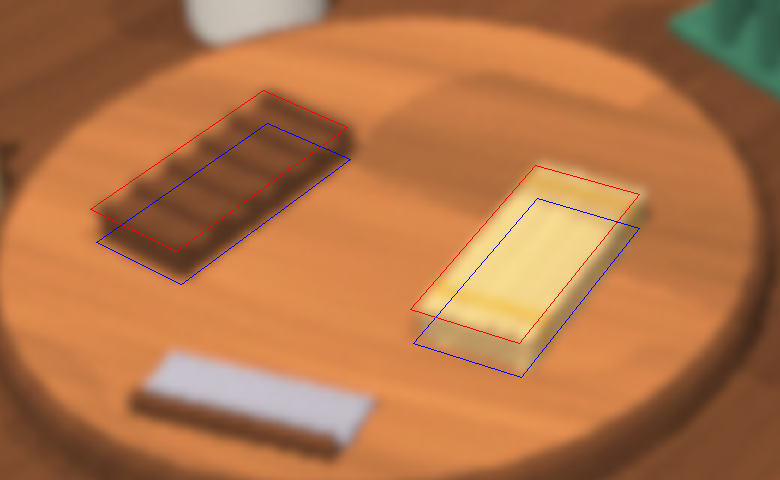

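```bash
cat > go.py <<'E'
import sys
from h import *
np.set_printoptions(precision=4,suppress=True)
# go.py x y z yawdeg [maxstep_cm] [nrows]
x,y,z,yw=map(float,sys.argv[1:5]); ms=float(sys.argv[5]) if len(sys.argv)>5 else 4.0; n=int(sys.argv[6]) if len(sys.argv)>6 else 5
s=ctrl.state(); p=np.array(s['eef_pos']); Rm=R.from_euler('xyz',s['eef_rot'])
T=np.array([x,y,z]); Rt=R.from_euler('xyz',[np.pi,0,np.radians(yw)])
print('t',round(s['time'],2),'p',p,'rpy',np.degrees(s['eef_rot']).round(2),'F',np.round(s['wrist_force'],1),'w',round(s['gripper_width'],4))
print('rem tool cm',Rm.inv().apply(T-p)*100,'turn',(Rm.inv()*Rt).as_rotvec())
rows=[]
for i in range(n):
    d=Rm.inv().apply(T-p)*100; d*=min(1,ms/max(1e-9,np.linalg.norm(d)))
    w=(Rm.inv()*Rt).as_rotvec(); w*=min(1,.12/max(1e-9,np.abs(w).max()))
    d=d.round(2); w=w.round(3); rows.append([*(d+0.).tolist(),*(w+0.).tolist()])
    p=p+Rm.apply(d/100); Rm=Rm*R.from_rotvec(w)
print(rows); print('end',p)
E
python3 go.py .6235 .251 .15 93.8
```

```text
t 1.7 p [ 0.1626 -0.5515  0.2074] rpy [180.     0.    16.43] F [-0.5  0.4 -0.2] w 0.0857
rem tool cm [ 66.9025 -63.9453   5.7359] turn [ 0.      0.     -1.3504]
[[2.89, -2.76, 0.25, 0.0, 0.0, -0.12], [3.2, -2.39, 0.25, 0.0, 0.0, -0.12], [3.46, -1.99, 0.25, 0.0, 0.0, -0.12], [3.67, -1.57, 0.25, 0.0, 0.0, -0.12], [3.83, -1.11, 0.25, 0.0, 0.0, -0.12]]
end [ 0.2621 -0.3785  0.1949]
```

Emit:
arm_command(increments=[[[2.9,-2.8,0.1,0,0,-0.12],[3.2,-2.4,0.1,0,0,-0.12],[3.5,-2.0,0.1,0,0,-0.12],[3.7,-1.6,0.1,0,0,-0.12],[3.8,-1.1,0.1,0,0,-0.12]]], hand=8.5)

```text
time: 2.12
eef_pos: [0.2601, -0.3791, 0.2011]
eef_rot: [3.139, 0.004, 0.9]
wrist_force: [1.6, 0.2, 0.8]
gripper_width: 0.0849
```

```bash
python3 go.py .6235 .251 .15 93.8 4.1
```

```text
t 2.12 p [ 0.2601 -0.3791  0.2011] rpy [179.83   0.25  51.56] F [1.6 0.2 0.8] w 0.0849
rem tool cm [ 71.9661 -10.715    4.7616] turn [ 0.0012  0.0053 -0.7371]
[[4.05, -0.6, 0.27, 0.0, 0.001, -0.12], [4.09, -0.11, 0.27, 0.0, 0.001, -0.12], [4.07, 0.38, 0.28, 0.0, 0.001, -0.12], [4.0, 0.86, 0.28, 0.0, 0.001, -0.12], [3.87, 1.33, 0.28, 0.001, 0.001, -0.12]]
end [ 0.3623 -0.2019  0.1867]
```

Emit:
arm_command(increments=[[[4.05,-0.6,0.1,0,0,-0.12],[4.1,-0.1,0.1,0,0,-0.12],[4.05,0.4,0.1,0,0,-0.12],[4.0,0.85,0.1,0,0,-0.12],[3.85,1.3,0.1,0,0,-0.12]]])

```text
time: 2.53
eef_pos: [0.3611, -0.1966, 0.1961]
eef_rot: [3.138, 0.008, 1.525]
wrist_force: [0.7, 0.3, -0.4]
gripper_width: 0.0848
```

```bash
python3 go.py .6235 .251 .15 93.8 4.1
```

```text
t 2.53 p [ 0.3611 -0.1966  0.1961] rpy [179.78   0.47  87.4 ] F [ 0.7  0.3 -0.4] w 0.0848
rem tool cm [45.9446 24.1692  4.3257] turn [ 0.0033  0.0085 -0.1117]
[[3.62, 1.9, 0.34, 0.003, 0.008, -0.112], [3.38, 2.3, 0.36, 0.0, 0.001, 0.0], [3.38, 2.3, 0.37, 0.0, 0.0, 0.0], [3.38, 2.3, 0.37, 0.0, 0.0, 0.0], [3.38, 2.3, 0.36, 0.0, 0.0, 0.0]]
end [ 0.4645 -0.0203  0.178 ]
```

Emit:
arm_command(increments=[[[3.6,1.9,0.1,0.003,0.008,-0.112],[3.4,2.3,0.2,0,0,0],[3.4,2.3,0.2,0,0,0],[3.4,2.3,0.3,0,0,0],[3.4,2.3,0.3,0,0,0]]])

```text
time: 2.95
eef_pos: [0.4638, -0.0152, 0.1875]
eef_rot: [3.134, 0.004, 1.648]
wrist_force: [-0.0, -1.0, 0.7]
gripper_width: 0.0851
```

```bash
python3 go.py .6235 .251 .15 93.8 4.1
```

```text
t 2.95 p [ 0.4638 -0.0152  0.1875] rpy [179.59   0.25  94.42] F [-0.  -1.   0.7] w 0.0851
rem tool cm [25.3257 17.946   3.7713] turn [0.0072 0.0043 0.0109]
[[3.32, 2.35, 0.49, 0.007, 0.004, 0.011], [3.34, 2.32, 0.49, 0.0, 0.0, 0.0], [3.34, 2.32, 0.49, 0.0, 0.0, 0.0], [3.34, 2.32, 0.49, 0.0, 0.0, 0.0], [3.35, 2.32, 0.49, 0.0, 0.0, 0.0]]
end [0.5685 0.1592 0.163 ]
```

Emit:
arm_command(increments=[[[3.3,2.35,0.5,0.007,0.004,0.011],[3.35,2.3,0.5,0,0,0],[3.35,2.3,0.5,0,0,0],[3.35,2.3,0.5,0,0,0],[3.35,2.3,0.5,0,0,0]]])

```text
time: 3.37
eef_pos: [0.5683, 0.1637, 0.1645]
eef_rot: [3.136, 0.002, 1.639]
wrist_force: [0.5, -1.1, -0.8]
gripper_width: 0.0854
```

```bash
python3 go.py .6235 .251 .12 93.8 4.1
```

```text
t 3.37 p [0.5683 0.1637 0.1645] rpy [179.69   0.1   93.93] F [ 0.5 -1.1 -0.8] w 0.0854
rem tool cm [8.3353 6.0854 4.4652] turn [0.0055 0.0017 0.0023]
[[3.04, 2.22, 1.63, 0.005, 0.002, 0.002], [3.04, 2.22, 1.62, 0.0, 0.0, 0.0], [2.26, 1.65, 1.21, 0.0, 0.0, 0.0], [0.0, 0.0, 0.0, 0.0, 0.0, 0.0], [0.0, 0.0, 0.0, 0.0, 0.0, 0.0]]
end [0.6235 0.251  0.12  ]
```

Emit:
arm_command(increments=[[[2.8,2.0,1.4,0.005,0.002,0.002],[2.8,2.0,1.4,0,0,0],[1.7,1.3,1.0,0,0,0],[0.8,0.6,0.6,0,0,0],[0,0,0,0,0,0]]])

```text
time: 3.78
eef_pos: [0.6266, 0.2625, 0.1175]
eef_rot: [3.137, -0.003, 1.647]
wrist_force: [-0.2, -0.9, -0.0]
gripper_width: 0.0848
```

```bash
python3 - <<'E'
from h import *
a=snap('top','t2');b=snap('side','s2')
f=lambda im,x0,y0,x1,y1,k:cv2.resize(im[y0:y1,x0:x1],None,fx=k,fy=k,interpolation=cv2.INTER_CUBIC)[:,:,::-1]
cv2.imwrite('pics/t2z.png',f(a,160,90,300,200,5));cv2.imwrite('pics/s2z.png',f(b,140,170,270,270,6))
E
python3 go.py .6235 .251 .024 93.8 4.1
```

```text
t 3.88 p [0.6262 0.2605 0.1188] rpy [179.74  -0.13  94.26] F [ 1.5 -0.2  0.5] w 0.0847
rem tool cm [-0.951  -0.3847  9.474 ] turn [ 0.0046 -0.0022  0.008 ]
[[-0.41, -0.17, 4.08, 0.005, -0.002, 0.008], [-0.4, -0.14, 4.08, 0.0, 0.0, 0.0], [-0.13, -0.04, 1.32, 0.0, 0.0, 0.0], [0.0, 0.0, 0.0, 0.0, 0.0, 0.0], [0.0, 0.0, 0.0, 0.0, 0.0, 0.0]]
end [0.6235 0.251  0.024 ]
```

View pics/t2z.png

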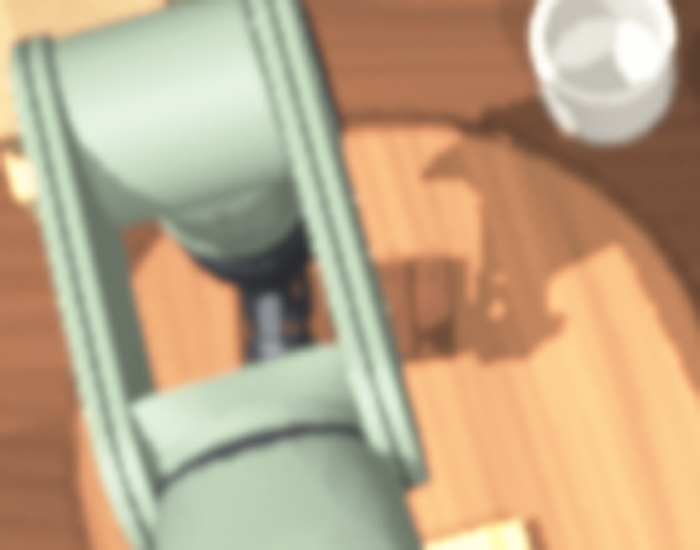

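View pics/s2z.png

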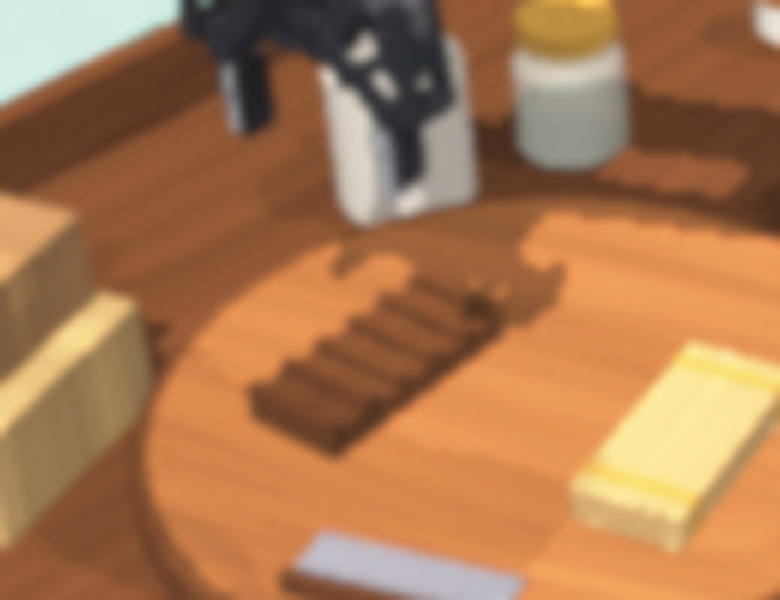

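Emit:
arm_command(increments=[[[-0.5,-0.2,3.5,0.004,0,0.008],[-0.3,-0.15,2.5,0,0,0],[-0.1,0,1.5,0,0,0],[0,0,0.8,0,0,0],[0,0,0,0,0,0]]])

```text
time: 4.3
eef_pos: [0.6269, 0.2466, 0.041]
eef_rot: [3.131, -0.002, 1.632]
wrist_force: [0.2, -0.2, -0.1]
gripper_width: 0.0852
```

```bash
python3 go.py .6235 .251 .024 93.8 4.1
```

```text
t 4.3 p [0.6269 0.2466 0.041 ] rpy [179.37  -0.13  93.52] F [ 0.2 -0.2 -0.1] w 0.0852
rem tool cm [ 0.4525 -0.3344  1.6966] turn [ 0.011  -0.0023 -0.0049]
[[0.45, -0.33, 1.7, 0.011, -0.002, -0.005], [0.0, 0.0, 0.0, 0.0, 0.0, 0.0], [0.0, 0.0, 0.0, 0.0, 0.0, 0.0], [0.0, 0.0, 0.0, 0.0, 0.0, 0.0], [0.0, 0.0, 0.0, 0.0, 0.0, 0.0]]
end [0.6235 0.251  0.024 ]
```

Emit:
arm_command(increments=[[[0.3,-0.25,0.8,0.01,0,0],[0.1,-0.05,0.6,0,0,0],[0,0,0.3,0,0,0],[0,0,0,0,0,0],[0,0,0,0,0,0]]])

```text
time: 4.72
eef_pos: [0.6266, 0.2499, 0.0281]
eef_rot: [3.134, -0.003, 1.63]
wrist_force: [0.2, 0.1, 0.2]
gripper_width: 0.0847
```

```bash
python3 go.py .6235 .251 .024 93.8 4.1;python3 go.py .6235 .251 .024 93.8 4.1|head -2
```

```text
t 4.72 p [0.6266 0.2499 0.0281] rpy [179.57  -0.2   93.39] F [0.2 0.1 0.2] w 0.0847
rem tool cm [ 0.1312 -0.309   0.408 ] turn [ 0.0076 -0.0034 -0.0071]
[[0.13, -0.31, 0.41, 0.008, -0.003, -0.007], [0.0, 0.0, 0.0, 0.0, 0.0, 0.0], [0.0, 0.0, 0.0, 0.0, 0.0, 0.0], [0.0, 0.0, 0.0, 0.0, 0.0, 0.0], [0.0, 0.0, 0.0, 0.0, 0.0, 0.0]]
end [0.6235 0.251  0.024 ]
t 4.72 p [0.6266 0.2499 0.0281] rpy [179.57  -0.2   93.39] F [0.2 0.1 0.2] w 0.0847
rem tool cm [ 0.1312 -0.309   0.408 ] turn [ 0.0076 -0.0034 -0.0071]
```

Emit:
arm_command(increments=[[[0.1,-0.3,0.3,0.008,0,-0.005],[0,0,0,0,0,0],[0,0,0,0,0,0],[0,0,0,0,0,0],[0,0,0,0,0,0]]])

```text
time: 5.13
eef_pos: [0.6249, 0.2518, 0.027]
eef_rot: [3.139, -0.004, 1.636]
wrist_force: [-0.3, -1.2, 0.1]
gripper_width: 0.0849
```

Emit:
arm_command(increments=[[[0,0,0,0,0,0],[0,0,0,0,0,0],[0,0,0,0,0,0],[0,0,0,0,0,0],[0,0,0,0,0,0]]], hand=4.5)

```text
time: 5.55
eef_pos: [0.6251, 0.2519, 0.0273]
eef_rot: [3.139, -0.004, 1.637]
wrist_force: [-1.0, -0.3, -0.3]
gripper_width: 0.0451
```

```bash
python3 go.py .6235 .251 .12 93.8 4.1
```

```text
t 5.55 p [0.6251 0.2519 0.0273] rpy [179.82  -0.24  93.77] F [-1.  -0.3 -0.3] w 0.0451
rem tool cm [-0.0364 -0.133  -9.2688] turn [ 0.0031 -0.0042 -0.0006]
[[-0.02, -0.06, -4.1, 0.003, -0.004, -0.001], [-0.03, -0.07, -4.1, 0.0, 0.0, 0.0], [-0.01, -0.02, -1.07, 0.0, 0.0, 0.0], [0.0, 0.0, 0.0, 0.0, 0.0, 0.0], [0.0, 0.0, 0.0, 0.0, 0.0, 0.0]]
end [0.6235 0.251  0.12  ]
```

```bash
python3 - <<'E'
from h import *
a=snap('top','t3');b=snap('side','s3')
f=lambda im,x0,y0,x1,y1,k:cv2.resize(im[y0:y1,x0:x1],None,fx=k,fy=k,interpolation=cv2.INTER_CUBIC)[:,:,::-1]
cv2.imwrite('pics/s3z.png',f(b,140,170,270,270,6))
cv2.imwrite('pics/t3z.png',f(a,160,90,300,200,5))
E
```

```text
(no output)
```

View pics/s3z.png

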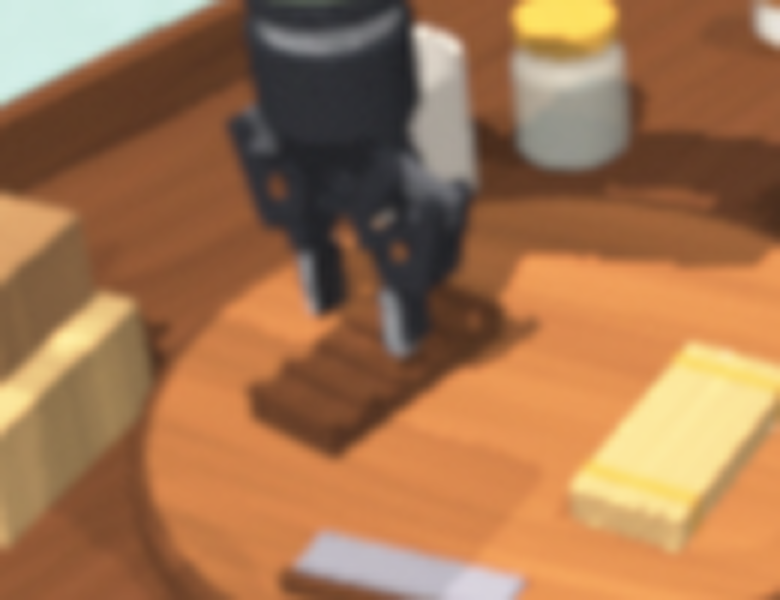

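View pics/t3z.png

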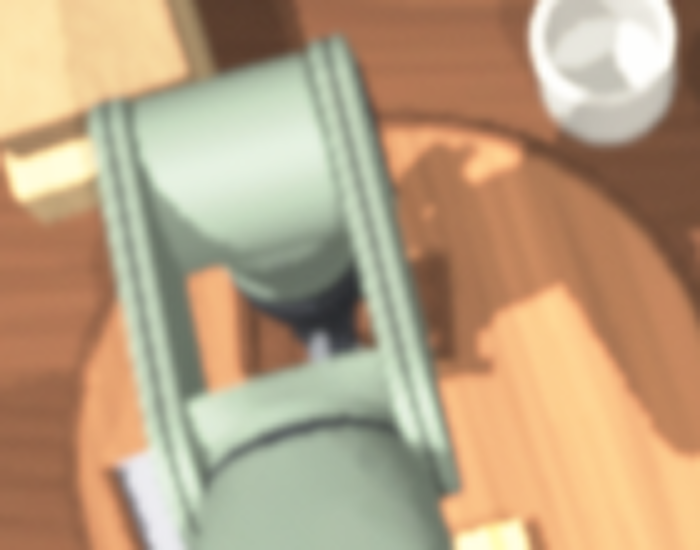

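```bash
python3 - <<'E'
from h import *
for s in(-1,1):
  for z in(.03,.04,.045,.05,.06):
    print(s,z,(proj('side',[.625+s*.0225,.252+s*.0015,z])-[140,170])*6)
E
```

```text
-1 0.03 [403.4971082  384.55476764]
-1 0.04 [401.45422941 368.06378782]
-1 0.045 [400.42575802 359.76153259]
-1 0.05 [399.39255548 351.42108565]
-1 0.06 [397.31182582 334.62455761]
1 0.03 [335.84993412 353.02326773]
1 0.04 [333.53795733 336.67544135]
1 0.045 [332.37414851 328.44623046]
1 0.05 [331.20507894 320.17982116]
1 0.06 [328.8510142  303.53439384]
```

Emit:
arm_command(increments=[[[0,-0.1,-0.1,0,0,0],[0,0,0,0,0,0],[0,0,0,0,0,0],[0,0,0,0,0,0],[0,0,0,0,0,0]]], hand=8.5)

```text
time: 6.07
eef_pos: [0.6239, 0.2517, 0.0284]
eef_rot: [3.139, -0.004, 1.636]
wrist_force: [0.1, -0.7, 0.2]
gripper_width: 0.085
```

Emit:
arm_command(increments=[[[0,-0.03,0.5,0,0,0],[0,0,0.5,0,0,0],[0,0,0.2,0,0,0],[0,0,0,0,0,0],[0,0,0,0,0,0]]])

```text
time: 6.48
eef_pos: [0.6233, 0.2517, 0.0146]
eef_rot: [3.139, -0.004, 1.636]
wrist_force: [-0.3, -0.2, -0.2]
gripper_width: 0.0849
```

```bash
python3 - <<'E'
from h import *
b=snap('side','s4')
f=lambda im,x0,y0,x1,y1,k:cv2.resize(im[y0:y1,x0:x1],None,fx=k,fy=k,interpolation=cv2.INTER_CUBIC)[:,:,::-1]
cv2.imwrite('pics/s4z.png',f(b,140,170,270,270,6))
E
python3 go.py .624 .2515 .008 93.8
```

```text
t 6.53 p [0.6232 0.2516 0.0146] rpy [179.88  -0.23  93.76] F [-0.6  0.3 -0.3] w 0.085
rem tool cm [-0.0188  0.0782  0.6598] turn [ 0.0021 -0.004  -0.0007]
[[-0.02, 0.08, 0.66, 0.002, -0.004, -0.001], [0.0, 0.0, 0.0, 0.0, 0.0, 0.0], [0.0, 0.0, 0.0, 0.0, 0.0, 0.0], [0.0, 0.0, 0.0, 0.0, 0.0, 0.0], [0.0, 0.0, 0.0, 0.0, 0.0, 0.0]]
end [0.624  0.2515 0.008 ]
```

View pics/s4z.png

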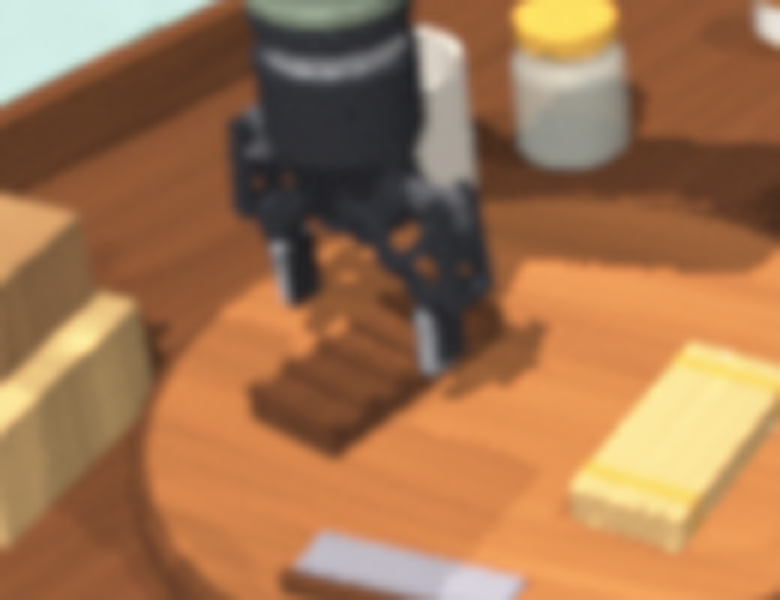

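Emit:
arm_command(increments=[[[0,0.05,0.5,0,0,0],[0,0,0.4,0,0,0],[0,0,0,0,0,0],[0,0,0,0,0,0],[0,0,0,0,0,0]]])

```text
time: 6.95
eef_pos: [0.6238, 0.2517, 0.0045]
eef_rot: [3.14, -0.004, 1.636]
wrist_force: [-1.1, -0.7, -0.4]
gripper_width: 0.0855
```

Emit:
arm_command(increments=[[[0,0,0,0,0,0],[0,0,0,0,0,0],[0,0,0,0,0,0],[0,0,0,0,0,0],[0,0,0,0,0,0]]], hand=4.5)

```text
time: 7.37
eef_pos: [0.6248, 0.252, 0.006]
eef_rot: [3.137, -0.004, 1.636]
wrist_force: [-0.7, 0.6, -1.2]
gripper_width: 0.0543
```

```bash
python3 - <<'E'
from h import *
b=snap('side','s5')
f=lambda im,x0,y0,x1,y1,k:cv2.resize(im[y0:y1,x0:x1],None,fx=k,fy=k,interpolation=cv2.INTER_CUBIC)[:,:,::-1]
cv2.imwrite('pics/s5z.png',f(b,140,170,270,270,6))
E
python3 go.py .624 .2515 .1 93.8
```

```text
t 7.42 p [0.6248 0.252  0.0059] rpy [179.77  -0.25  93.76] F [ 0.3 -0.6 -1.1] w 0.0546
rem tool cm [-0.0022 -0.0407 -9.408 ] turn [ 0.004  -0.0044 -0.0007]
[[0.0, -0.02, -4.0, 0.004, -0.004, -0.001], [-0.02, -0.03, -4.0, 0.0, 0.0, 0.0], [0.0, -0.01, -1.41, 0.0, 0.0, 0.0], [0.0, 0.0, 0.0, 0.0, 0.0, 0.0], [0.0, 0.0, 0.0, 0.0, 0.0, 0.0]]
end [0.624  0.2515 0.1   ]
```

View pics/s5z.png

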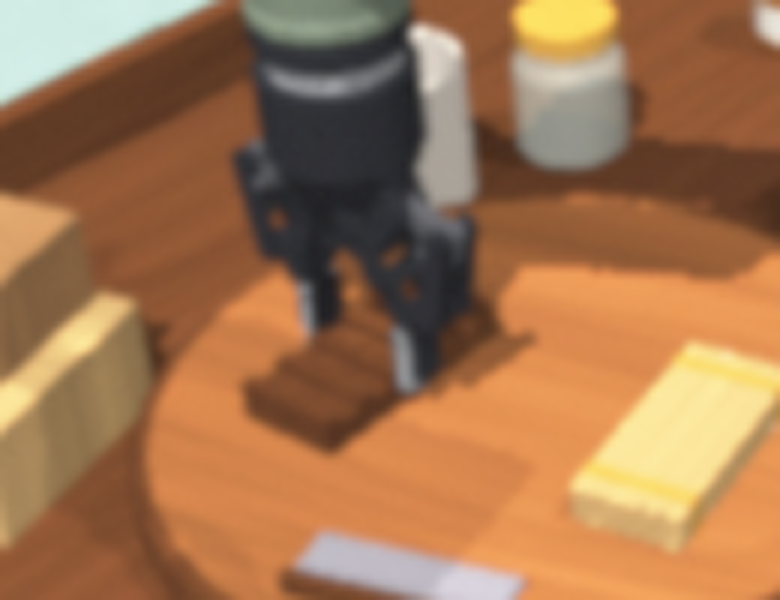

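Emit:
arm_command(increments=[[[0,0,-1.0,0.004,-0.004,0],[0,0,-2.0,0,0,0],[0,0,-3.0,0,0,0],[0,0,-3.0,0,0,0],[0,0,-2.5,0,0,0]]])

```text
time: 7.83
eef_pos: [0.6165, 0.2497, 0.1151]
eef_rot: [-3.118, 0.005, 1.636]
wrist_force: [0.6, -0.3, -0.2]
gripper_width: 0.0544
```

```bash
python3 - <<'E'
from h import *
b=snap('side','s6');a=snap('top','t6')
f=lambda im,x0,y0,x1,y1,k:cv2.resize(im[y0:y1,x0:x1],None,fx=k,fy=k,interpolation=cv2.INTER_CUBIC)[:,:,::-1]
cv2.imwrite('pics/s6z.png',f(b,130,140,260,240,6))
E
python3 go.py .5025 -.102 .14 80
```

```text
t 7.93 p [0.6211 0.251  0.1204] rpy [-179.32    0.15   93.76] F [ 1.  -0.2 -0.8] w 0.0544
rem tool cm [-34.451  -14.1673  -1.7045] turn [-0.0114  0.004   0.2401]
[[-3.7, -1.52, -0.18, -0.006, 0.002, 0.12], [-3.85, -1.07, -0.2, -0.005, 0.002, 0.12], [-3.95, -0.6, -0.21, 0.0, 0.0, 0.0], [-3.95, -0.59, -0.21, 0.0, 0.0, 0.0], [-3.95, -0.6, -0.21, 0.0, 0.0, 0.0]]
end [0.5574 0.0616 0.1309]
```

View pics/s6z.png

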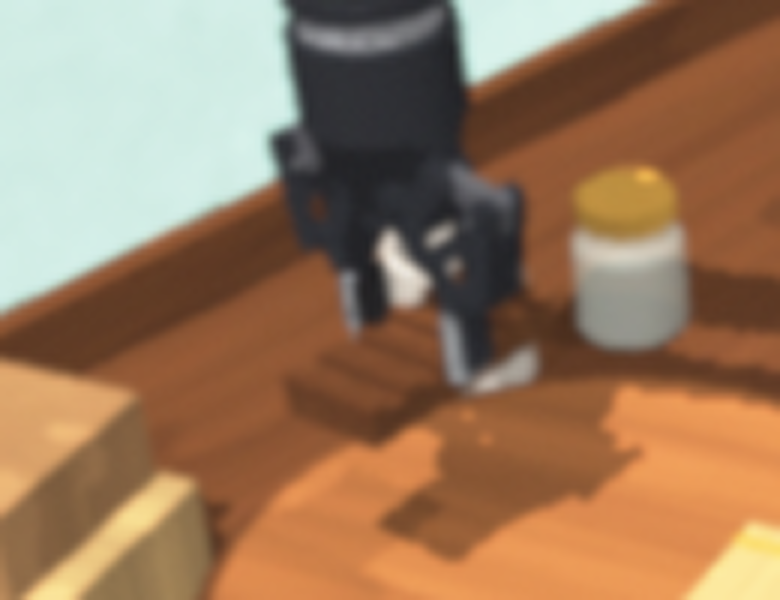

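Emit:
arm_command(increments=[[[-3.0,-1.2,-0.3,-0.006,0.002,0.1],[-3.8,-1.1,-0.2,-0.005,0.002,0.12],[-3.95,-0.6,-0.2,0,0,0.02],[-3.95,-0.6,-0.2,0,0,0],[-3.95,-0.6,-0.2,0,0,0]]])

```text
time: 8.35
eef_pos: [0.5595, 0.072, 0.13]
eef_rot: [3.14, -0.004, 1.397]
wrist_force: [0.1, 0.1, -1.6]
gripper_width: 0.0547
```

```bash
python3 go.py .5025 -.102 .14 80
```

```text
t 8.35 p [0.5595 0.072  0.13  ] rpy [179.9   -0.24  80.07] F [ 0.1  0.1 -1.6] w 0.0547
rem tool cm [-18.1151  -2.6113  -1.0829] turn [ 0.0017 -0.0042  0.0012]
[[-3.95, -0.57, -0.24, 0.002, -0.004, 0.001], [-3.95, -0.57, -0.22, 0.0, 0.0, 0.0], [-3.95, -0.56, -0.22, 0.0, 0.0, 0.0], [-3.95, -0.57, -0.22, 0.0, 0.0, 0.0], [-2.32, -0.33, -0.12, 0.0, 0.0, 0.0]]
end [ 0.5025 -0.102   0.14  ]
```

Emit:
arm_command(increments=[[[-3.95,-0.57,-0.3,0.002,-0.004,0],[-3.9,-0.57,-0.3,0,0,0],[-3.8,-0.56,-0.2,0,0,0],[-2.6,-0.4,-0.1,0,0,0],[-1.0,-0.15,0,0,0,0]]])

```text
time: 8.77
eef_pos: [0.502, -0.0845, 0.1357]
eef_rot: [-3.133, 0.003, 1.394]
wrist_force: [0.4, 0.0, -0.7]
gripper_width: 0.0542
```

Emit:
arm_command(increments=[[[0,0,0,0,0,0],[0,0,0,0,0,0],[0,0,0,0,0,0],[0,0,0,0,0,0],[0,0,0,0,0,0]]])

```text
time: 9.18
eef_pos: [0.4996, -0.0844, 0.1334]
eef_rot: [-3.129, 0.002, 1.39]
wrist_force: [-0.3, -0.1, -0.6]
gripper_width: 0.0542
```

```bash
python3 - <<'E'
from h import *
b=snap('side','s7');a=snap('top','t7')
f=lambda im,x0,y0,x1,y1,k:cv2.resize(im[y0:y1,x0:x1],None,fx=k,fy=k,interpolation=cv2.INTER_CUBIC)[:,:,::-1]
cv2.imwrite('pics/s7z.png',f(b,240,90,370,220,5))
cv2.imwrite('pics/t7z.png',f(a,300,140,440,240,5))
E
python3 go.py .5025 -.102 .13 80
```

```text
t 9.28 p [ 0.4997 -0.0844  0.1335] rpy [-179.27    0.11   79.68] F [-0.3  0.5 -0.9] w 0.0544
rem tool cm [-1.6756  0.5982  0.3419] turn [-0.0128  0.0019 -0.0057]
[[-1.68, 0.6, 0.34, -0.013, 0.002, -0.006], [0.0, 0.0, 0.0, 0.0, 0.0, 0.0], [0.0, 0.0, 0.0, 0.0, 0.0, 0.0], [0.0, 0.0, 0.0, 0.0, 0.0, 0.0], [0.0, 0.0, 0.0, 0.0, 0.0, 0.0]]
end [ 0.5025 -0.102   0.13  ]
```

View pics/s7z.png

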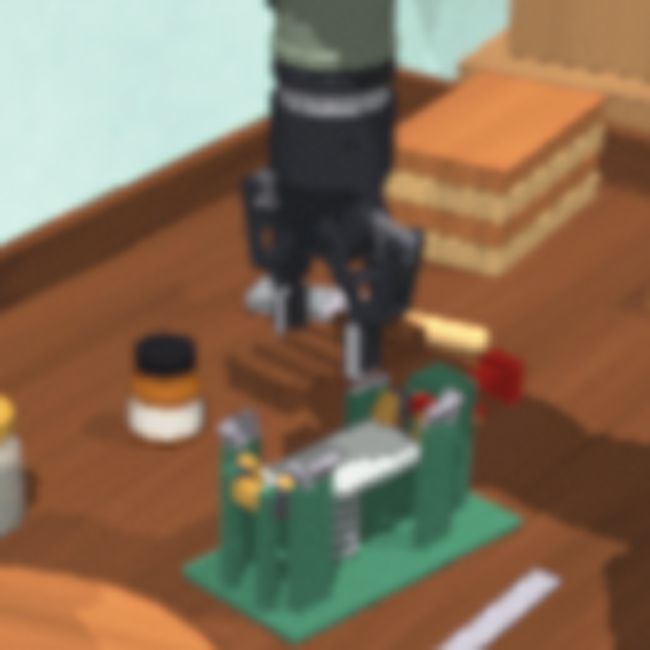

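View pics/t7z.png

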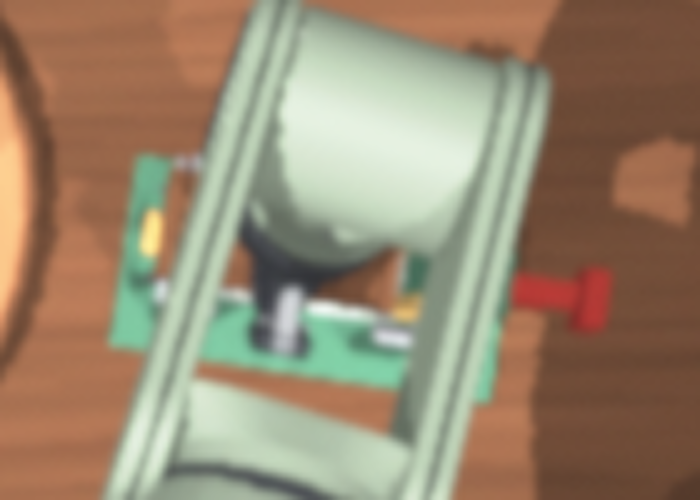

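Emit:
arm_command(increments=[[[-0.8,0.3,0,-0.012,0.002,-0.006],[-0.6,0.2,0,0,0,0],[-0.2,0.1,0,0,0,0],[0,0,0,0,0,0],[0,0,0,0,0,0]]])

```text
time: 9.7
eef_pos: [0.5039, -0.1016, 0.1334]
eef_rot: [3.141, -0.0, 1.401]
wrist_force: [-0.1, 0.1, -1.5]
gripper_width: 0.0542
```

```bash
cat > chk.py <<'E'
import sys
from h import *
# overlay bar of dims at TCP-relative: zoff = height of bar underside above TCP
tag,zo,dy=sys.argv[1],float(sys.argv[2]),float(sys.argv[3])
s=ctrl.state();p=np.array(s['eef_pos']);yaw=s['eef_rot'][2]-np.pi/2
k=6
pr=(np.array([.5025,-.1018,0]),np.radians(-10))
for cam,box in(('side',(250,110,375,210)),('top',(305,140,435,235))):
    z=cv2.resize(cv2.cvtColor(viewer.read_camera(cam),cv2.COLOR_RGB2BGR),None,fx=k,fy=k,interpolation=cv2.INTER_CUBIC)
    def poly(o,yw,pts,col):
        Rz=R.from_euler('z',yw).as_matrix()
        q=np.array([(proj(cam,o+Rz@np.array(t))+.5)*k-.5 for t in pts]);cv2.polylines(z,[np.round(q).astype(np.int32)],True,col,1)
    for zz in(0,.02): poly(p+[0,0,zo],yaw,[(-.028,-.06+dy,zz),(.028,-.06+dy,zz),(.028,.06+dy,zz),(-.028,.06+dy,zz)],(255,0,0) if zz==0 else (0,0,255))
    poly(pr[0],pr[1],[(-.03,-.062,.115),(.03,-.062,.115),(.03,.062,.115),(-.03,.062,.115)],(255,0,255))
    a,b,c,d=box;cv2.imwrite(f'pics/{cam}_{tag}.png',z[b*k:d*k,a*k:c*k])
E
python3 chk.py a .019 0; python3 go.py .5025 -.102 .13 80
```

```text
t 9.8 p [ 0.5039 -0.1014  0.1335] rpy [179.95  -0.01  80.26] F [-0.2 -0.4 -0.1] w 0.0545
rem tool cm [-0.0827 -0.1243  0.3459] turn [ 0.0009 -0.0001  0.0046]
[[-0.08, -0.12, 0.35, 0.001, 0.0, 0.005], [0.0, 0.0, 0.0, 0.0, 0.0, 0.0], [0.0, 0.0, 0.0, 0.0, 0.0, 0.0], [0.0, 0.0, 0.0, 0.0, 0.0, 0.0], [0.0, 0.0, 0.0, 0.0, 0.0, 0.0]]
end [ 0.5025 -0.102   0.13  ]
```

View pics/side_a.png

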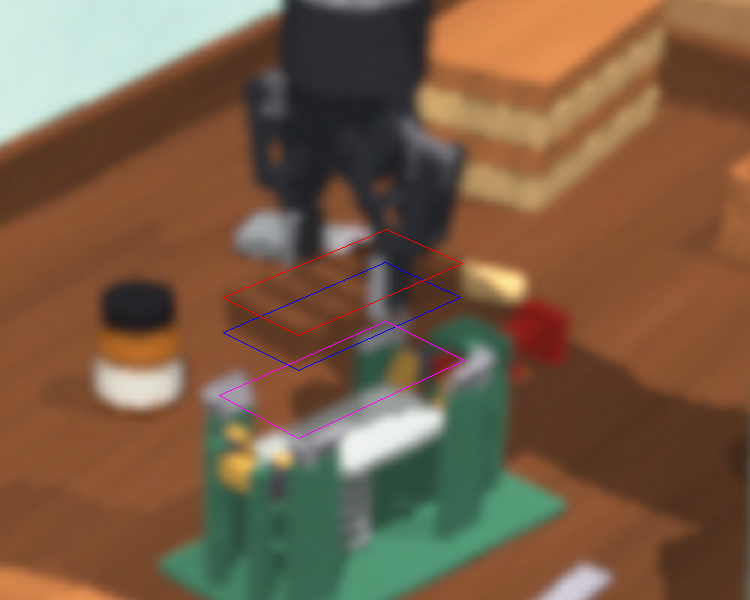

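View pics/top_a.png

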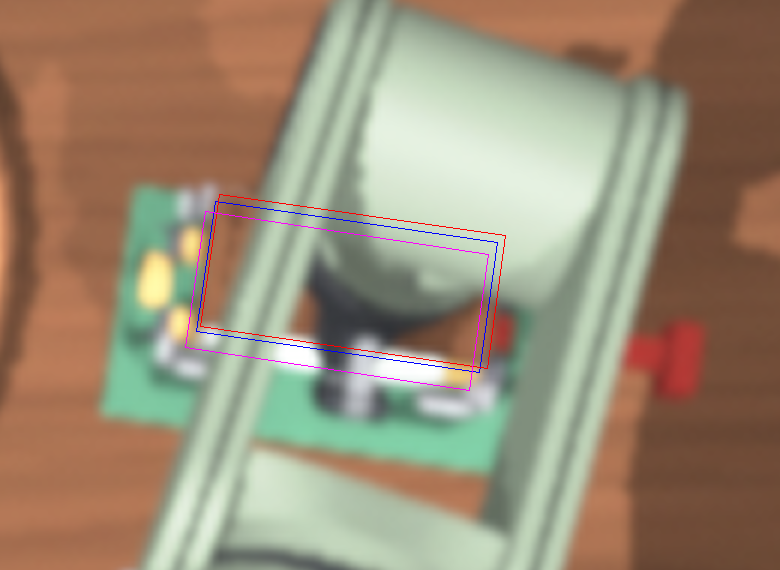

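Emit:
arm_command(increments=[[[-0.08,-0.12,0.5,0,0,0.004],[0,0,1.0,0,0,0],[0,0,1.0,0,0,0],[0,0,0.5,0,0,0],[0,0,0,0,0,0]]])

```text
time: 10.22
eef_pos: [0.502, -0.1017, 0.1002]
eef_rot: [3.141, -0.0, 1.396]
wrist_force: [-0.2, -0.6, -0.4]
gripper_width: 0.0542
```

```bash
python3 chk.py b .019 0; python3 go.py .5025 -.102 .073 80
```

```text
t 10.32 p [ 0.5026 -0.1019  0.1012] rpy [179.9   -0.01  80.02] F [-0.6  0.2 -0. ] w 0.0544
rem tool cm [-0.0158 -0.0096  2.8159] turn [ 0.0017 -0.0002  0.0003]
[[-0.02, -0.01, 2.82, 0.002, 0.0, 0.0], [0.0, 0.0, 0.0, 0.0, 0.0, 0.0], [0.0, 0.0, 0.0, 0.0, 0.0, 0.0], [0.0, 0.0, 0.0, 0.0, 0.0, 0.0], [0.0, 0.0, 0.0, 0.0, 0.0, 0.0]]
end [ 0.5025 -0.102   0.073 ]
```

View pics/side_b.png

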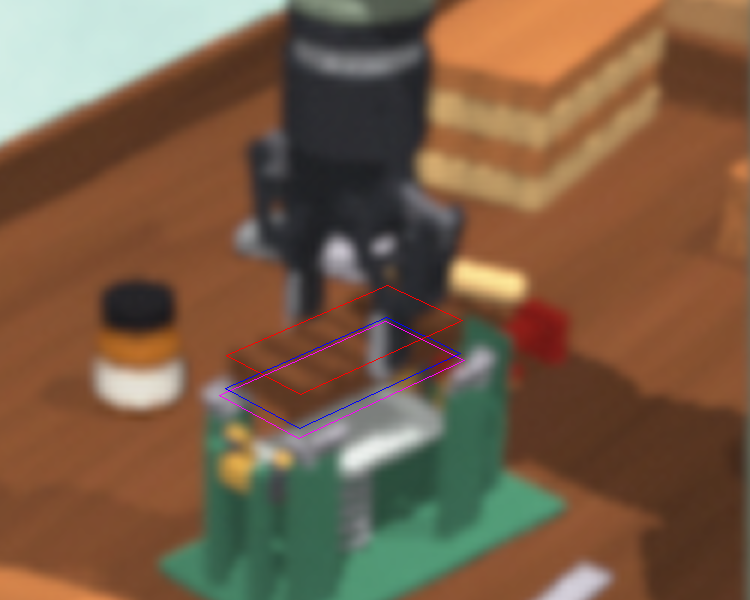

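View pics/top_b.png

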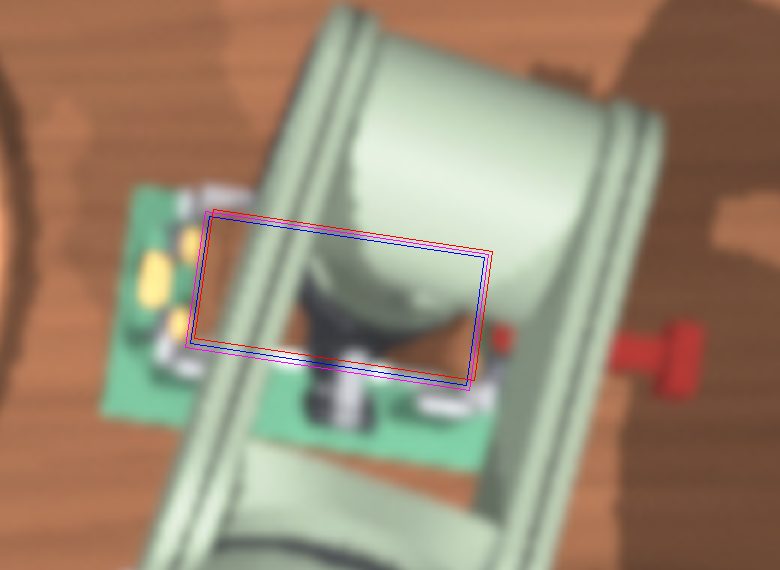

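Emit:
arm_command(increments=[[[0,0,0.5,0,0,0],[0,0,0.5,0,0,0],[0,0,0.4,0,0,0],[0,0,0.2,0,0,0],[0,0,0,0,0,0]]])

```text
time: 10.73
eef_pos: [0.5037, -0.1022, 0.0844]
eef_rot: [3.138, 0.0, 1.397]
wrist_force: [-0.3, 0.8, -1.9]
gripper_width: 0.0542
```

```bash
python3 go.py .5025 -.102 .073 80
```

```text
t 10.73 p [ 0.5037 -0.1022  0.0844] rpy [179.77   0.02  80.03] F [-0.3  0.8 -1.9] w 0.0542
rem tool cm [-0.0042 -0.1267  1.1429] turn [0.004  0.0003 0.0005]
[[0.0, -0.13, 1.14, 0.004, 0.0, 0.0], [0.0, 0.0, 0.0, 0.0, 0.0, 0.0], [0.0, 0.0, 0.0, 0.0, 0.0, 0.0], [0.0, 0.0, 0.0, 0.0, 0.0, 0.0], [0.0, 0.0, 0.0, 0.0, 0.0, 0.0]]
end [ 0.5025 -0.102   0.073 ]
```

Emit:
arm_command(increments=[[[0,-0.05,0.4,0,0,0],[0,0,0.3,0,0,0],[0,0,0.2,0,0,0],[0,0,0.1,0,0,0],[0,0,0,0,0,0]]])

```text
time: 11.15
eef_pos: [0.5028, -0.1025, 0.0742]
eef_rot: [3.138, 0.001, 1.397]
wrist_force: [-1.9, -0.9, 0.4]
gripper_width: 0.0545
```

```bash
python3 chk.py c .019 0; python3 go.py .5025 -.102 .073 80
```

```text
t 11.25 p [ 0.5028 -0.1025  0.0743] rpy [179.82   0.07  80.05] F [-0.1 -1.4  0. ] w 0.0542
rem tool cm [ 0.0411 -0.0378  0.1305] turn [0.0031 0.0012 0.0008]
[[0.04, -0.04, 0.13, 0.003, 0.001, 0.001], [0.0, 0.0, 0.0, 0.0, 0.0, 0.0], [0.0, 0.0, 0.0, 0.0, 0.0, 0.0], [0.0, 0.0, 0.0, 0.0, 0.0, 0.0], [0.0, 0.0, 0.0, 0.0, 0.0, 0.0]]
end [ 0.5025 -0.102   0.073 ]
```

View pics/side_c.png

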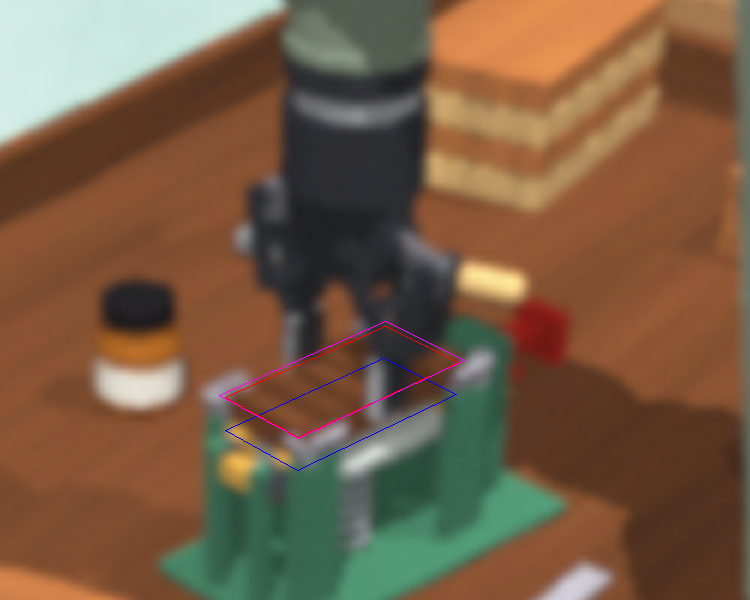

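Emit:
arm_command(increments=[[[0,0,0.15,0,0,0],[0,0,0.1,0,0,0],[0,0,0.1,0,0,0],[0,0,0,0,0,0],[0,0,0,0,0,0]]])

```text
time: 11.67
eef_pos: [0.5027, -0.1035, 0.0718]
eef_rot: [3.139, 0.003, 1.397]
wrist_force: [-2.0, -0.8, 1.7]
gripper_width: 0.0543
```

Emit:
arm_command(increments=[[[0,0,0.05,0,0,0],[0,0,0,0,0,0],[0,0,0,0,0,0],[0,0,0,0,0,0],[0,0,0,0,0,0]]], hand=8.5)

```text
time: 12.08
eef_pos: [0.5047, -0.1028, 0.0712]
eef_rot: [3.134, 0.001, 1.397]
wrist_force: [-1.0, 0.4, 0.3]
gripper_width: 0.0847
```

Emit:
arm_command(increments=[[[0,0,-1.0,0,0,0],[0,0,-2.0,0,0,0],[0,0,-2.5,0,0,0],[0,0,-1.5,0,0,0],[0,0,0,0,0,0]]])

```text
time: 12.5
eef_pos: [0.5033, -0.1017, 0.1445]
eef_rot: [3.137, -0.0, 1.397]
wrist_force: [0.7, 0.7, 0.8]
gripper_width: 0.0847
```

```bash
python3 chk.py d -.05 0; python3 go.py .5025 -.102 .12 80
```

```text
t 12.6 p [ 0.5017 -0.1012  0.1417] rpy [179.99  -0.05  80.04] F [ 0.5 -0.3 -0.1] w 0.0852
rem tool cm [-0.0693  0.0921  2.1715] turn [ 0.0002 -0.001   0.0007]
[[-0.07, 0.09, 2.17, 0.0, -0.001, 0.001], [0.0, 0.0, 0.0, 0.0, 0.0, 0.0], [0.0, 0.0, 0.0, 0.0, 0.0, 0.0], [0.0, 0.0, 0.0, 0.0, 0.0, 0.0], [0.0, 0.0, 0.0, 0.0, 0.0, 0.0]]
end [ 0.5025 -0.102   0.12  ]
```

View pics/side_d.png

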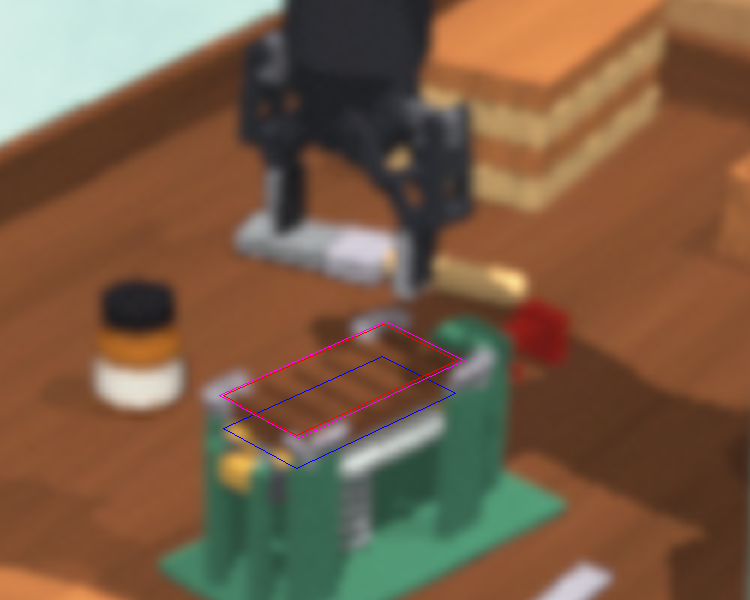

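View pics/top_d.png

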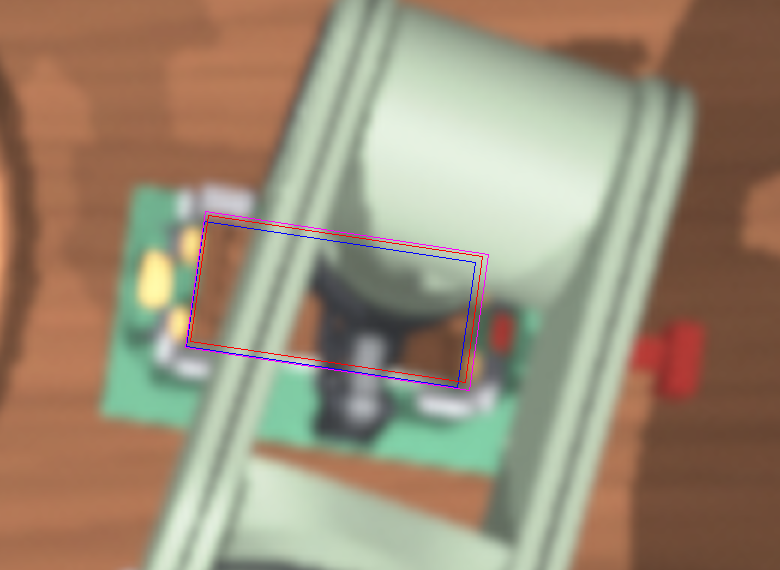

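Emit:
arm_command(increments=[[[-0.07,0.09,0,0,0,0],[0,0,0,0,0,0],[0,0,0,0,0,0],[0,0,0,0,0,0],[0,0,0,0,0,0]]], hand=0)

```text
time: 13.02
eef_pos: [0.499, -0.1008, 0.1367]
eef_rot: [-3.133, -0.003, 1.397]
wrist_force: [-0.2, -0.1, 0.1]
gripper_width: 0.0254
```

Emit:
arm_command(increments=[[[0,0,0.6,0,0,0],[0,0,0.6,0,0,0],[0,0,0.3,0,0,0],[0,0,0,0,0,0],[0,0,0,0,0,0]]])

```text
time: 13.43
eef_pos: [0.4973, -0.1001, 0.1179]
eef_rot: [-3.128, -0.004, 1.397]
wrist_force: [0.4, -0.5, -0.4]
gripper_width: -0.0001
```

```bash
python3 chk.py e -.02 0; python3 go.py .5025 -.102 .11 80
```

```text
t 13.53 p [ 0.4975 -0.1002  0.1182] rpy [-179.27   -0.21   80.03] F [-0.4 -0.2  0.4] w 0.0002
rem tool cm [-0.0952  0.5377  0.8114] turn [-0.0128 -0.0036  0.0005]
[[-0.1, 0.54, 0.81, -0.013, -0.004, 0.001], [0.0, 0.0, 0.0, 0.0, 0.0, 0.0], [0.0, 0.0, 0.0, 0.0, 0.0, 0.0], [0.0, 0.0, 0.0, 0.0, 0.0, 0.0], [0.0, 0.0, 0.0, 0.0, 0.0, 0.0]]
end [ 0.5025 -0.1021  0.11  ]
```

View pics/side_e.png

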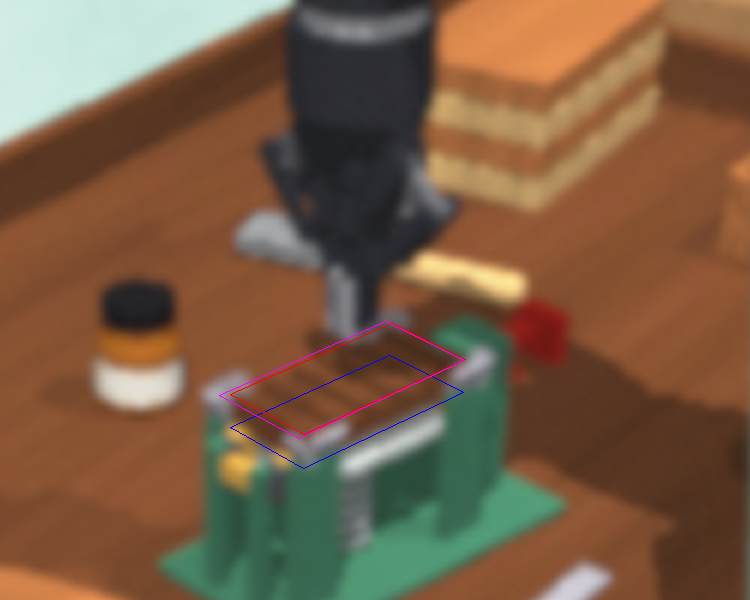

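Emit:
arm_command(increments=[[[-0.1,0.5,0.4,-0.013,-0.003,0],[0,0.05,0.4,0,0,0],[0,0,0.2,0,0,0],[0,0,0,0,0,0],[0,0,0,0,0,0]]])

```text
time: 13.95
eef_pos: [0.5041, -0.1026, 0.1079]
eef_rot: [3.138, 0.0, 1.397]
wrist_force: [0.2, 0.2, -0.2]
gripper_width: 0.0004
```

```bash
python3 go.py .5025 -.102 .1 80
```

```text
t 13.95 p [ 0.5041 -0.1026  0.1079] rpy [179.79   0.01  80.03] F [ 0.2  0.2 -0.2] w 0.0004
rem tool cm [ 0.0343 -0.1697  0.791 ] turn [0.0037 0.0001 0.0006]
[[0.03, -0.17, 0.79, 0.004, 0.0, 0.001], [0.0, 0.0, 0.0, 0.0, 0.0, 0.0], [0.0, 0.0, 0.0, 0.0, 0.0, 0.0], [0.0, 0.0, 0.0, 0.0, 0.0, 0.0], [0.0, 0.0, 0.0, 0.0, 0.0, 0.0]]
end [ 0.5025 -0.102   0.1   ]
```

Emit:
arm_command(increments=[[[0.03,-0.15,0.4,0.004,0,0],[0,0,0.3,0,0,0],[0,0,0.2,0,0,0],[0,0,0,0,0,0],[0,0,0,0,0,0]]])

```text
time: 14.37
eef_pos: [0.5025, -0.102, 0.098]
eef_rot: [-3.141, 0.0, 1.397]
wrist_force: [0.3, -0.3, 0.9]
gripper_width: -0.0004
```

```bash
python3 go.py .5025 -.102 .09 80
```

```text
t 14.37 p [ 0.5025 -0.102   0.098 ] rpy [-179.96    0.     80.03] F [ 0.3 -0.3  0.9] w -0.0004
rem tool cm [-0.0013 -0.0019  0.7972] turn [-0.0007  0.0001  0.0005]
[[0.0, 0.0, 0.8, -0.001, 0.0, 0.001], [0.0, 0.0, 0.0, 0.0, 0.0, 0.0], [0.0, 0.0, 0.0, 0.0, 0.0, 0.0], [0.0, 0.0, 0.0, 0.0, 0.0, 0.0], [0.0, 0.0, 0.0, 0.0, 0.0, 0.0]]
end [ 0.5025 -0.102   0.09  ]
```

Emit:
arm_command(increments=[[[0,0,0.2,0,0,0],[0,0,0.2,0,0,0],[0,0,0.2,0,0,0],[0,0,0,0,0,0],[0,0,0,0,0,0]]])

```text
time: 14.78
eef_pos: [0.5026, -0.102, 0.0915]
eef_rot: [-3.141, 0.0, 1.397]
wrist_force: [0.8, -0.2, 0.2]
gripper_width: 0.0001
```

```bash
python3 chk.py f -.00 0; python3 go.py .5025 -.102 .09 80
```

```text
t 14.88 p [ 0.5026 -0.102   0.0915] rpy [-179.98    0.01   80.03] F [ 0.4 -0.3 -0.6] w 0.0001
rem tool cm [ 0.0019 -0.0129  0.1528] turn [-0.0004  0.0002  0.0005]
[[0.0, -0.01, 0.15, 0.0, 0.0, 0.001], [0.0, 0.0, 0.0, 0.0, 0.0, 0.0], [0.0, 0.0, 0.0, 0.0, 0.0, 0.0], [0.0, 0.0, 0.0, 0.0, 0.0, 0.0], [0.0, 0.0, 0.0, 0.0, 0.0, 0.0]]
end [ 0.5025 -0.102   0.09  ]
```

View pics/side_f.png

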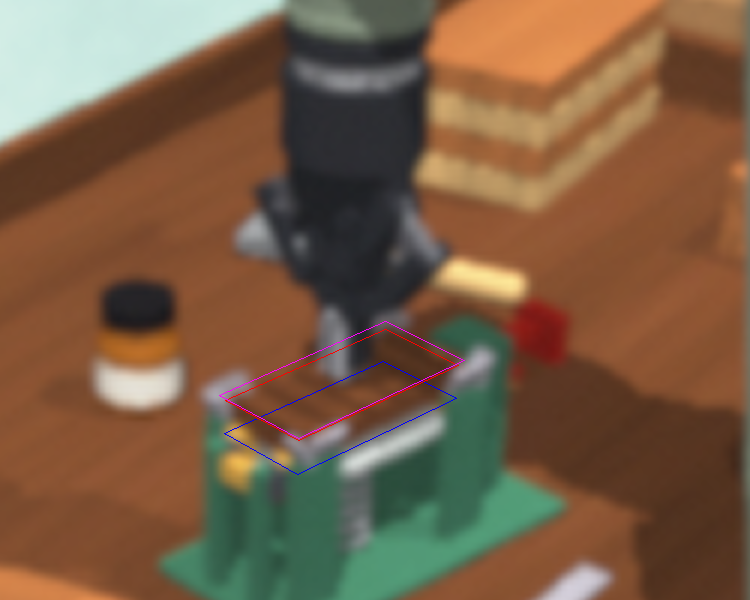

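Emit:
arm_command(increments=[[[0,0,0.15,0,0,0],[0,0,0.15,0,0,0],[0,0,0,0,0,0],[0,0,0,0,0,0],[0,0,0,0,0,0]]])

```text
time: 15.3
eef_pos: [0.5029, -0.1021, 0.0885]
eef_rot: [3.141, 0.0, 1.397]
wrist_force: [0.1, -0.5, 0.2]
gripper_width: -0.0001
```

Emit:
arm_command(increments=[[[0,0,0.15,0,0,0],[0,0,0.15,0,0,0],[0,0,0,0,0,0],[0,0,0,0,0,0],[0,0,0,0,0,0]]])

```text
time: 15.72
eef_pos: [0.5034, -0.1024, 0.0872]
eef_rot: [3.14, 0.001, 1.397]
wrist_force: [-0.0, 1.2, -0.1]
gripper_width: 0.0002
```

Emit:
arm_command(increments=[[[0,0,0.15,0,0,0],[0,0,0.15,0,0,0],[0,0,0,0,0,0],[0,0,0,0,0,0],[0,0,0,0,0,0]]])

```text
time: 16.13
eef_pos: [0.5037, -0.1027, 0.0854]
eef_rot: [3.14, 0.001, 1.397]
wrist_force: [-1.0, 0.2, 0.4]
gripper_width: -0.0001
```

```bash
python3 chk.py g -.00 0; python3 go.py .5025 -.102 .08 80; python3 - <<'E'
from h import *
print(ctrl.state()['effort'])
E
```

```text
t 16.23 p [ 0.5038 -0.1027  0.0854] rpy [179.9    0.07  80.05] F [0.2 0.8 1.1] w -0.0001
rem tool cm [ 0.0453 -0.1389  0.5421] turn [0.0017 0.0013 0.0009]
[[0.05, -0.14, 0.54, 0.002, 0.001, 0.001], [0.0, 0.0, 0.0, 0.0, 0.0, 0.0], [0.0, 0.0, 0.0, 0.0, 0.0, 0.0], [0.0, 0.0, 0.0, 0.0, 0.0, 0.0], [0.0, 0.0, 0.0, 0.0, 0.0, 0.0]]
end [ 0.5025 -0.102   0.08  ]
[-2.03979516e-02 -3.40878117e+01 -2.48161232e+01  1.12630711e-03
 -8.60514259e-02 -9.13650365e-04]
```

View pics/side_g.png

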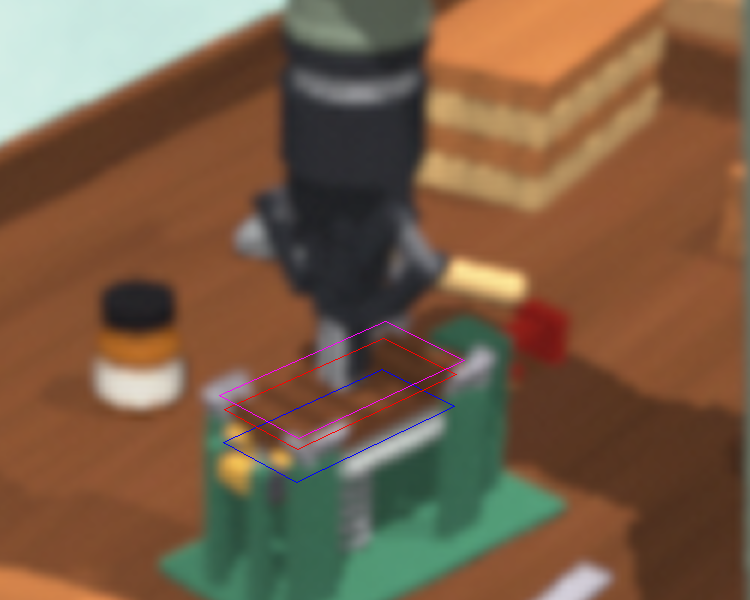

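Emit:
arm_command(increments=[[[0.04,-0.13,0.3,0,0,0],[0,0,0.3,0,0,0],[0,0,0.3,0,0,0],[0,0,0.3,0,0,0],[0,0,0.3,0,0,0]]])

```text
time: 16.65
eef_pos: [0.5041, -0.103, 0.0754]
eef_rot: [3.137, 0.003, 1.398]
wrist_force: [-1.1, 0.5, 4.9]
gripper_width: -0.0001
```

```bash
python3 chk.py h -.00 0; python3 go.py .5025 -.102 .08 80
```

```text
t 16.75 p [ 0.5041 -0.103   0.0746] rpy [179.75   0.16  80.09] F [ 0.6 -0.4 -0. ] w 0.0002
rem tool cm [ 0.0677 -0.168  -0.5406] turn [0.0043 0.0029 0.0015]
[[0.07, -0.17, -0.54, 0.004, 0.003, 0.002], [0.0, 0.0, 0.0, 0.0, 0.0, 0.0], [0.0, 0.0, 0.0, 0.0, 0.0, 0.0], [0.0, 0.0, 0.0, 0.0, 0.0, 0.0], [0.0, 0.0, 0.0, 0.0, 0.0, 0.0]]
end [ 0.5025 -0.102   0.08  ]
```

View pics/side_h.png

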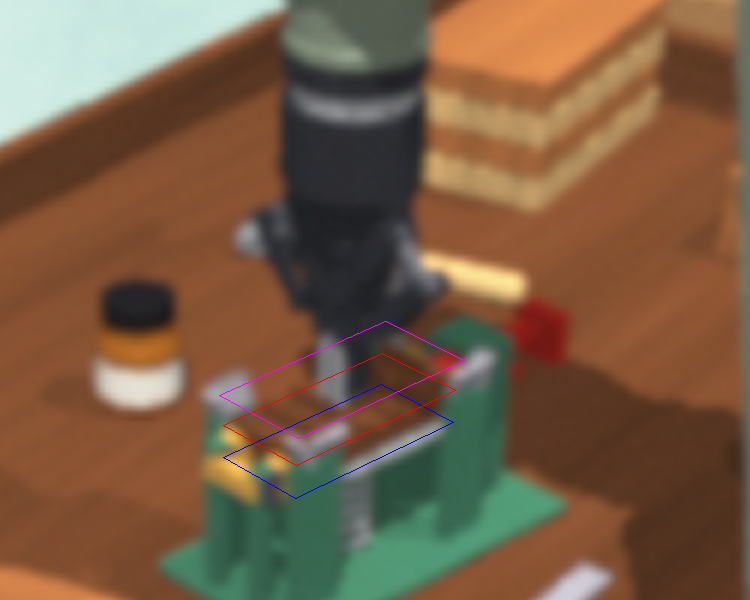

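Emit:
arm_command(increments=[[[0.04,-0.1,0.3,0.003,0,0],[0,0,0.3,0,0,0],[0,0,0.3,0,0,0],[0,0,0.3,0,0,0],[0,0,0.3,0,0,0]]])

```text
time: 17.17
eef_pos: [0.504, -0.1031, 0.0635]
eef_rot: [3.14, 0.004, 1.398]
wrist_force: [-4.2, 1.5, 11.2]
gripper_width: -0.0004
```

```bash
python3 chk.py i -.00 0; python3 go.py .5025 -.102 .055 80
```

```text
t 17.27 p [ 0.504  -0.1031  0.0632] rpy [179.89   0.23  80.11] F [-1.5  1.   6.7] w -0.0003
rem tool cm [ 0.086  -0.1701  0.8147] turn [0.0018 0.0041 0.0019]
[[0.09, -0.17, 0.81, 0.002, 0.004, 0.002], [0.0, 0.0, 0.0, 0.0, 0.0, 0.0], [0.0, 0.0, 0.0, 0.0, 0.0, 0.0], [0.0, 0.0, 0.0, 0.0, 0.0, 0.0], [0.0, 0.0, 0.0, 0.0, 0.0, 0.0]]
end [ 0.5025 -0.102   0.055 ]
```

View pics/side_i.png

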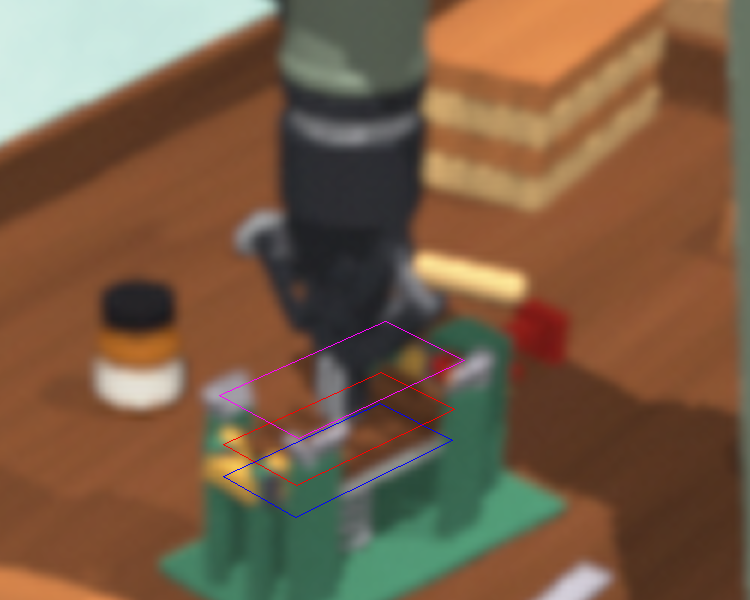

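Emit:
arm_command(increments=[[[0.04,-0.1,0.35,0,0,0],[0,0,0.35,0,0,0],[0,0,0.35,0,0,0],[0,0,0.3,0,0,0],[0,0,0.25,0,0,0]]])

```text
time: 17.68
eef_pos: [0.504, -0.1031, 0.0527]
eef_rot: [3.14, 0.005, 1.399]
wrist_force: [-3.2, 1.1, 7.8]
gripper_width: -0.0
```

```bash
python3 chk.py j -.00 0; python3 go.py .5025 -.102 .055 80
```

```text
t 17.78 p [ 0.504  -0.1031  0.0524] rpy [179.89   0.29  80.15] F [-2.2  0.9  7.6] w 0.0001
rem tool cm [ 0.0842 -0.1682 -0.263 ] turn [0.002  0.0051 0.0026]
[[0.08, -0.17, -0.26, 0.002, 0.005, 0.003], [0.0, 0.0, 0.0, 0.0, 0.0, 0.0], [0.0, 0.0, 0.0, 0.0, 0.0, 0.0], [0.0, 0.0, 0.0, 0.0, 0.0, 0.0], [0.0, 0.0, 0.0, 0.0, 0.0, 0.0]]
end [ 0.5025 -0.102   0.055 ]
```

View pics/side_j.png

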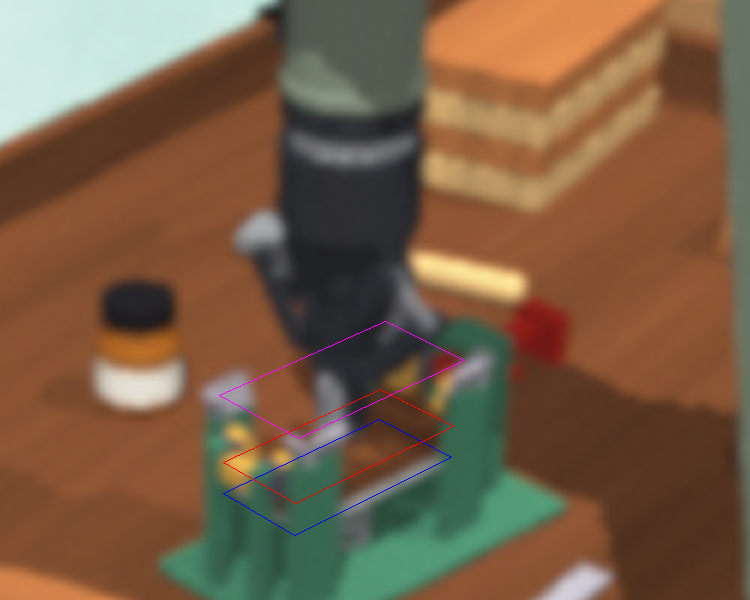

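View pics/top_j.png

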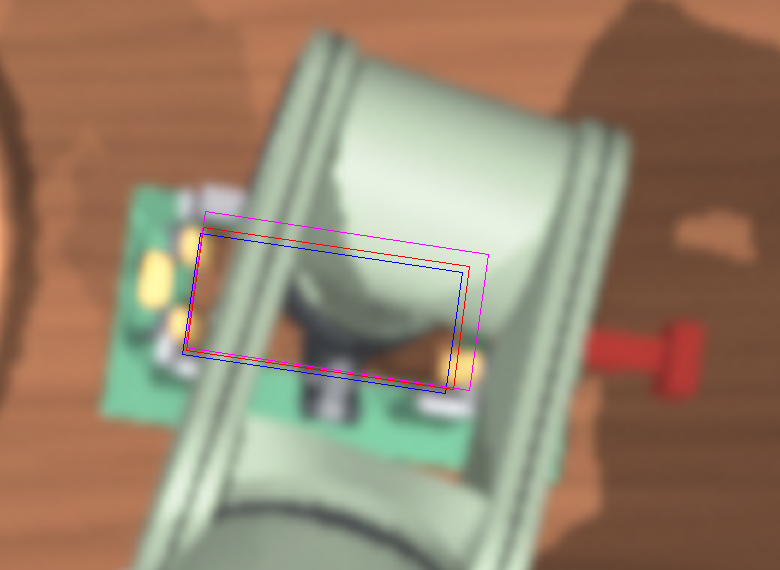

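Emit:
arm_command(increments=[[[0,-0.1,-0.6,0,0,0],[0,0,-1.5,0,0,0],[0,0,-2.5,0,0,0],[0,0,-3.0,0,0,0],[0,0,-2.0,0,0,0]]])

```text
time: 18.2
eef_pos: [0.4968, -0.1, 0.1441]
eef_rot: [-3.127, 0.001, 1.398]
wrist_force: [0.1, -0.2, -0.0]
gripper_width: -0.0
```

```bash
python3 chk.py k -.00 0; python3 go.py .464 .207 .16 103.4 4.1
```

```text
t 18.3 p [ 0.4993 -0.101   0.1461] rpy [-179.52    0.16   80.13] F [ 0.2 -0.1  0.1] w -0.0002
rem tool cm [29.7317 -8.7638 -1.3974] turn [-0.0088  0.001  -0.4062]
[[3.93, -1.16, -0.18, -0.003, 0.0, -0.12], [4.04, -0.68, -0.19, -0.002, 0.0, -0.12], [4.09, -0.19, -0.19, -0.003, 0.001, -0.12], [4.08, 0.3, -0.18, -0.001, 0.0, -0.046], [4.07, 0.49, -0.18, 0.0, 0.0, 0.0]]
end [0.4759 0.1025 0.1552]
```

View pics/side_k.png

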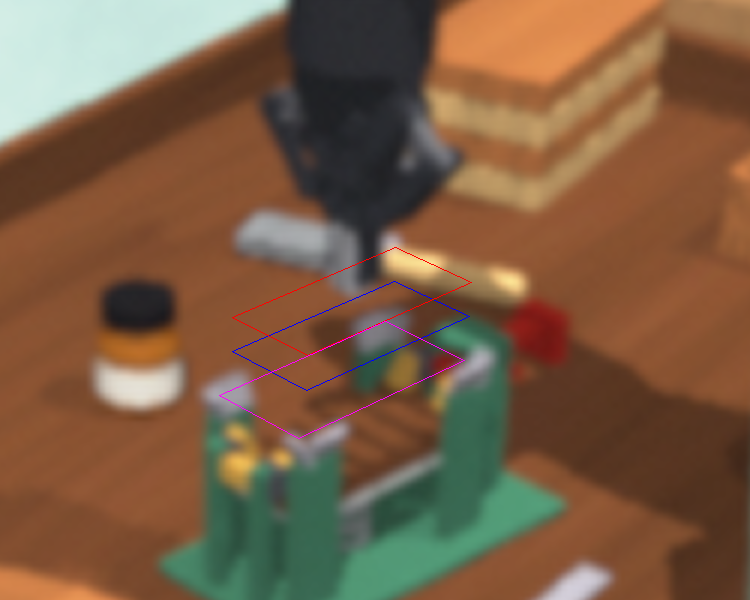

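The grooved half now lies level under the catches, with the brass catches visible at both ends. Next is the plain half.

Emit:
arm_command(increments=[[[3.9,-1.1,-0.2,-0.003,0,-0.12],[4.0,-0.7,-0.2,-0.002,0,-0.12],[4.1,-0.2,-0.2,-0.003,0,-0.12],[4.1,0.3,-0.2,0,0,-0.046],[4.1,0.5,-0.2,0,0,0]]], hand=8.5)

```text
time: 18.72
eef_pos: [0.4744, 0.0994, 0.1519]
eef_rot: [-3.138, 0.004, 1.808]
wrist_force: [-0.1, -0.4, -0.5]
gripper_width: 0.0605
```

```bash
python3 go.py .464 .207 .12 103.4 4
```

```text
t 18.72 p [0.4744 0.0994 0.1519] rpy [-179.8     0.22  103.56] F [-0.1 -0.4 -0.5] w 0.0605
rem tool cm [10.7169  1.5208  3.1473] turn [-0.0035  0.0038  0.0029]
[[3.8, 0.54, 1.12, -0.003, 0.004, 0.003], [3.8, 0.52, 1.13, 0.0, 0.0, 0.0], [3.11, 0.43, 0.93, 0.0, 0.0, 0.0], [0.0, 0.0, 0.0, 0.0, 0.0, 0.0], [0.0, 0.0, 0.0, 0.0, 0.0, 0.0]]
end [0.464 0.207 0.12 ]
```

Emit:
arm_command(increments=[[[3.6,0.5,1.0,-0.003,0.004,0.003],[2.8,0.4,0.8,0,0,0],[1.8,0.25,0.5,0,0,0],[0.8,0.1,0.2,0,0,0],[0,0,0,0,0,0]]])

```text
time: 19.13
eef_pos: [0.4579, 0.2005, 0.1202]
eef_rot: [-3.133, -0.003, 1.814]
wrist_force: [0.0, -0.8, -0.8]
gripper_width: 0.0852
```

```bash
python3 go.py .464 .207 .04 103.4 4
```

```text
t 19.13 p [0.4579 0.2005 0.1202] rpy [-179.5    -0.17  103.96] F [ 0.  -0.8 -0.8] w 0.0852
rem tool cm [0.4566 0.8209 8.0163] turn [-0.0088 -0.003   0.0098]
[[0.23, 0.41, 3.97, -0.009, -0.003, 0.01], [0.24, 0.37, 3.98, 0.0, 0.0, 0.0], [0.0, 0.0, 0.07, 0.0, 0.0, 0.0], [0.0, 0.0, 0.0, 0.0, 0.0, 0.0], [0.0, 0.0, 0.0, 0.0, 0.0, 0.0]]
end [0.464 0.207 0.04 ]
```

Emit:
arm_command(increments=[[[0.4,0.7,2.0,-0.009,-0.003,0.01],[0.1,0.1,2.5,0,0,0],[0,0,2.0,0,0,0],[0,0,1.0,0,0,0],[0,0,0,0,0,0]]])

```text
time: 19.55
eef_pos: [0.4657, 0.2032, 0.0419]
eef_rot: [3.141, 0.003, 1.802]
wrist_force: [-0.6, -0.1, 0.6]
gripper_width: 0.0852
```

Emit:
arm_command(increments=[[[0,0,0,0,0,0],[0,0,0,0,0,0],[0,0,0,0,0,0],[0,0,0,0,0,0],[0,0,0,0,0,0]]])

```text
time: 19.97
eef_pos: [0.4686, 0.2009, 0.0449]
eef_rot: [3.137, 0.004, 1.799]
wrist_force: [-1.2, -0.3, 0.1]
gripper_width: 0.0848
```

```bash
python3 - <<'E'
from h import *
b=snap('side','s9');a=snap('top','t9')
f=lambda im,x0,y0,x1,y1,k:cv2.resize(im[y0:y1,x0:x1],None,fx=k,fy=k,interpolation=cv2.INTER_CUBIC)[:,:,::-1]
cv2.imwrite('pics/s9z.png',f(b,190,180,310,280,6))
cv2.imwrite('pics/t9z.png',f(a,180,150,310,250,6))
E
python3 go.py .464 .207 .006 103.4 4
```

```text
t 20.07 p [0.4686 0.201  0.0448] rpy [179.75   0.22 103.06] F [ 0.1 -0.2  1. ] w 0.0849
rem tool cm [ 0.6983 -0.3257  3.8781] turn [ 0.0044  0.0039 -0.0059]
[[0.7, -0.33, 3.88, 0.004, 0.004, -0.006], [0.0, 0.0, 0.0, 0.0, 0.0, 0.0], [0.0, 0.0, 0.0, 0.0, 0.0, 0.0], [0.0, 0.0, 0.0, 0.0, 0.0, 0.0], [0.0, 0.0, 0.0, 0.0, 0.0, 0.0]]
end [0.464 0.207 0.006]
```

View pics/s9z.png

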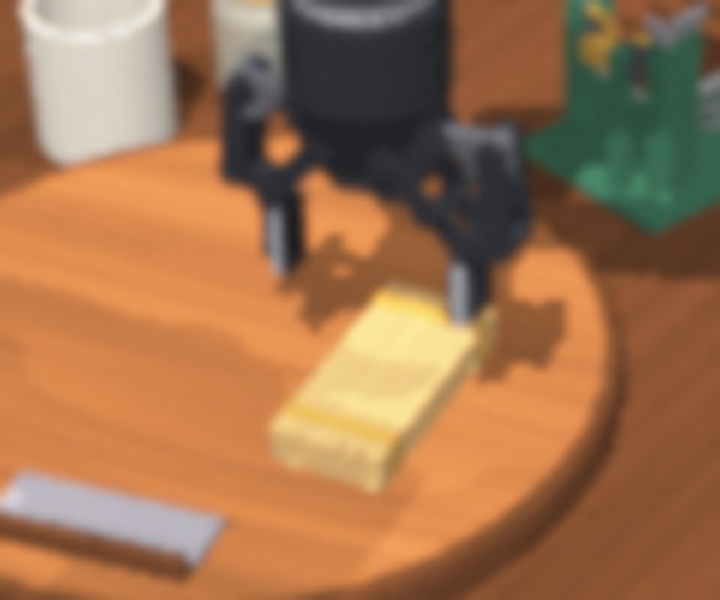

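View pics/t9z.png

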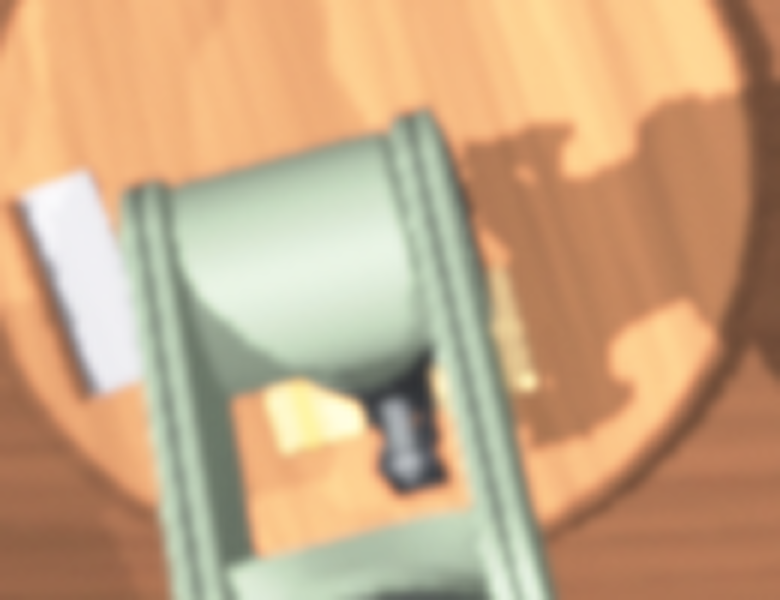

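Emit:
arm_command(increments=[[[0.6,-0.3,0.8,0.004,0.004,-0.006],[0.1,0,0.9,0,0,0],[0,0,0.7,0,0,0],[0,0,0.3,0,0,0],[0,0,0,0,0,0]]])

```text
time: 20.48
eef_pos: [0.4638, 0.2085, 0.0157]
eef_rot: [3.14, -0.001, 1.806]
wrist_force: [0.1, -0.6, -0.3]
gripper_width: 0.0848
```

```bash
python3 go.py .464 .207 .006 103.4 4
```

```text
t 20.48 p [0.4638 0.2085 0.0157] rpy [179.92  -0.04 103.5 ] F [ 0.1 -0.6 -0.3] w 0.0848
rem tool cm [-0.149  -0.0158  0.9718] turn [ 0.0014 -0.0007  0.0018]
[[-0.15, -0.02, 0.97, 0.001, -0.001, 0.002], [0.0, 0.0, 0.0, 0.0, 0.0, 0.0], [0.0, 0.0, 0.0, 0.0, 0.0, 0.0], [0.0, 0.0, 0.0, 0.0, 0.0, 0.0], [0.0, 0.0, 0.0, 0.0, 0.0, 0.0]]
end [0.464 0.207 0.006]
```

Emit:
arm_command(increments=[[[-0.1,0,0.4,0,0,0],[0,0,0.4,0,0,0],[0,0,0.15,0,0,0],[0,0,0,0,0,0],[0,0,0,0,0,0]]])

```text
time: 20.9
eef_pos: [0.4631, 0.2071, 0.0039]
eef_rot: [-3.14, -0.001, 1.807]
wrist_force: [-0.6, -0.4, -0.5]
gripper_width: 0.0852
```

```bash
python3 go.py .464 .207 .006 103.4 4
```

```text
t 20.9 p [0.4631 0.2071 0.0039] rpy [-179.93   -0.03  103.51] F [-0.6 -0.4 -0.5] w 0.0852
rem tool cm [-0.0347  0.0854 -0.215 ] turn [-0.0013 -0.0006  0.0019]
[[-0.03, 0.09, -0.22, -0.001, -0.001, 0.002], [0.0, 0.0, 0.0, 0.0, 0.0, 0.0], [0.0, 0.0, 0.0, 0.0, 0.0, 0.0], [0.0, 0.0, 0.0, 0.0, 0.0, 0.0], [0.0, 0.0, 0.0, 0.0, 0.0, 0.0]]
end [0.464  0.2071 0.006 ]
```

Emit:
arm_command(increments=[[[0,0.05,-0.2,0,0,0],[0,0,0,0,0,0],[0,0,0,0,0,0],[0,0,0,0,0,0],[0,0,0,0,0,0]]], hand=4.5)

```text
time: 21.32
eef_pos: [0.4652, 0.2076, 0.0078]
eef_rot: [3.14, -0.001, 1.806]
wrist_force: [0.3, -0.3, -1.3]
gripper_width: 0.0545
```

Emit:
arm_command(increments=[[[0,0,0,0,0,0],[0,0,-0.5,0,0,0],[0,0,-1.5,0,0,0],[0,0,-2.0,0,0,0],[0,0,-2.0,0,0,0]]])

```text
time: 21.73
eef_pos: [0.4589, 0.2058, 0.0643]
eef_rot: [-3.129, -0.0, 1.806]
wrist_force: [0.5, 0.1, -1.3]
gripper_width: 0.0541
```

```bash
python3 - <<'E'
from h import *
b=snap('side','s10')
f=lambda im,x0,y0,x1,y1,k:cv2.resize(im[y0:y1,x0:x1],None,fx=k,fy=k,interpolation=cv2.INTER_CUBIC)[:,:,::-1]
cv2.imwrite('pics/s10z.png',f(b,190,150,310,250,6))
E
python3 go.py .5025 -.102 .145 80 4
```

```text
t 21.78 p [0.4623 0.2068 0.0686] rpy [-179.71   -0.03  103.5 ] F [1.  0.1 1.6] w 0.0545
rem tool cm [-30.9617  -3.3397  -7.6367] turn [-0.0052  0.0005  0.4101]
[[-3.86, -0.42, -0.95, -0.002, 0.0, 0.12], [-3.88, 0.05, -0.95, -0.001, 0.0, 0.12], [-3.85, 0.52, -0.95, -0.001, 0.0, 0.12], [-3.76, 0.97, -0.95, -0.001, 0.001, 0.05], [-3.71, 1.16, -0.96, 0.0, 0.0, 0.0]]
end [0.4873 0.0142 0.1162]
```

View pics/s10z.png

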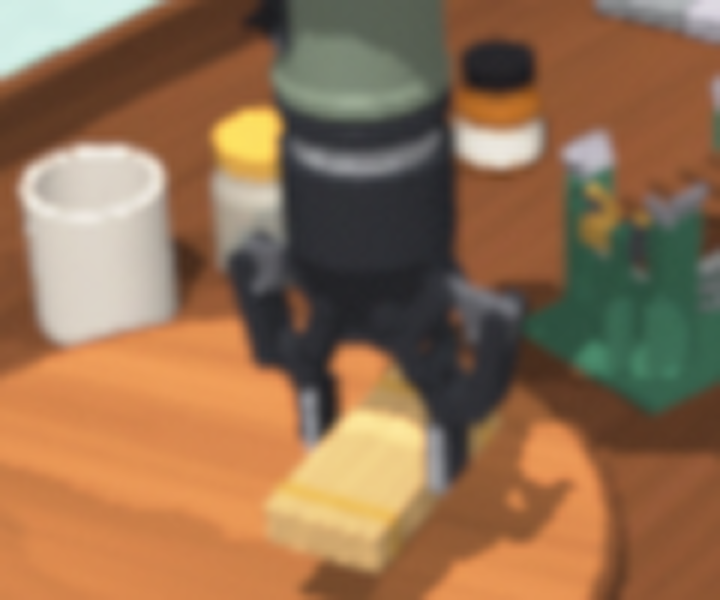

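Emit:
arm_command(increments=[[[-2.0,-0.2,-3.0,-0.002,0,0.1],[-3.3,0,-2.0,0,0,0.12],[-3.7,0.5,-1.5,0,0,0.12],[-3.8,1.0,-0.8,0,0,0.06],[-3.7,1.1,-0.3,0,0,0.01]]])

```text
time: 22.2
eef_pos: [0.4852, 0.0411, 0.1479]
eef_rot: [-3.141, -0.001, 1.39]
wrist_force: [1.0, -0.4, -0.2]
gripper_width: 0.0544
```

```bash
python3 go.py .5025 -.102 .145 80 4
```

```text
t 22.2 p [0.4852 0.0411 0.1479] rpy [-179.96   -0.06   79.67] F [ 1.  -0.4 -0.2] w 0.0544
rem tool cm [-13.7674   4.2678   0.2751] turn [-0.0006 -0.0011 -0.0058]
[[-3.82, 1.18, 0.08, -0.001, -0.001, -0.006], [-3.83, 1.16, 0.08, 0.0, 0.0, 0.0], [-3.83, 1.16, 0.08, 0.0, 0.0, 0.0], [-2.31, 0.71, 0.05, 0.0, 0.0, 0.0], [0.0, 0.0, 0.0, 0.0, 0.0, 0.0]]
end [ 0.5025 -0.102   0.145 ]
```

Emit:
arm_command(increments=[[[-3.8,1.2,0,0,0,-0.006],[-3.8,1.1,0,0,0,0],[-3.0,0.95,0,0,0,0],[-1.8,0.6,0,0,0,0],[-0.6,0.2,0,0,0,0]]])

```text
time: 22.62
eef_pos: [0.5042, -0.107, 0.1505]
eef_rot: [3.133, 0.002, 1.39]
wrist_force: [0.5, 1.0, -1.3]
gripper_width: 0.0537
```

Emit:
arm_command(increments=[[[0,0,0,0,0,0],[0,0,0,0,0,0],[0,0,0,0,0,0],[0,0,0,0,0,0],[0,0,0,0,0,0]]])

```text
time: 23.03
eef_pos: [0.5028, -0.1039, 0.1488]
eef_rot: [3.137, -0.001, 1.39]
wrist_force: [0.5, -0.4, -0.8]
gripper_width: 0.0541
```

```bash
python3 go.py .5025 -.102 .12 80 4
```

```text
t 23.03 p [ 0.5028 -0.1039  0.1488] rpy [179.72  -0.05  79.66] F [ 0.5 -0.4 -0.8] w 0.0541
rem tool cm [ 0.182  -0.0828  2.8835] turn [ 0.0049 -0.0008 -0.0059]
[[0.18, -0.08, 2.88, 0.005, -0.001, -0.006], [0.0, 0.0, 0.0, 0.0, 0.0, 0.0], [0.0, 0.0, 0.0, 0.0, 0.0, 0.0], [0.0, 0.0, 0.0, 0.0, 0.0, 0.0], [0.0, 0.0, 0.0, 0.0, 0.0, 0.0]]
end [ 0.5025 -0.102   0.12  ]
```

Emit:
arm_command(increments=[[[0.18,-0.08,0.8,0.004,0,-0.006],[0,0,1.2,0,0,0],[0,0,0.8,0,0,0],[0,0,0.3,0,0,0],[0,0,0,0,0,0]]])

```text
time: 23.45
eef_pos: [0.5022, -0.097, 0.1153]
eef_rot: [3.142, -0.002, 1.404]
wrist_force: [-0.3, 0.7, -1.2]
gripper_width: 0.0539
```

Emit:
arm_command(increments=[[[0,0,0,0,0,0],[0,0,0,0,0,0],[0,0,0,0,0,0],[0,0,0,0,0,0],[0,0,0,0,0,0]]])

```text
time: 23.87
eef_pos: [0.5027, -0.0967, 0.1158]
eef_rot: [3.141, -0.002, 1.405]
wrist_force: [0.1, -0.6, -1.5]
gripper_width: 0.0544
```

```bash
python3 chk.py m .017 0; python3 go.py .5025 -.102 .1 80 4
```

```text
t 23.97 p [ 0.5026 -0.0967  0.1158] rpy [179.96  -0.1   80.5 ] F [-0.5  0.3 -0.8] w 0.0543
rem tool cm [-0.5244  0.0714  1.5824] turn [ 0.0006 -0.0018  0.0088]
[[-0.52, 0.07, 1.58, 0.001, -0.002, 0.009], [0.0, 0.0, 0.0, 0.0, 0.0, 0.0], [0.0, 0.0, 0.0, 0.0, 0.0, 0.0], [0.0, 0.0, 0.0, 0.0, 0.0, 0.0], [0.0, 0.0, 0.0, 0.0, 0.0, 0.0]]
end [ 0.5025 -0.102   0.1   ]
```

View pics/side_m.png

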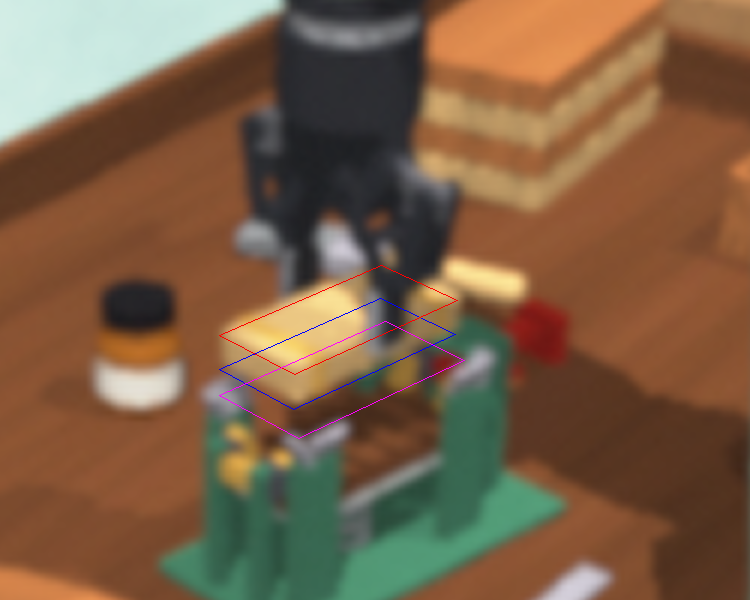

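View pics/top_m.png

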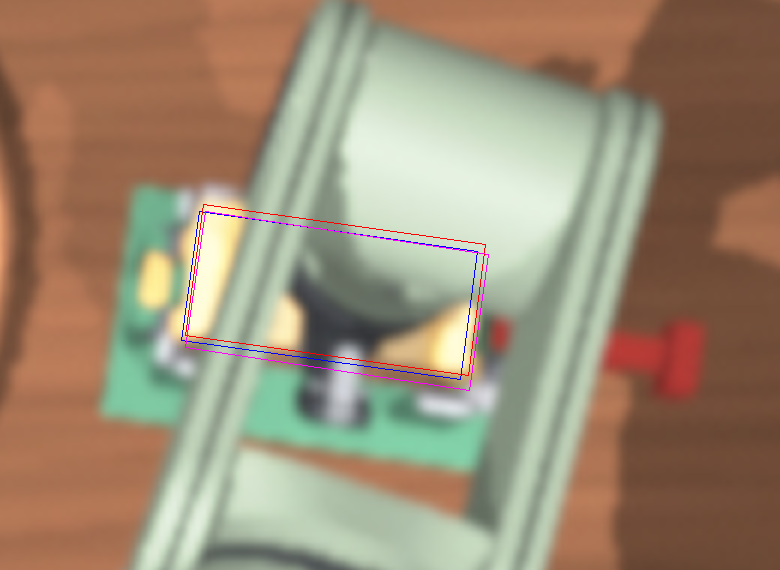

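Emit:
arm_command(increments=[[[-0.5,0.07,0,0,0,0.008],[-0.2,0,0,0,0,0],[0,0,0,0,0,0],[0,0,0,0,0,0],[0,0,0,0,0,0]]])

```text
time: 24.38
eef_pos: [0.5025, -0.1052, 0.1164]
eef_rot: [3.14, -0.001, 1.395]
wrist_force: [-0.6, 0.4, -0.7]
gripper_width: 0.0544
```

```bash
python3 chk.py n .017 0.002; python3 go.py .5022 -.104 .1 80 4
```

```text
t 24.48 p [ 0.5025 -0.1051  0.1164] rpy [179.89  -0.08  79.96] F [ 0.1 -0.4 -0.9] w 0.0546
rem tool cm [ 0.0964 -0.0505  1.6399] turn [ 0.0018 -0.0014 -0.0007]
[[0.1, -0.05, 1.64, 0.002, -0.001, -0.001], [0.0, 0.0, 0.0, 0.0, 0.0, 0.0], [0.0, 0.0, 0.0, 0.0, 0.0, 0.0], [0.0, 0.0, 0.0, 0.0, 0.0, 0.0], [0.0, 0.0, 0.0, 0.0, 0.0, 0.0]]
end [ 0.5022 -0.104   0.1   ]
```

View pics/side_n.png

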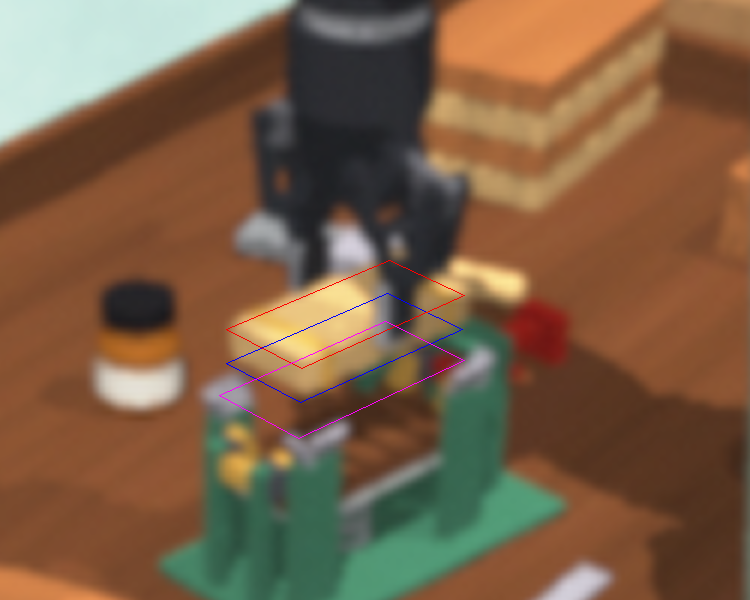

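View pics/top_n.png

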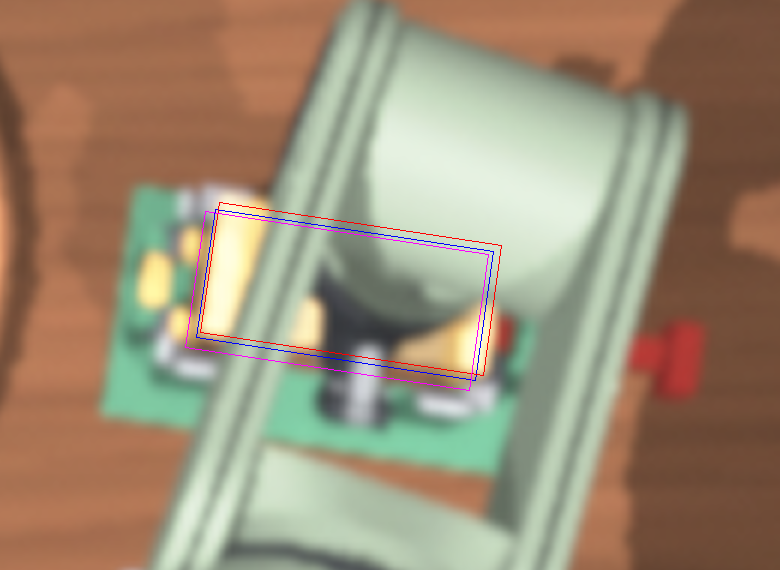

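```bash
python3 - <<'E'
from h import *
b=snap('side','s12');a=snap('top','t12')
f=lambda im,x0,y0,x1,y1,k:cv2.resize(im[y0:y1,x0:x1],None,fx=k,fy=k,interpolation=cv2.INTER_CUBIC)[:,:,::-1]
cv2.imwrite('pics/t12z.png',f(a,325,165,400,215,10))
cv2.imwrite('pics/s12z.png',f(b,280,150,340,195,12))
E
```

```text
(no output)
```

View pics/t12z.png

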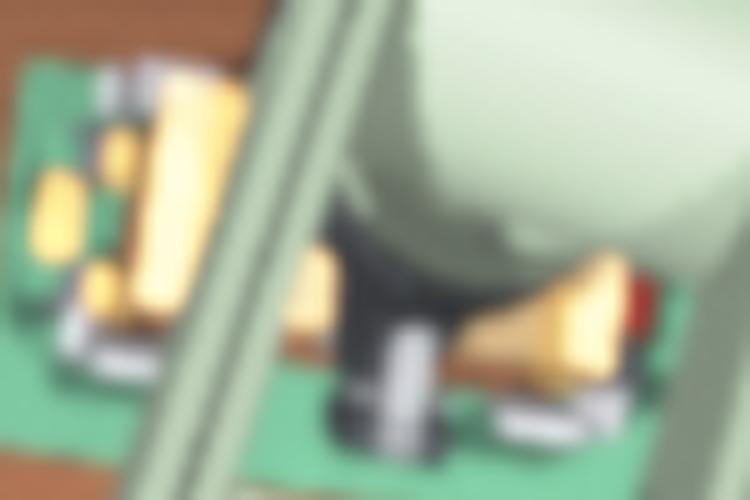

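View pics/s12z.png

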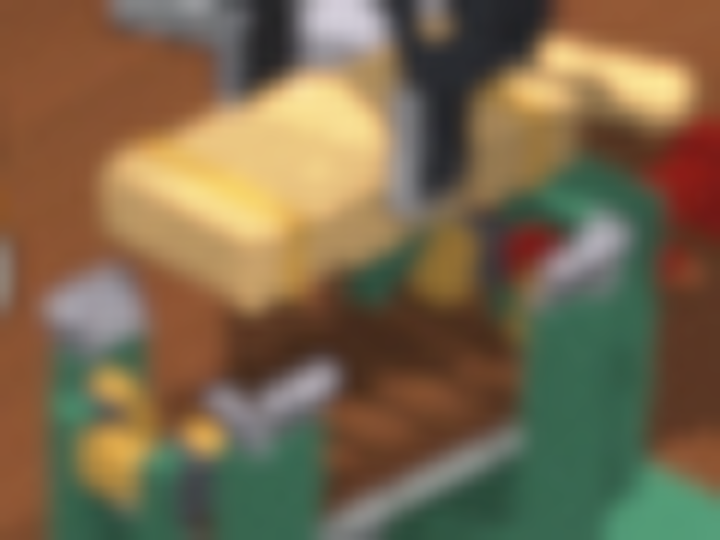

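```bash
python3 - <<'E'
from h import *
cx=325+(386+.5)/10-.5; cy=165+(237+.5)/10-.5
c=atz('top',(cx,cy),.1534)[:2]; print('lid centre',c)
Rz=R.from_euler('z',-10,degrees=True).as_matrix()[:2,:2]
print('in press',(Rz.T@(c-[.5025,-.1018]))*1000)
# press from flares: lower-right, etc
s=ctrl.state();print(s['eef_pos'])
E
```

```text
lid centre [ 0.5013044  -0.10343799]
in press [-0.89300653 -1.82071936]
[ 0.5024799  -0.10495221  0.11638573]
```

Emit:
arm_command(increments=[[[0.15,0.03,0.5,0,0,0],[0,0,0.5,0,0,0],[0,0,0.5,0,0,0],[0,0,0.3,0,0,0],[0,0,0,0,0,0]]])

```text
time: 25.0
eef_pos: [0.5029, -0.1029, 0.0962]
eef_rot: [3.14, -0.002, 1.396]
wrist_force: [0.1, -0.1, -1.3]
gripper_width: 0.0543
```

```bash
python3 go.py .503 -.1035 .087 80 4
```

```text
t 25.0 p [ 0.5029 -0.1029  0.0962] rpy [179.93  -0.09  80.01] F [ 0.1 -0.1 -1.3] w 0.0543
rem tool cm [-0.0635  0.0209  0.9193] turn [ 0.0013 -0.0016  0.0001]
[[-0.06, 0.02, 0.92, 0.001, -0.002, 0.0], [0.0, 0.0, 0.0, 0.0, 0.0, 0.0], [0.0, 0.0, 0.0, 0.0, 0.0, 0.0], [0.0, 0.0, 0.0, 0.0, 0.0, 0.0], [0.0, 0.0, 0.0, 0.0, 0.0, 0.0]]
end [ 0.503  -0.1035  0.087 ]
```

Emit:
arm_command(increments=[[[-0.05,0,0.4,0,0,0],[0,0,0.4,0,0,0],[0,0,0.2,0,0,0],[0,0,0.1,0,0,0],[0,0,0.1,0,0,0]]])

```text
time: 25.42
eef_pos: [0.5024, -0.1033, 0.0823]
eef_rot: [3.142, -0.002, 1.396]
wrist_force: [-0.4, -0.2, -0.9]
gripper_width: 0.0542
```

```bash
python3 chk.py o .017 0.0015; python3 go.py .503 -.1035 .075 80 4
```

```text
t 25.52 p [ 0.5023 -0.1032  0.0823] rpy [-179.99   -0.11   80.01] F [-0.3  0.2 -0.4] w 0.0543
rem tool cm [-0.0174  0.0709  0.7313] turn [-0.0002 -0.0019  0.0001]
[[-0.02, 0.07, 0.73, 0.0, -0.002, 0.0], [0.0, 0.0, 0.0, 0.0, 0.0, 0.0], [0.0, 0.0, 0.0, 0.0, 0.0, 0.0], [0.0, 0.0, 0.0, 0.0, 0.0, 0.0], [0.0, 0.0, 0.0, 0.0, 0.0, 0.0]]
end [ 0.503  -0.1035  0.075 ]
```

View pics/side_o.png

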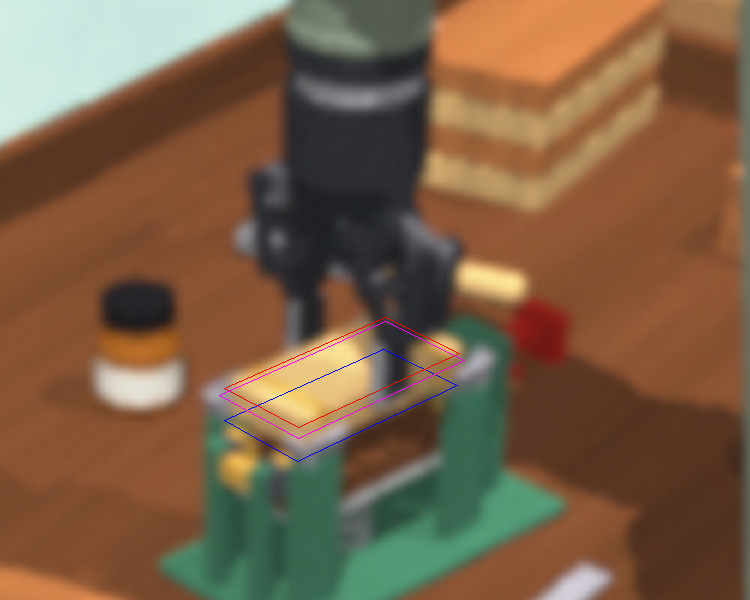

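Emit:
arm_command(increments=[[[0,0.03,0.3,0,0,0],[0,0,0.2,0,0,0],[0,0,0.2,0,0,0],[0,0,0.1,0,0,0],[0,0,0.1,0,0,0]]])

```text
time: 25.93
eef_pos: [0.5026, -0.1032, 0.0739]
eef_rot: [-3.141, -0.002, 1.397]
wrist_force: [-0.7, 2.1, -0.0]
gripper_width: 0.054
```

Emit:
arm_command(increments=[[[0,0,0.1,0,0,0],[0,0,0,0,0,0],[0,0,0,0,0,0],[0,0,0,0,0,0],[0,0,0,0,0,0]]], hand=8.5)

```text
time: 26.35
eef_pos: [0.5042, -0.1038, 0.0734]
eef_rot: [3.138, -0.001, 1.397]
wrist_force: [0.1, 1.3, -0.0]
gripper_width: 0.0853
```

Emit:
arm_command(increments=[[[0,0,-1.0,0,0,0],[0,0,-1.5,0,0,0],[0,0,-2.0,0,0,0],[0,0,-1.0,0,0,0],[0,0,0,0,0,0]]])

```text
time: 26.77
eef_pos: [0.5037, -0.1038, 0.1321]
eef_rot: [3.139, -0.001, 1.396]
wrist_force: [0.9, 1.2, -0.2]
gripper_width: 0.085
```

Emit:
arm_command(increments=[[[0,0,0,0,0,0],[0,0,0,0,0,0],[0,0,0,0,0,0],[0,0,0,0,0,0],[0,0,0,0,0,0]]], hand=0)

```text
time: 27.18
eef_pos: [0.5031, -0.1036, 0.1312]
eef_rot: [3.14, -0.001, 1.396]
wrist_force: [-0.4, 0.1, -0.8]
gripper_width: 0.0251
```

```bash
python3 chk.py p -.03 0.00; python3 go.py .5025 -.102 .1 80 4
```

```text
t 27.28 p [ 0.5031 -0.1037  0.1312] rpy [179.92  -0.08  80.  ] F [ 0.2 -0.7 -0.1] w 0.0097
rem tool cm [ 0.1483 -0.0917  3.1182] turn [ 0.0014 -0.0014  0.    ]
[[0.15, -0.09, 3.12, 0.001, -0.001, 0.0], [0.0, 0.0, 0.0, 0.0, 0.0, 0.0], [0.0, 0.0, 0.0, 0.0, 0.0, 0.0], [0.0, 0.0, 0.0, 0.0, 0.0, 0.0], [0.0, 0.0, 0.0, 0.0, 0.0, 0.0]]
end [ 0.5025 -0.102   0.1   ]
```

View pics/side_p.png

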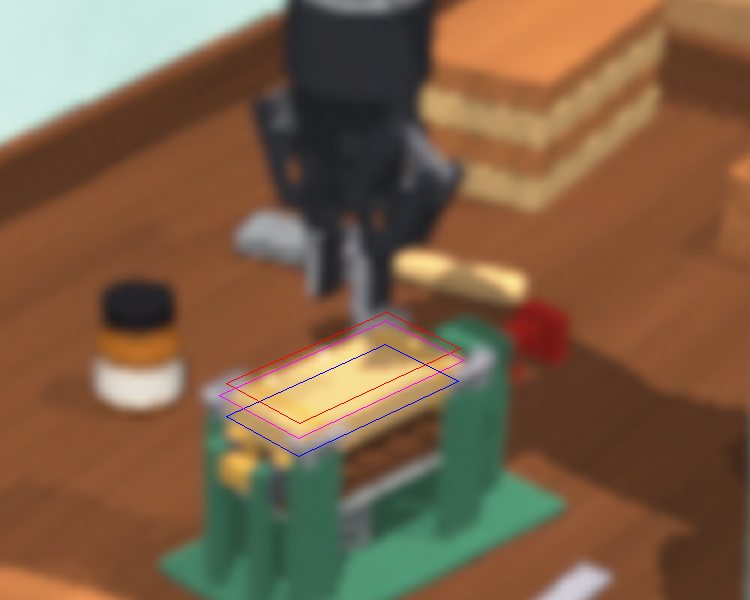

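View pics/top_p.png

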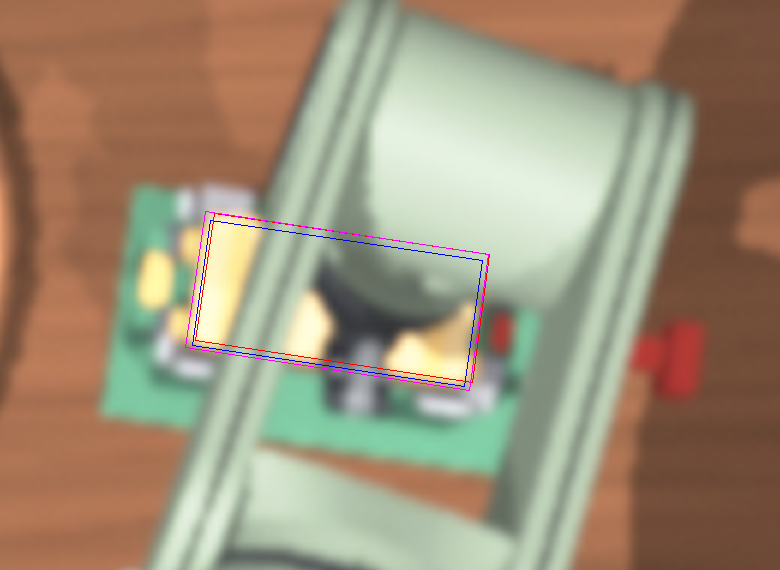

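Emit:
arm_command(increments=[[[0.15,-0.1,0.8,0,0,0],[0,0,1.2,0,0,0],[0,0,0.9,0,0,0],[0,0,0.4,0,0,0],[0,0,0,0,0,0]]])

```text
time: 27.7
eef_pos: [0.5015, -0.1013, 0.0942]
eef_rot: [-3.141, -0.002, 1.396]
wrist_force: [-0.2, 0.6, -0.9]
gripper_width: -0.0003
```

```bash
python3 go.py .5025 -.102 .09 80 4
```

```text
t 27.7 p [ 0.5015 -0.1013  0.0942] rpy [-179.96   -0.11   79.99] F [-0.2  0.6 -0.9] w -0.0003
rem tool cm [-0.0561  0.1164  0.4227] turn [-0.0008 -0.002  -0.0001]
[[-0.06, 0.12, 0.42, -0.001, -0.002, 0.0], [0.0, 0.0, 0.0, 0.0, 0.0, 0.0], [0.0, 0.0, 0.0, 0.0, 0.0, 0.0], [0.0, 0.0, 0.0, 0.0, 0.0, 0.0], [0.0, 0.0, 0.0, 0.0, 0.0, 0.0]]
end [ 0.5025 -0.102   0.09  ]
```

Emit:
arm_command(increments=[[[-0.05,0.05,0.3,0,0,0],[0,0,0.3,0,0,0],[0,0,0.3,0,0,0],[0,0,0.3,0,0,0],[0,0,0.3,0,0,0]]])

```text
time: 28.12
eef_pos: [0.5019, -0.1022, 0.0839]
eef_rot: [-3.138, -0.001, 1.397]
wrist_force: [-7.6, 0.9, 16.0]
gripper_width: -0.0001
```

Emit:
arm_command(increments=[[[0,0,0.3,0,0,0],[0,0,0.3,0,0,0],[0,0,0.3,0,0,0],[0,0,0.3,0,0,0],[0,0,0.3,0,0,0]]])

```text
time: 28.53
eef_pos: [0.5018, -0.1025, 0.0816]
eef_rot: [-3.135, 0.0, 1.399]
wrist_force: [-7.6, 2.0, 16.3]
gripper_width: -0.0001
```

```bash
python3 chk.py q 0 0.00; python3 go.py .5025 -.102 .053 80 4
```

```text
t 28.63 p [ 0.5018 -0.1025  0.0814] rpy [-179.65    0.02   80.13] F [-6.6  2.1 15. ] w 0.0001
rem tool cm [0.0615 0.0818 2.8434] turn [-0.0061  0.0004  0.0023]
[[0.06, 0.08, 2.84, -0.006, 0.0, 0.002], [0.0, 0.0, 0.0, 0.0, 0.0, 0.0], [0.0, 0.0, 0.0, 0.0, 0.0, 0.0], [0.0, 0.0, 0.0, 0.0, 0.0, 0.0], [0.0, 0.0, 0.0, 0.0, 0.0, 0.0]]
end [ 0.5025 -0.102   0.053 ]
```

View pics/side_q.png

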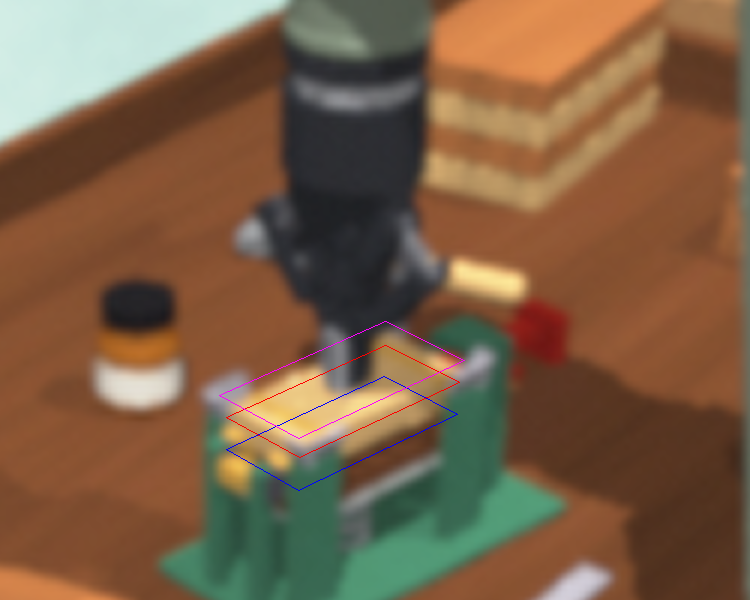

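Emit:
arm_command(increments=[[[0,-0.1,0.4,0,0,0],[0,-0.1,0.4,0,0,0],[0,-0.1,0.4,0,0,0],[0,-0.1,0.4,0,0,0],[0,-0.1,0.4,0,0,0]]])

```text
time: 29.05
eef_pos: [0.5021, -0.1038, 0.0757]
eef_rot: [3.137, 0.004, 1.4]
wrist_force: [0.7, 0.9, 2.6]
gripper_width: 0.0002
```

```bash
python3 chk.py r 0 0.00; python3 go.py .5025 -.102 .053 80 4
```

```text
t 29.15 p [ 0.5019 -0.1036  0.0747] rpy [179.75   0.2   80.19] F [ 0.1 -0.5  0. ] w 0.0002
rem tool cm [0.1773 0.026  2.1686] turn [0.0043 0.0034 0.0033]
[[0.18, 0.03, 2.17, 0.004, 0.003, 0.003], [0.0, 0.0, 0.0, 0.0, 0.0, 0.0], [0.0, 0.0, 0.0, 0.0, 0.0, 0.0], [0.0, 0.0, 0.0, 0.0, 0.0, 0.0], [0.0, 0.0, 0.0, 0.0, 0.0, 0.0]]
end [ 0.5025 -0.102   0.053 ]
```

View pics/side_r.png

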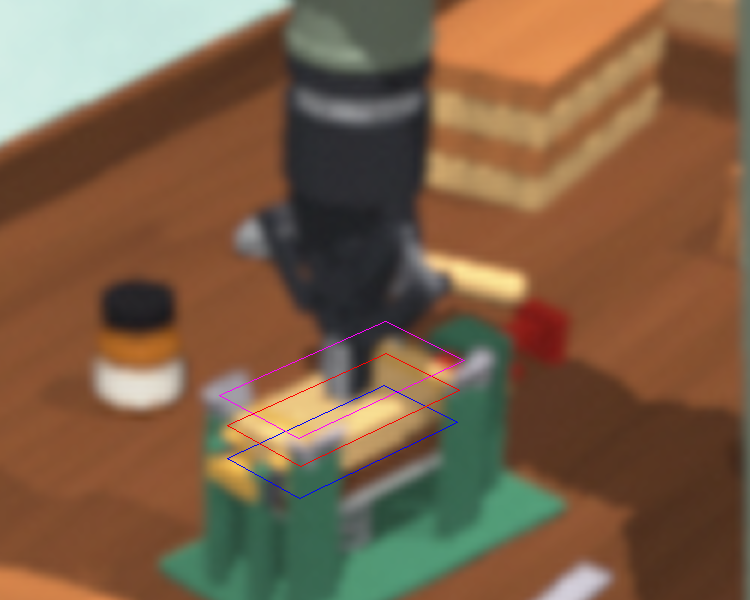

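Emit:
arm_command(increments=[[[0.15,0,0.35,0.003,0.003,0],[0,-0.05,0.35,0,0,0],[0,-0.05,0.35,0,0,0],[0,-0.05,0.35,0,0,0],[0,-0.05,0.35,0,0,0]]])

```text
time: 29.57
eef_pos: [0.5019, -0.1033, 0.0663]
eef_rot: [3.139, 0.003, 1.4]
wrist_force: [-5.2, 1.6, 13.4]
gripper_width: 0.0003
```

```bash
python3 chk.py s 0 0.00; python3 go.py .5025 -.102 .053 80 4
```

```text
t 29.67 p [ 0.5019 -0.1033  0.066 ] rpy [179.86   0.16  80.24] F [-4.2  1.8 10.9] w 0.0002
rem tool cm [0.1432 0.0361 1.3016] turn [0.0024 0.0027 0.0041]
[[0.14, 0.04, 1.3, 0.002, 0.003, 0.004], [0.0, 0.0, 0.0, 0.0, 0.0, 0.0], [0.0, 0.0, 0.0, 0.0, 0.0, 0.0], [0.0, 0.0, 0.0, 0.0, 0.0, 0.0], [0.0, 0.0, 0.0, 0.0, 0.0, 0.0]]
end [ 0.5025 -0.102   0.053 ]
```

View pics/side_s.png

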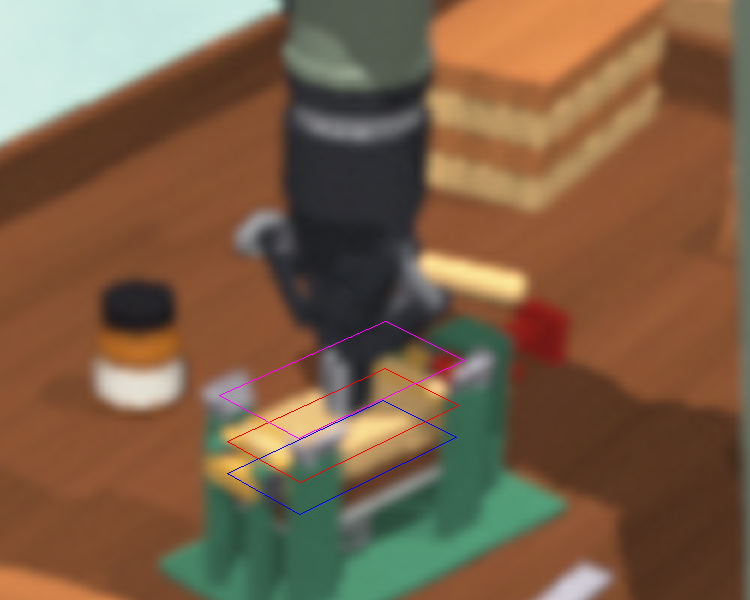

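Emit:
arm_command(increments=[[[0.1,-0.05,0.4,0.002,0.003,0],[0,-0.05,0.4,0,0,0],[0,-0.05,0.4,0,0,0],[0,-0.05,0.4,0,0,0],[0,-0.05,0.35,0,0,0]]])

```text
time: 30.08
eef_pos: [0.5019, -0.1033, 0.0574]
eef_rot: [3.14, 0.002, 1.402]
wrist_force: [-5.4, 2.9, 15.1]
gripper_width: -0.0001
```

```bash
python3 chk.py u 0 0.00; python3 go.py .5025 -.102 .053 80 4
```

```text
t 30.18 p [ 0.5019 -0.1033  0.0572] rpy [179.88   0.11  80.3 ] F [-4.3  3.  13.1] w 0.0003
rem tool cm [0.1414 0.0357 0.417 ] turn [0.0021 0.0018 0.0052]
[[0.14, 0.04, 0.42, 0.002, 0.002, 0.005], [0.0, 0.0, 0.0, 0.0, 0.0, 0.0], [0.0, 0.0, 0.0, 0.0, 0.0, 0.0], [0.0, 0.0, 0.0, 0.0, 0.0, 0.0], [0.0, 0.0, 0.0, 0.0, 0.0, 0.0]]
end [ 0.5025 -0.102   0.053 ]
```

View pics/side_u.png

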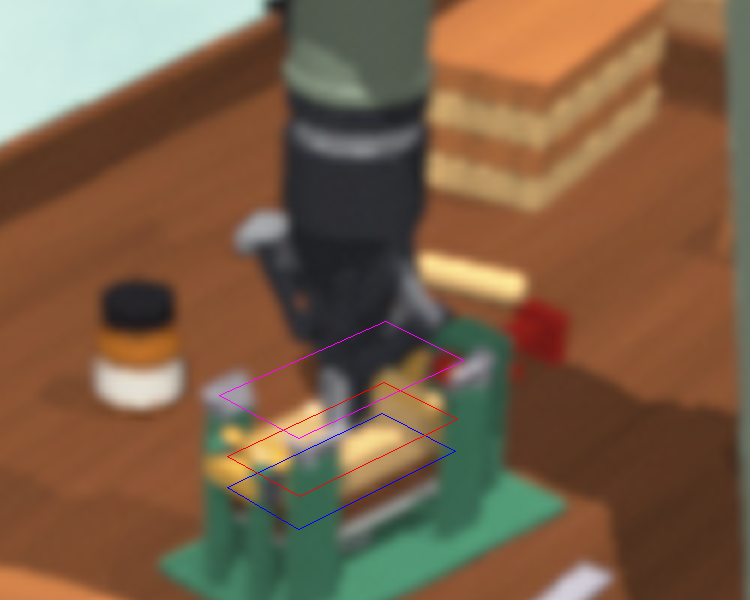

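Emit:
arm_command(increments=[[[0.05,-0.05,0.45,0,0,0],[0,-0.05,0.45,0,0,0],[0,-0.05,0.4,0,0,0],[0,-0.05,0.35,0,0,0],[0,-0.05,0.3,0,0,0]]])

```text
time: 30.6
eef_pos: [0.502, -0.1034, 0.0473]
eef_rot: [3.137, 0.003, 1.402]
wrist_force: [-4.3, 1.6, 11.8]
gripper_width: 0.0003
```

```bash
python3 chk.py v 0 0.00; python3 go.py .5025 -.102 .053 80 4
```

```text
t 30.7 p [ 0.502  -0.1034  0.0471] rpy [179.76   0.18  80.36] F [-3.4  0.8 10.2] w -0.0001
rem tool cm [ 0.1416  0.0337 -0.588 ] turn [0.0041 0.0031 0.0062]
[[0.14, 0.03, -0.59, 0.004, 0.003, 0.006], [0.0, 0.0, 0.0, 0.0, 0.0, 0.0], [0.0, 0.0, 0.0, 0.0, 0.0, 0.0], [0.0, 0.0, 0.0, 0.0, 0.0, 0.0], [0.0, 0.0, 0.0, 0.0, 0.0, 0.0]]
end [ 0.5025 -0.102   0.053 ]
```

View pics/side_v.png

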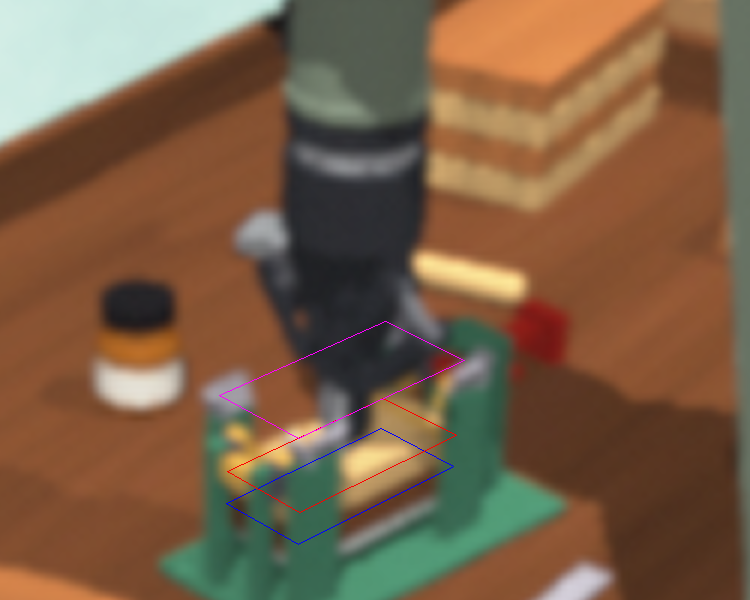

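View pics/top_v.png

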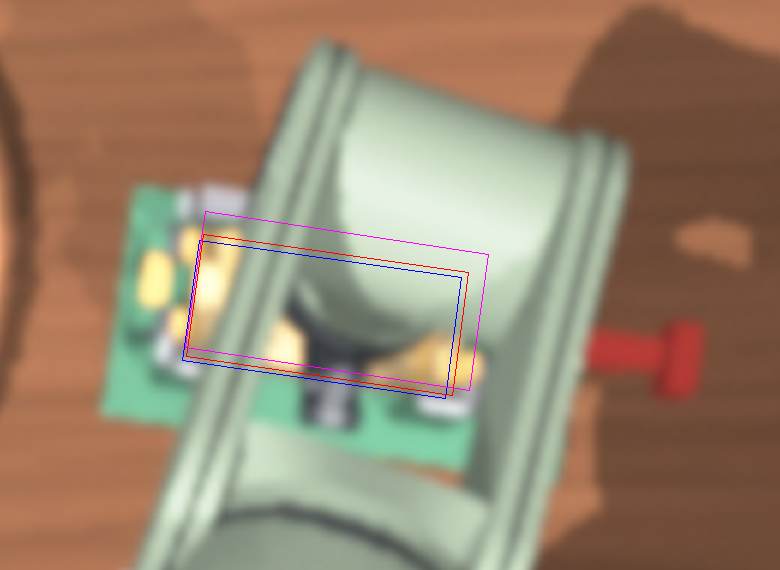

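Emit:
arm_command(increments=[[[0,0,-0.6,0,0,0],[0,0,-1.5,0,0,0],[0,0,-2.5,0,0,0],[0,0,-3.0,0,0,0],[0,0,-2.0,0,0,0]]])

```text
time: 31.12
eef_pos: [0.4983, -0.1016, 0.1419]
eef_rot: [-3.135, 0.001, 1.402]
wrist_force: [-0.4, -0.4, 0.4]
gripper_width: -0.0001
```

```bash
python3 chk.py w 0 0.00; python3 go.py .47 -.29 .15 80 4
```

```text
t 31.22 p [ 0.5007 -0.1026  0.1439] rpy [-179.99    0.11   80.34] F [0.5 0.5 0.2] w -0.0001
rem tool cm [-18.9956   0.1145  -0.572 ] turn [-0.0001  0.0019  0.0059]
[[-4.0, 0.02, -0.12, 0.0, 0.002, 0.006], [-4.0, 0.05, -0.13, 0.0, 0.0, 0.0], [-4.0, 0.05, -0.13, 0.0, 0.0, 0.0], [-4.0, 0.05, -0.13, 0.0, 0.0, 0.0], [-2.99, 0.03, -0.09, 0.0, 0.0, 0.0]]
end [ 0.47 -0.29  0.15]
```

View pics/side_w.png

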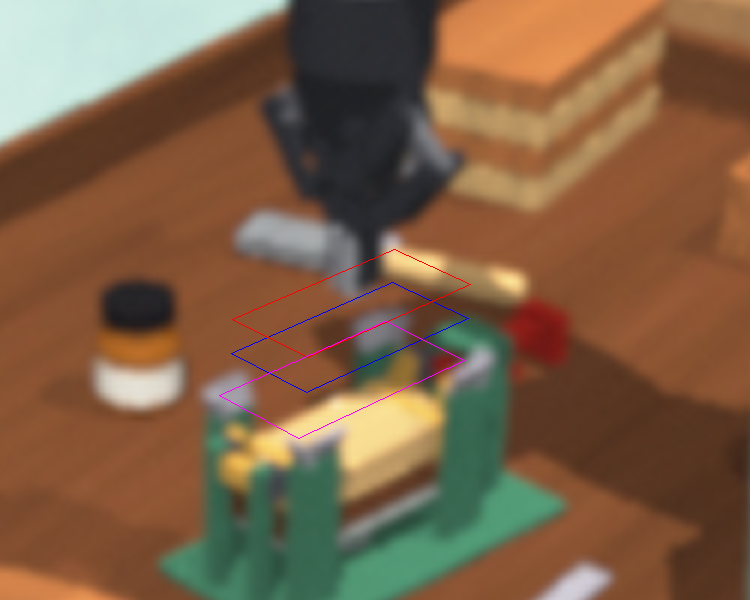

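View pics/top_w.png

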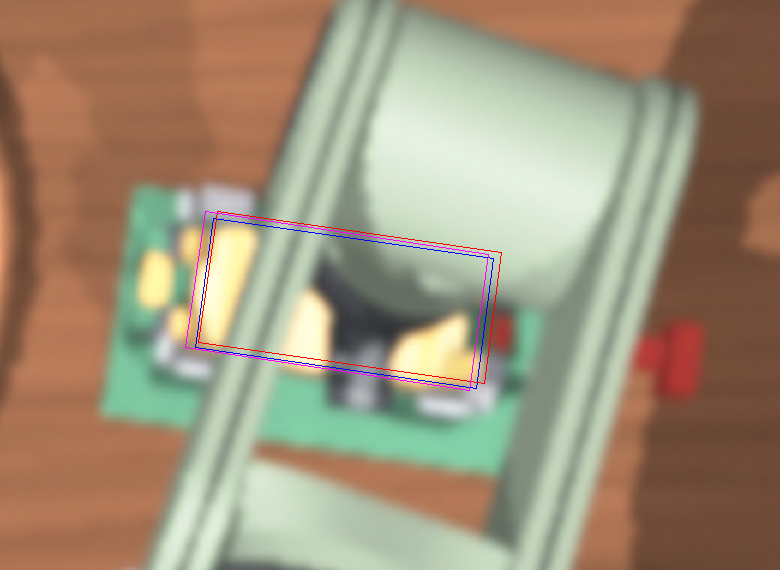

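Emit:
arm_command(increments=[[[-3.0,0,-0.5,0,0.002,0.006],[-4.0,0.05,-0.3,0,0,0],[-4.0,0.05,0,0,0,0],[-4.0,0.05,0,0,0,0],[-3.0,0,0,0,0,0]]])

```text
time: 31.63
eef_pos: [0.4714, -0.2785, 0.1483]
eef_rot: [-3.14, -0.005, 1.41]
wrist_force: [1.1, 0.1, 0.2]
gripper_width: -0.0001
```

Emit:
arm_command(increments=[[[-0.5,0,0,0,0,0],[0,0,0,0,0,0],[0,0,0,0,0,0],[0,0,0,0,0,0],[0,0,0,0,0,0]]])

```text
time: 32.05
eef_pos: [0.4672, -0.2863, 0.1426]
eef_rot: [-3.133, -0.008, 1.402]
wrist_force: [-0.8, -0.2, 0.2]
gripper_width: -0.0003
```

```bash
python3 - <<'E'
from h import *
f=lambda im,x0,y0,x1,y1,k:cv2.resize(im[y0:y1,x0:x1],None,fx=k,fy=k,interpolation=cv2.INTER_CUBIC)[:,:,::-1]
a=snap('top','t20');b=snap('side','s20')
cv2.imwrite('pics/t20z.png',f(a,320,150,450,240,6));cv2.imwrite('pics/s20z.png',f(b,260,90,390,210,6))
E
python3 go.py .4678 -.2988 .058 80 4
```

```text
t 32.15 p [ 0.4674 -0.2862  0.1429] rpy [-179.54   -0.45   80.37] F [ 0.3  0.4 -0.2] w 0.0003
rem tool cm [-1.303   0.3225  8.4727] turn [-0.008  -0.0079  0.0064]
[[-0.61, 0.15, 3.95, -0.008, -0.008, 0.006], [-0.57, 0.12, 3.96, 0.0, 0.0, 0.0], [-0.09, 0.02, 0.57, 0.0, 0.0, 0.0], [0.0, 0.0, 0.0, 0.0, 0.0, 0.0], [0.0, 0.0, 0.0, 0.0, 0.0, 0.0]]
end [ 0.4678 -0.2988  0.058 ]
```

View pics/t20z.png

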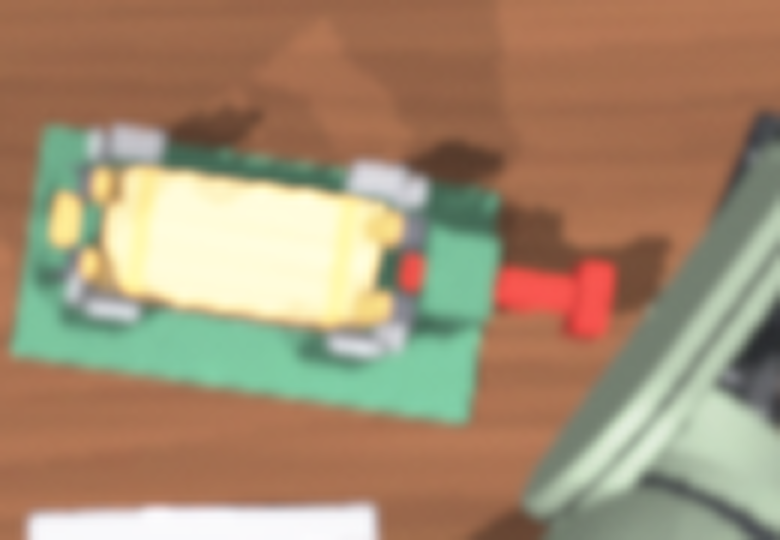

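View pics/s20z.png

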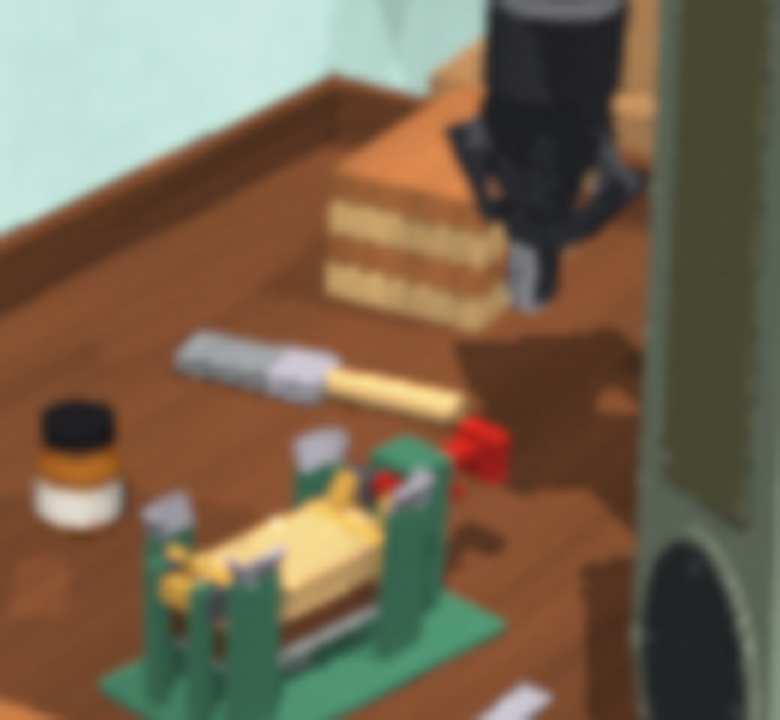

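Clear view: the lid is seated between the guides with brass catches at all four corners, dark half below. The wedge head is at about (419,200) and out. Next I'll lower the fingers behind the butt.

Emit:
arm_command(increments=[[[-1.1,0.3,1.0,-0.008,-0.008,0.006],[-0.2,0,2.5,0,0,0],[0,0,2.5,0,0,0],[0,0,1.5,0,0,0],[0,0,0.5,0,0,0]]])

```text
time: 32.57
eef_pos: [0.4737, -0.2974, 0.0649]
eef_rot: [3.131, 0.006, 1.405]
wrist_force: [-0.1, 0.6, 0.1]
gripper_width: -0.0004
```

Emit:
arm_command(increments=[[[0,0,0,0,0,0],[0,0,0,0,0,0],[0,0,0,0,0,0],[0,0,0,0,0,0],[0,0,0,0,0,0]]])

```text
time: 32.98
eef_pos: [0.4753, -0.2956, 0.0667]
eef_rot: [3.13, 0.006, 1.409]
wrist_force: [0.2, 0.2, -0.5]
gripper_width: -0.0002
```

```bash
python3 - <<'E'
from h import *
f=lambda im,x0,y0,x1,y1,k:cv2.resize(im[y0:y1,x0:x1],None,fx=k,fy=k,interpolation=cv2.INTER_CUBIC)[:,:,::-1]
a=snap('top','t21');b=snap('side','s21')
cv2.imwrite('pics/t21z.png',f(a,340,150,450,240,6));cv2.imwrite('pics/s21z.png',f(b,280,90,390,190,7))
print(atz('top',(421.7,200),.1))
E
python3 go.py .4678 -.2988 .056 80 4
```

```text
[ 0.47307793 -0.26225562  0.1       ]
t 33.08 p [ 0.4754 -0.2959  0.0668] rpy [179.32   0.36  80.71] F [ 0.9 -0.6 -0.8] w 0.0001
rem tool cm [-0.4043 -0.7111  1.07  ] turn [0.0118 0.0062 0.0124]
[[-0.4, -0.71, 1.07, 0.012, 0.006, 0.012], [0.0, 0.0, 0.0, 0.0, 0.0, 0.0], [0.0, 0.0, 0.0, 0.0, 0.0, 0.0], [0.0, 0.0, 0.0, 0.0, 0.0, 0.0], [0.0, 0.0, 0.0, 0.0, 0.0, 0.0]]
end [ 0.4678 -0.2988  0.056 ]
```

View pics/t21z.png

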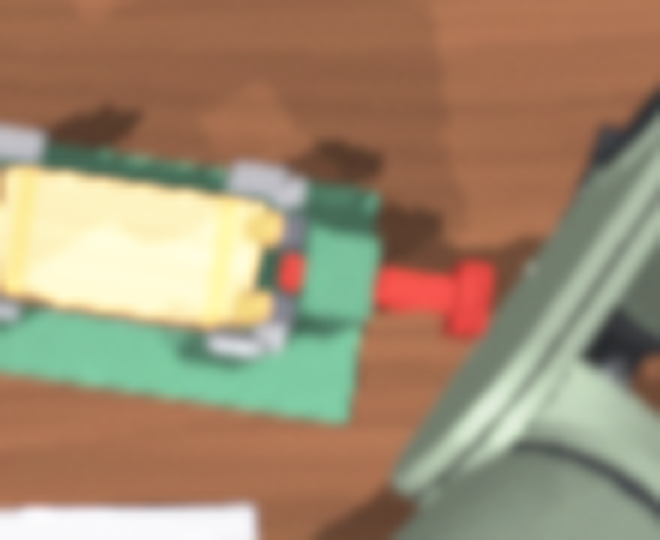

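View pics/s21z.png

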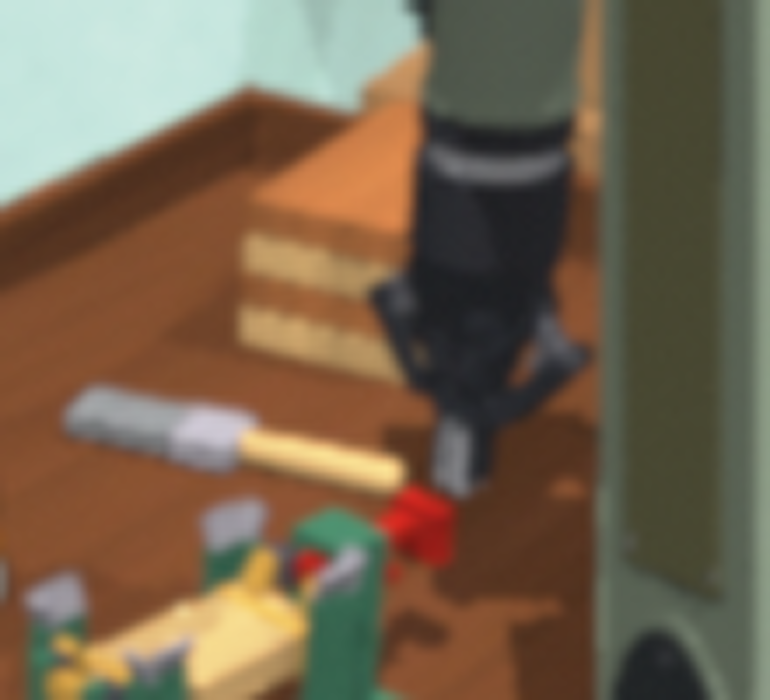

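Emit:
arm_command(increments=[[[-0.1,-0.7,0.5,0.012,0.006,0.012],[0,0,0.5,0,0,0],[0,0,0.1,0,0,0],[0,0,0,0,0,0],[0,0,0,0,0,0]]])

```text
time: 33.5
eef_pos: [0.4678, -0.2966, 0.0555]
eef_rot: [3.142, 0.001, 1.395]
wrist_force: [-0.5, -0.1, 0.3]
gripper_width: 0.0002
```

```bash
cat > wp.py <<'E'
from h import *
s=ctrl.state();p=np.array(s['eef_pos']);Rz=R.from_euler('z',-10,degrees=True).as_matrix()
print('press frame mm',((Rz.T@(p-[.5025,-.1018,0]))*1000).round(1),'F press',(Rz.T@np.array(s['wrist_force'])).round(1),np.degrees(s['eef_rot']).round(2),round(s['time'],2))
E
python3 wp.py;python3 - <<'E'
from h import *
f=lambda im,x0,y0,x1,y1,k:cv2.resize(im[y0:y1,x0:x1],None,fx=k,fy=k,interpolation=cv2.INTER_CUBIC)[:,:,::-1]
b=snap('side','s22')
cv2.imwrite('pics/s22z.png',f(b,280,90,390,190,7))
E
```

```text
press frame mm [  -0.4 -197.8   55.5] F press [-0.4 -0.2  0.3] [1.80e+02 3.00e-02 7.99e+01] 33.5
```

View pics/s22z.png

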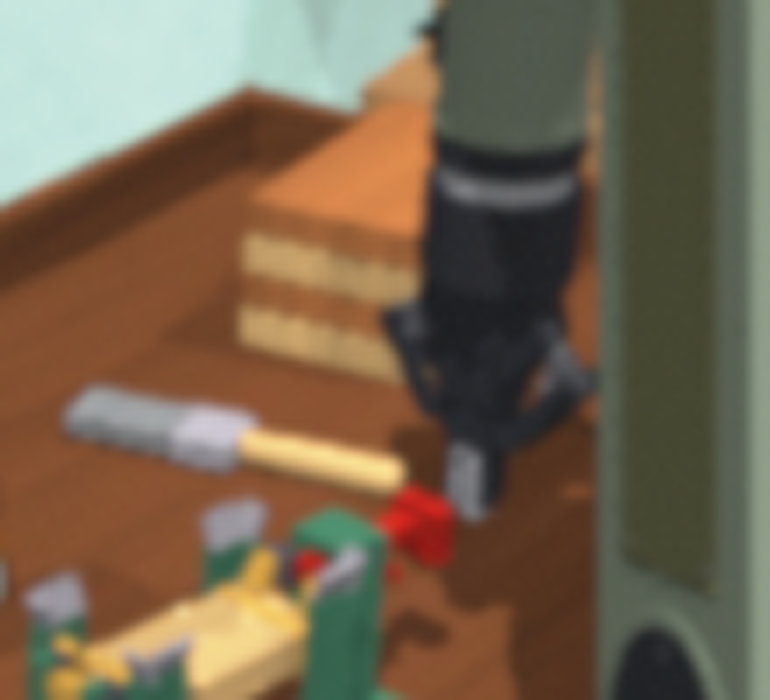

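Emit:
arm_command(increments=[[[0.6,0.03,0.1,0,0,0],[0.7,0,0,0,0,0],[0.5,0,0,0,0,0],[0.2,0,0,0,0,0],[0,0,0,0,0,0]]])

```text
time: 33.97
eef_pos: [0.472, -0.2746, 0.0543]
eef_rot: [-3.141, 0.0, 1.395]
wrist_force: [-0.2, -1.5, -0.3]
gripper_width: 0.0002
```

```bash
python3 wp.py;python3 - <<'E'
from h import *
f=lambda im,x0,y0,x1,y1,k:cv2.resize(im[y0:y1,x0:x1],None,fx=k,fy=k,interpolation=cv2.INTER_CUBIC)[:,:,::-1]
b=snap('side','s23')
cv2.imwrite('pics/s23z.png',f(b,280,90,390,190,7))
E
```

```text
press frame mm [  -0.  -175.4   54.3] F press [ 0.  -1.5 -0.3] [-1.7999e+02  2.0000e-02  7.9910e+01] 33.97
```

View pics/s23z.png

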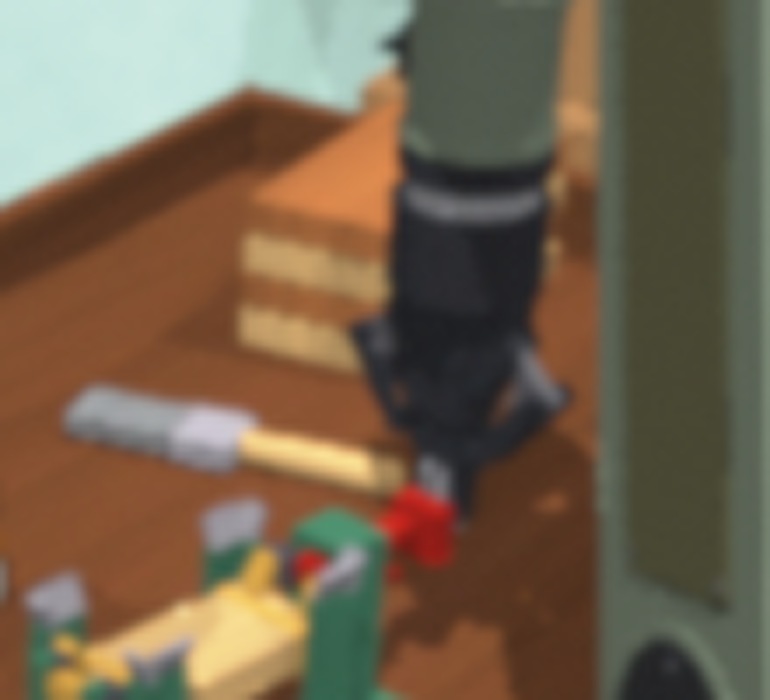

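Emit:
arm_command(increments=[[[0.4,0,0,0,0,0],[0.5,0,0,0,0,0],[0.5,0,0,0,0,0],[0.5,0,0,0,0,0],[0.5,0,0,0,0,0]]])

```text
time: 34.43
eef_pos: [0.4758, -0.254, 0.0545]
eef_rot: [3.141, 0.008, 1.394]
wrist_force: [-1.5, -3.9, -0.8]
gripper_width: -0.0
```

```bash
python3 wp.py
```

```text
press frame mm [ 1.000e-01 -1.545e+02  5.450e+01] F press [-0.8 -4.1 -0.8] [179.97   0.47  79.88] 34.43
```

Emit:
arm_command(increments=[[[0.5,0,0,0,0,0],[0.5,0,0,0,0,0],[0.5,0,0,0,0,0],[0.5,0,0,0,0,0],[0.5,0,0,0,0,0]]])

```text
time: 34.85
eef_pos: [0.4784, -0.24, 0.055]
eef_rot: [3.14, 0.034, 1.399]
wrist_force: [-3.6, -13.8, -3.3]
gripper_width: -0.0001
```

```bash
python3 wp.py;python3 - <<'E'
from h import *
f=lambda im,x0,y0,x1,y1,k:cv2.resize(im[y0:y1,x0:x1],None,fx=k,fy=k,interpolation=cv2.INTER_CUBIC)[:,:,::-1]
b=snap('side','s24')
cv2.imwrite('pics/s24z.png',f(b,280,90,390,190,7))
E
```

```text
press frame mm [   0.3 -140.3   55. ] F press [ -1.2 -14.2  -3.3] [179.9    1.96  80.15] 34.85
```

View pics/s24z.png

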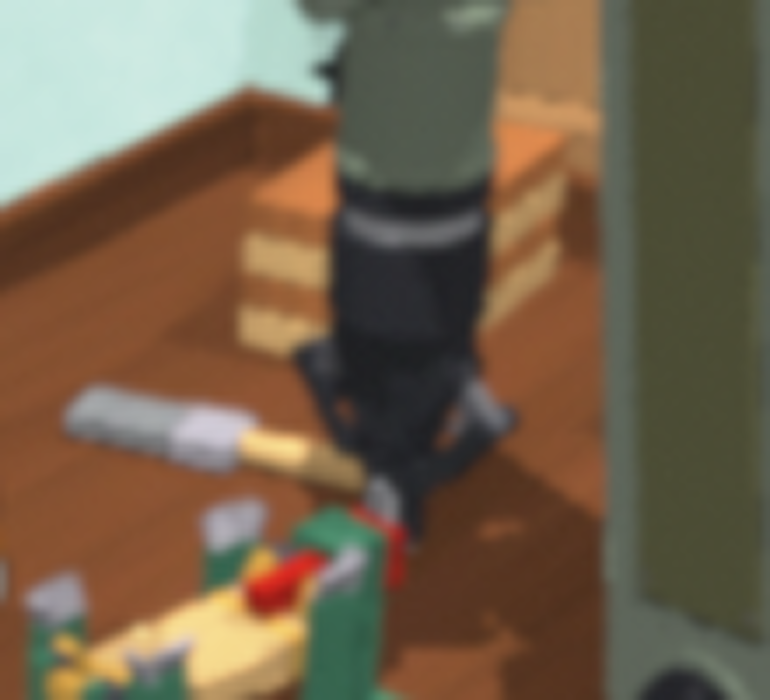

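Emit:
arm_command(increments=[[[0.6,0,0,0,0.02,0],[0.6,0,0,0,0.02,0],[0.6,0,0,0,0.02,0],[0.6,0,0,0,0.02,0],[0.6,0,0,0,0.02,0]]])

```text
time: 35.32
eef_pos: [0.4791, -0.2373, 0.0545]
eef_rot: [3.137, -0.012, 1.408]
wrist_force: [-6.0, -18.4, -7.9]
gripper_width: 0.0
```

```bash
python3 wp.py;python3 - <<'E'
from h import *
f=lambda im,x0,y0,x1,y1,k:cv2.resize(im[y0:y1,x0:x1],None,fx=k,fy=k,interpolation=cv2.INTER_CUBIC)[:,:,::-1]
b=snap('side','s25')
cv2.imwrite('pics/s25z.png',f(b,280,90,390,190,7))
E
```

```text
press frame mm [   0.4 -137.5   54.5] F press [ -2.7 -19.1  -7.9] [179.74  -0.71  80.68] 35.32
```

View pics/s25z.png

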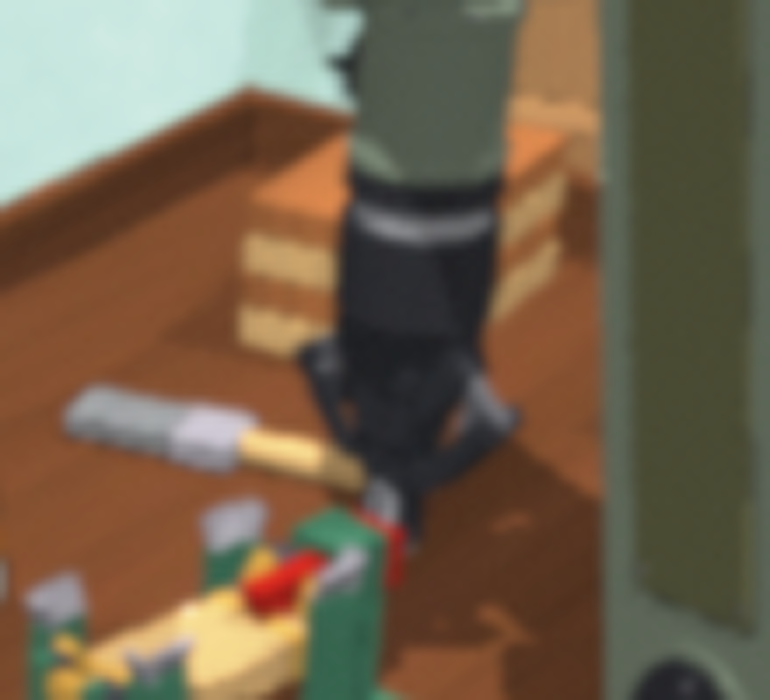

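Emit:
arm_command(increments=[[[0.8,0,-0.1,0,0,0],[0.9,0,-0.1,0,0,0],[0.9,0,-0.1,0,0,0],[0.9,0,-0.1,0,0,0],[0.9,0,-0.1,0,0,0]]])

```text
time: 35.78
eef_pos: [0.4788, -0.2405, 0.0558]
eef_rot: [3.132, 0.075, 1.415]
wrist_force: [-6.0, -32.7, -14.9]
gripper_width: 0.0001
```

```bash
python3 wp.py
```

```text
press frame mm [   0.8 -140.7   55.8] F press [ -0.2 -33.2 -14.9] [179.47   4.32  81.08] 35.78
```

Emit:
arm_command(increments=[[[-0.6,0,0,0,0.03,0],[-1.0,0,0,0,0.03,0],[-1.5,0,0,0,0.01,0.01],[-1.5,0,0,0,0,0.01],[-0.5,0,0,0,0,0]]])

```text
time: 36.2
eef_pos: [0.4704, -0.2897, 0.0561]
eef_rot: [3.133, -0.002, 1.394]
wrist_force: [-0.3, 0.1, 0.5]
gripper_width: 0.0001
```

Emit:
arm_command(increments=[[[-1.0,0,-1.0,0,0,0],[-2.0,0,-2.5,0,0,0],[-2.5,0,-3.0,0,0,0],[-2.0,0,-2.0,0,0,0],[0,0,0,0,0,0]]])

```text
time: 36.62
eef_pos: [0.455, -0.3622, 0.1435]
eef_rot: [3.139, -0.008, 1.398]
wrist_force: [-0.2, 0.0, 0.3]
gripper_width: -0.0001
```

```bash
python3 wp.py;python3 - <<'E'
from h import *
f=lambda im,x0,y0,x1,y1,k:cv2.resize(im[y0:y1,x0:x1],None,fx=k,fy=k,interpolation=cv2.INTER_CUBIC)[:,:,::-1]
a=snap('top','t26');b=snap('side','s26')
cv2.imwrite('pics/s26z.png',f(b,265,130,365,215,7));cv2.imwrite('pics/t26z.png',f(a,310,160,440,230,6))
for yb in(-.165,-.128,-.125):
  P=np.array([.5025,-.1018,0])+R.from_euler('z',-10,degrees=True).apply([0,yb,.1])
  print(yb,(proj('top',P)-[310,160])*6,(proj('side',P)-[265,130])*7)
E
```

```text
press frame mm [  -1.5 -264.7  143.5] F press [-0.2 -0.   0.3] [179.85  -0.47  80.09] 36.62
-0.165 [674.81346281 238.13899973] [531.12567626 214.86386753]
-0.128 [590.37534206 225.44573221] [479.89094575 238.50781109]
-0.125 [583.53670817 224.4177059 ] [475.67393942 240.45388671]
```

View pics/t26z.png

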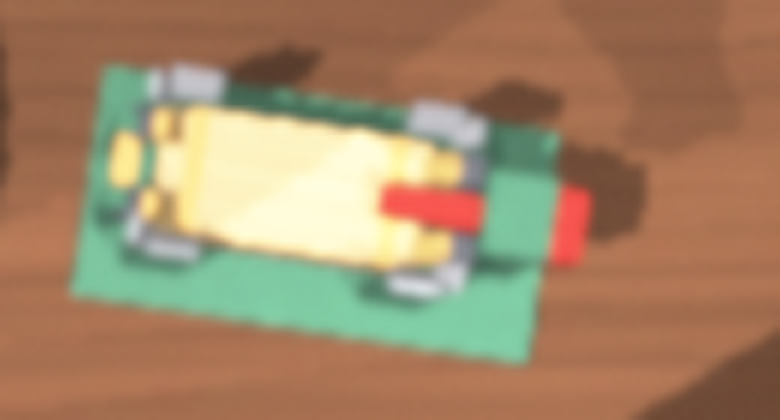

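View pics/s26z.png

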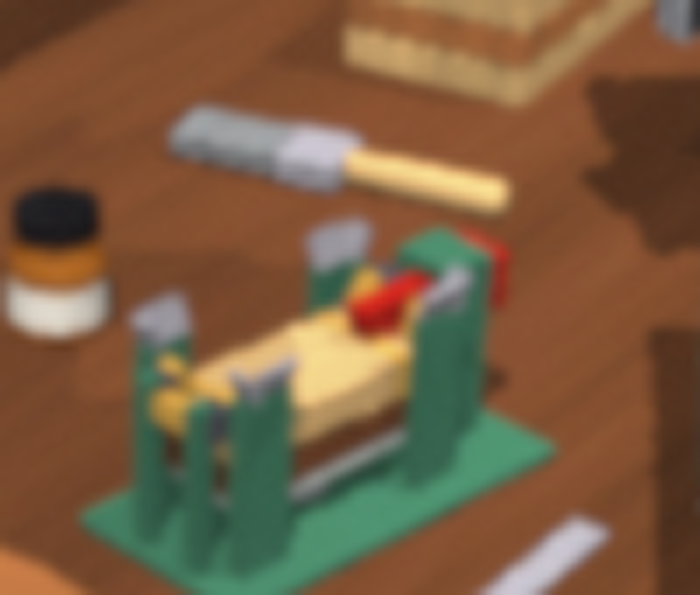

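```bash
python3 - <<'E'
from h import *
Ri=R.from_euler('z',10,degrees=True)
g=lambda u,v,z:(Ri.apply(atz('top',((u+.5)/6-.5+310,(v+.5)/6-.5+160),z)-np.array([.5025,-.1018,0]))*1000).round(1)
print('tip',g(380,202,.085),'head now',g(590,225,.1),g(585,228,.085))
print('lid end L',g(157,175,.076),'R',g(434,215,.076))
for l in ['mould_lid_mid','wedge','wedge_butt']:
  for c in('top','side'):
    print(l,c,[(np.round(d['position'],1),round(d['conf'],2)) for d in spotter.pinpoint(c,l)][:2])
P=lambda y,z:np.array([.5025,-.1018,0])+R.from_euler('z',-10,degrees=True).apply([0,y,z])
print('butt home pred',proj('top',P(-.125,.085)),proj('side',P(-.125,.085)))
print('lid pred',proj('top',P(0,.066)),proj('side',P(0,.066)))
E
```

```text
tip [ -0.6 -36.7  85. ] head now [   1.1 -126.6  100. ] [   1.5 -127.5   85. ]
lid end L [-2.3 62.1 76. ] R [ -1.6 -62.3  76. ]
mould_lid_mid top [(array([117.3, 226.6]), 0.89), (array([213.4, 307.4]), 0.7)]
mould_lid_mid side [(array([319. , 313.5]), 0.8), (array([302.9, 187.8]), 0.75)]Traceback (most recent call last):
  File "<stdin>", line 8, in <module>
ValueError: it knows: blade, brush, cup, dish, gum_pot, jar, mould_base_mid, mould_lid_mid, press, press_catch, press_mouth, rule, slab, wedge_butt
```

Two pixel estimates put the wedge 37–39 mm in, and 33 N no longer moved it. That is close to the 36.5 mm threshold, so I'll push once more to check it's against its stop.

```bash
python3 go.py .4704 -.2897 .056 80 3.5
```

```text
t 36.82 p [ 0.4524 -0.355   0.1365] rpy [-179.57   -1.02   80.24] F [-0.6  0.2  0.5] w 0.0003
rem tool cm [6.5922 0.7271 8.1615] turn [-0.0075 -0.0178  0.0042]
[[2.19, 0.24, 2.72, -0.008, -0.018, 0.004], [2.25, 0.21, 2.68, 0.0, 0.0, 0.0], [2.24, 0.22, 2.68, 0.0, 0.0, 0.0], [0.01, 0.0, 0.01, 0.0, 0.0, 0.0], [0.0, 0.0, 0.0, 0.0, 0.0, 0.0]]
end [ 0.4704 -0.2897  0.056 ]
```

Emit:
arm_command(increments=[[[1.5,0.2,2.0,-0.008,-0.018,0.004],[2.0,0.2,2.5,0,0,0],[1.8,0.2,2.0,0,0,0],[0.7,0.1,1.0,0,0,0],[0,0,0,0,0,0]]])

```text
time: 37.23
eef_pos: [0.4666, -0.2863, 0.0531]
eef_rot: [-3.132, -0.006, 1.4]
wrist_force: [-0.7, 0.1, 0.5]
gripper_width: -0.0002
```

Emit:
arm_command(increments=[[[0,0,0,0,0,0],[0,0,0,0,0,0],[0,0,0,0,0,0],[0,0,0,0,0,0],[0,0,0,0,0,0]]])

```text
time: 37.65
eef_pos: [0.4666, -0.2869, 0.0538]
eef_rot: [-3.132, -0.005, 1.402]
wrist_force: [-0.1, -0.5, -0.0]
gripper_width: -0.0001
```

```bash
python3 wp.py; python3 go.py .4747 -.26 .054 80 3.5
```

```text
press frame mm [  -3.2 -188.5   53.8] F press [ 0.  -0.5 -0. ] [-179.43   -0.3    80.34] 37.65
t 37.65 p [ 0.4666 -0.2869  0.0538] rpy [-179.43   -0.3    80.34] F [-0.1 -0.5 -0. ] w -0.0001
rem tool cm [ 2.7862  0.3435 -0.0111] turn [-0.0099 -0.0052  0.006 ]
[[2.79, 0.34, -0.01, -0.01, -0.005, 0.006], [0.0, 0.0, 0.0, 0.0, 0.0, 0.0], [0.0, 0.0, 0.0, 0.0, 0.0, 0.0], [0.0, 0.0, 0.0, 0.0, 0.0, 0.0], [0.0, 0.0, 0.0, 0.0, 0.0, 0.0]]
end [ 0.4747 -0.26    0.054 ]
```

Emit:
arm_command(increments=[[[1.0,0.35,0,-0.01,-0.005,0.006],[1.3,0,0,0,0,0],[1.0,0,0,0,0,0],[0.5,0,0,0,0,0],[0.2,0,0,0,0,0]]])

```text
time: 38.07
eef_pos: [0.4797, -0.2474, 0.0567]
eef_rot: [3.135, 0.003, 1.392]
wrist_force: [-0.4, 0.2, -0.5]
gripper_width: 0.0005
```

Emit:
arm_command(increments=[[[0.4,0,0,0,0,0],[0.4,0,0,0,0,0],[0.4,0,0,0,0,0],[0.4,0,0,0,0,0],[0.4,0,0,0,0,0]]])

```text
time: 38.48
eef_pos: [0.4813, -0.2395, 0.0573]
eef_rot: [3.134, 0.032, 1.4]
wrist_force: [-3.3, -11.5, -2.5]
gripper_width: -0.0001
```

```bash
python3 wp.py
```

```text
press frame mm [   3.  -139.2   57.3] F press [ -1.2 -11.9  -2.5] [179.55   1.85  80.21] 38.48
```

Emit:
arm_command(increments=[[[0.6,-0.05,0,0,0.01,0],[0.7,-0.05,0,0,0.01,0],[0.8,-0.05,0,0,0.01,0],[0.9,-0.05,0,0,0.01,0],[0.9,-0.05,0,0,0.01,0]]])

```text
time: 38.9
eef_pos: [0.4816, -0.2402, 0.0577]
eef_rot: [3.126, 0.057, 1.409]
wrist_force: [-4.7, -26.0, -8.2]
gripper_width: -0.0002
```

```bash
python3 wp.py;python3 - <<'E'
from h import *
f=lambda im,x0,y0,x1,y1,k:cv2.resize(im[y0:y1,x0:x1],None,fx=k,fy=k,interpolation=cv2.INTER_CUBIC)[:,:,::-1]
b=snap('side','s27');cv2.imwrite('pics/s27z.png',f(b,265,130,365,215,7))
E
```

```text
press frame mm [   3.5 -139.9   57.7] F press [ -0.2 -26.4  -8.2] [179.08   3.25  80.72] 38.9
```

View pics/s27z.png

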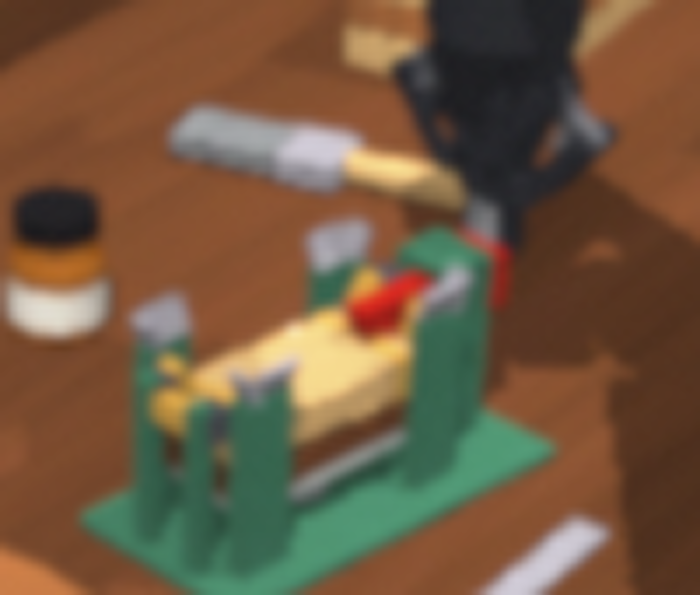

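The wedge is in the same place under 26 N (tip at zoom pixel (365,318), head at (500,275)), so it is against its stop. I'll back off.

Emit:
arm_command(increments=[[[-0.8,0,0,0,0.03,0],[-1.2,0,0,0,0.02,0],[-1.5,0,0,0,0,0],[-1.5,0,0,0,0,0],[-1.0,0,0,0,0,0]]])

```text
time: 39.37
eef_pos: [0.4705, -0.3041, 0.0585]
eef_rot: [3.126, 0.009, 1.409]
wrist_force: [0.4, -0.7, -0.3]
gripper_width: -0.0001
```

Emit:
arm_command(increments=[[[-1.0,0,-1.0,0,0,0],[-1.0,0,-2.5,0,0,0],[-1.0,0,-2.5,0,0,0],[-0.5,0,-1.0,0,0,0],[0,0,0,0,0,0]]])

```text
time: 39.78
eef_pos: [0.4619, -0.34, 0.1312]
eef_rot: [3.13, 0.007, 1.407]
wrist_force: [0.8, 0.2, 0.6]
gripper_width: -0.0003
```

Emit:
arm_command(increments=[[[0,0,0,0,0,0],[0,0,0,0,0,0],[0,0,0,0,0,0],[0,0,0,0,0,0],[0,0,0,0,0,0]]])

```text
time: 40.2
eef_pos: [0.4611, -0.3365, 0.1282]
eef_rot: [3.134, 0.003, 1.409]
wrist_force: [0.7, -1.3, -0.6]
gripper_width: -0.0002
```

```bash
python3 wp.py;python3 - <<'E'
from h import *
snap('top','t28')
print([(np.round(atz('top',d['position'],0)[:2],3)) for l in ['blade','brush','rule','gum_pot'] for d in spotter.pinpoint('top',l)[:1]])
E
```

```text
press frame mm [   0.  -238.3  128.2] F press [ 0.9 -1.2 -0.6] [1.7955e+02 1.7000e-01 8.0730e+01] 40.2
[array([0.499, 0.35 ]), array([ 0.677, -0.384]), array([ 0.382, -0.101]), array([ 0.717, -0.172])]
```

View pics/t28.png

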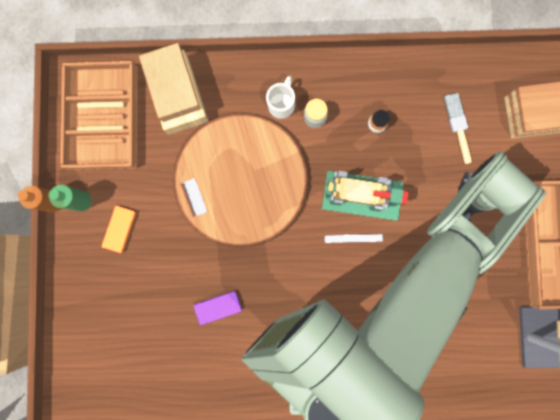

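The picture shows the pile in the press, the wedge in over it (at about (390,196)), the bystanders in view where they started, and the arm clear.

```bash
python3 - <<'E'
from workcell import ctrl
print(ctrl.sign_off())
E
```

```text
the job is handed in; nothing more can be done
None
```

The mould is put away in the press with the wedge driven in, and the job was handed in at about 40 s of the 70 s allowed. Sign-off gives no verdict, so what follows is from my own pictures and force readings.

**What I did:** I laid the grooved half in the mouth and pushed it down until the catches sprang back, then did the same with the plain half on top. Then I pushed the wedge home and backed the arm clear.

**Last checks:**
- **Mould halves:** After each push the pictures showed the brass catches back over the bar, with the bar looking level and centred.
- **Wedge:** Pixel estimates put it about 37 to 39 mm in, which is close to the 36.5 mm limit. It did not move under further pushes of 33 N and 26 N, so I take it to be against its stop.
- **Other things on the bench:** The blade, jar, pot, brush, mug and rule looked unmoved in the last picture. The networks' readings for the four I checked (blade, brush, rule and pot) were within about 13 mm of the start, which I take as detector noise. The arm hid the bowl in that last picture, so I could not check it, but the tool's path kept well away from it.

**What failed or disagreed:**
- **First grasp:** The first try at the grooved half closed above the bar, because the fingertips sit about 17 to 30 mm (more when open) higher than the reported tool position suggests. I found the right depth from the pictures and the second try held.
- **Network check:** In the final check the network did not find the plain half in the top view, only the orange and purple look-alikes, so I relied on the pictures there.

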